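# Take the hot lid off the bench kiln with the lid lifter

### The job

The kiln lid is hot: pick up the lid lifter by its wooden handle, hook it through the loop on the lid, lift the lid off the kiln and set it down gently, flat and in the middle of the firebrick, keeping it level and moving smoothly all the way. Then unhook the lifter and put it back leaning in its rest the way it stood. Never touch the lid or the kiln (with its lamp bar) with the gripper or arm, and do not disturb the jar, brush or pliers.

Things in the scene. Friction and masses are not known exactly. Their poses are not given: they have to be found in the camera images.
- kiln: Fixed round bench kiln, outer diameter 150 mm, 100 mm high, pale refractory with dark steel bands, left or right of the work. Origin: centre of its underside; z up; front faces its own -x (roughly the robot). Two 12 mm posts behind it (x = +90, y = +-85 mm) rise to 455 mm and carry arms forward to a lamp bar. Kiln and lid are hot: gripper and arm keep off.
- lamp_bar (a point): Middle of the underside of the lamp bar over the kiln's front half: 30 mm deep along the kiln's x, 200 mm long along its y, 26 mm high, underside 425 mm above the bench, 38 mm in front of the kiln's middle. With the lifter in the loop an upright gripper would hit the bar; one leaning along the lifter's shaft (26 degrees) passes in front of it.
- kiln_mouth (a point): Centre of the kiln's flat top, 100 mm above the bench, on which the lid's underside lies; the mouth is 70 mm wide. A kerb (inner diameter 114 mm, outer 134 mm, 8 mm high) surrounds the lid.
- lid: Loose dark steel disc, 96 mm in diameter, 12 mm thick, 0.22 to 0.4 kg. Origin: centre of its underside; z up. A loop of 6 mm round steel stands on it in its y-z plane (a hook enters along its x): an arch whose bar axis runs through (y, z) = (+-24, 10), (+-22, 40) and (0, 62) mm. Hung by the peak it stays level. At the start its x axis points away from the robot within 0.4 rad.
- loop (a point): Underside of the loop's peak, 59 mm above the lid's underside, where the hook bears.
- lifter: Loose lid lifter, 0.09 kg, 8 mm round steel bar. Origin: on the bar's axis, middle of its level foot, which runs along x from -10 to +10 mm; at +x the tip turns up, axis ending at (x, z) = (18, 12) mm. From x = -10 mm the straight shaft rises backwards, 26 degrees from vertical: a point d up the shaft lies at x = -10 - 0.438 d, z = 0.899 d. It stands so, foot level, leaning in its rest.
- lifter_grip (a point): Middle of the wooden handle, d = 147 mm up the shaft (x = -74, z = 132 mm from the lifter's origin). The handle is square, 16 by 16 mm, from d = 112 to 182 mm along the shaft, two faces square to the lifter's y.
- rest: Fixed rest of the lifter: dark wood block 130 by 66 mm, 74 mm high (x = -90 to +40 mm) with 10 mm high kerbs round the foot on its top (inner faces at x = +27, y = +-14 mm). Origin: under the middle of the lifter's foot, on the bench; axes as those of the lifter standing in it. A crossbar with two fork pins carries the shaft 90 mm up from the foot.
- rest_foot (a point): Where the lifter's origin is when it stands in the rest, 78 mm above the bench. The fork: crossbar along y at x = -57 mm, its axis 155 mm above the bench; pins 13 mm apart, flaring forward to 28 mm, up to 168 mm high and to x = -34 mm. The lifter can be lowered in from straight above in the attitude in which it stood.
- brick: Fixed plain sand-coloured firebrick slab 130 by 130 mm, 40 mm high, on the other side from the kiln. Origin: centre of its underside.
- brick_top (a point): Centre of the brick's top, 40 mm above the bench.
- jar: Bystander: amber glass jar 56 mm in diameter, 150 mm high, behind the rest, between kiln and brick. Origin: centre of its underside.
- brush: Bystander: wooden-backed bench brush lying on its bristles, 85 by 44 by 34 mm. Origin: centre of its underside.
- pliers: Bystander: steel pliers lying flat, jaws to +x (57 mm), handles to -x (95 mm), 50 mm wide, 10 mm thick. Origin: under the joint.
There are look-alikes about, which are no part of the job. Of the things that look like the brick, take the one that is nearest to the robot's base at the start.

How it is judged:
By the outcome, as a careful person would: the job done as asked, in the order asked, and still so for the second after the job is handed in, with the robot touching nothing.
It also fails if it takes over 72 s, if anything falls off the work surface, if the arm or the gripper's body presses on something with over 40 N, if the wrist force passes 120 N, or if a joint passes its speed limit or range.

### The arm

A 7-joint arm with a two-finger parallel gripper is mounted at the origin on the work surface. World frame = base frame: x ahead of the robot, y to its left, z up, the work surface at z = 0. Lengths are in m, angles in rad, forces in N, time in s.
With the tool pointing down it reaches from about 0.4 to 0.85 m from the base axis. Payload 4.5 kg.
Tool frame: the origin (TCP) lies midway between the tips of the shut fingers; the grasp point (between the pads) lies 19 mm behind it; z points along the fingers, y is the direction in which the jaws open and shut (so a half turn about z gives the same grasp; the last joint's range is limited). The gripper opens to 88 mm and grips with 3 to 60 N. Pads are 18 mm wide; open, the fingers measure 123 mm over their backs; the gripper's body (75 mm by 187 mm) begins 45 mm behind the grasp point.
Start: joints at [1.264, 0.689, -0.195, 1.565, 0.157, 0.902, -0.215], TCP at [0.209, -0.589, 0.239] pointing down, gripper open.
Joint ranges: [-3.01, 3.01], [-0.46, 2.08], [-1.47, 1.51], [0.13, 2.56], [-1, 4.14], [0.04, 2.09], [-2.66, 2.66]. Speed limits (rad/s): [2.57, 2.57, 3.14, 3.14, 3.14, 3.14, 3.14].

### API

Orientations are given as a unit quaternion [x, y, z, w].
In Python, from plant import r gives the robot as it stands.
- The arm moves only by the tool play_rows, never from a script. Its argument "targets" is a list of rows, each an object of numbers: "jaw": the closure, from 0 (fully open) to 1 (shut); "dx", "dy", "dz": the shift along the tool's x, y, z in m; "yaw": the turn about the tool's z in rad. A call has exactly 5 rows; each row shifts and turns the pose as measured when the row begins, along the tool's axes as they then stand; what a row does not reach is not made up. A row lasts 1/10 s, in which the tool goes at most 50 mm and 8.59 degrees, less where a joint would pass 70% of its speed; a pose out of reach is approached as far as the arm can. A call with a gripper value outside its range is refused whole. The fingers move at their own pace and stop on an object; "squeeze" is the grip in N (left out, the last holds). Time passes only in rows, so rows that do not move let the fingers close, or fill a call up. It gives the time, the measured TCP pose, the force and the opening at its end, in the units of the state.
- r.get_state(): the state, without advancing time (a new reading comes with each control period).
- r.snapshot(name): name is "side" or "top" or "wrist"; returns a dict with "frame" (400x640x3 uint8, red, green, blue), "z_map" (400x640 float32, m along the optical axis (not along the pixel's ray), 0 where there is no reading), "mtx" (3x3 intrinsics, pixels), "position" and "orientation" of the camera in the world; the wrist camera has in their place "T_tool_cam" (4x4, takes a point from camera to tool coordinates, whose origin is the TCP and whose axes are the flange's). Camera axes: x right, y up, looking along -z (the intrinsics and any distortion apply to the point x, -y, -z); pixel columns grow to the right and rows downward; lengths in m; the calibration is good to about 2 mm. The wrist camera is an equidistant fisheye: a pixel r from the principal point sees the ray r / f radians off the axis. A picture is of the moment at which its call begins: read the wrist's pose just before it.
- r.finish_job(): hands the job in, once; it reports no verdict.
The state is a dict: "clock": time; "q": joint angles; "qd": joint speeds; "joint_torque": joint torques, N m; "tool_pos": TCP position; "eef_rot": TCP orientation; "contact_force": force on the tool from outside, world axes, zero at the start; "moment": the same for the moment, N m; "opening": opening from 0.0 (shut) to 1.0 (fully open).
Only numpy, scipy, OpenCV 4.12 (cv2) and the standard library are available. Lean on these libraries where they do the work, as an engineer would, in place of code of your own. Each camera call takes 0.05 s, during which the arm holds its last target.

## Working session

There is one attempt and no reset: what is moved stays moved. The work goes in short steps, Python scripts to look and compute and a tool call to move; the robot and the scene stay as the last step left them, time stands still between calls to the robot, and variables do not carry over. Pictures are saved under pics/ and viewed, and the job is handed in when it is done.

Besides the shell and the picture viewer there is one more tool, called after "Request:" by a JSON object that holds its "name" and its "arguments". play_rows: Moves the arm, as the interface text tells. Its arguments: {"type":"object","properties":{"targets":{"type":"array"},"squeeze":{"type":"number"}},"required":["targets"]}

```bash
ls -la; mkdir -p pics
cat > h.py <<'E'
import numpy as np, cv2
from plant import r
from scipy.spatial.transform import Rotation as R
def save(img,name): cv2.imwrite('pics/'+name+'.png',cv2.cvtColor(img,cv2.COLOR_RGB2BGR))
def st():
    s=r.get_state(); return s
E
python3 - <<'E'
from h import *
s=r.get_state(); print({k:np.round(v,3) for k,v in s.items()})
for n in ['side','top','wrist']:
    d=r.snapshot(n); save(d['frame'],n+'0'); np.savez(n+'0.npz',**d)
    print(n,{k:(np.round(v,4) if k not in('frame','z_map') else v.shape) for k,v in d.items()})
E
```

```text
total 12
drwxr-xr-x  3 agent agent 4096 Dec  6 20:01 .
drwxr-xr-x 23 root  root  4096 Dec  6 20:00 ..
drwxr-xr-x  2 agent agent 4096 Dec  6 20:01 pics
{'clock': np.float64(0.0), 'q': array([ 1.264,  0.69 , -0.194,  1.566,  0.157,  0.902, -0.215]), 'qd': array([-0.001,  0.   ,  0.   , -0.   , -0.   ,  0.001,  0.002]), 'joint_torque': array([-0.0000e+00, -5.2756e+01, -1.2670e+00, -1.5343e+01, -5.3000e-02,
        7.0000e-03,  0.0000e+00]), 'tool_pos': array([ 0.209, -0.588,  0.238]), 'eef_rot': array([ 0.986,  0.17 , -0.   , -0.001]), 'contact_force': array([-0.349,  0.604,  0.253]), 'moment': array([0.029, 0.089, 0.01 ]), 'opening': np.float64(1.001)}
side {'frame': (400, 640, 3), 'z_map': (400, 640), 'mtx': array([[418.7565,   0.    , 324.8778],
       [  0.    , 418.7565, 196.5747],
       [  0.    ,   0.    ,   1.    ]]), 'position': array([ 0.2325, -0.5998,  1.0662]), 'orientation': array([ 0.3676, -0.0934, -0.2097,  0.9012])}
top {'frame': (400, 640, 3), 'z_map': (400, 640), 'mtx': array([[404.493 ,   0.    , 315.0869],
       [  0.    , 404.493 , 196.2773],
       [  0.    ,   0.    ,   1.    ]]), 'position': array([0.3719, 0.1224, 1.3565]), 'orientation': array([ 0.076 , -0.075 , -0.6812,  0.7243])}
wrist {'frame': (400, 640, 3), 'z_map': (400, 640), 'mtx': array([[309.7069,   0.    , 317.1727],
       [  0.    , 309.7069, 200.3368],
       [  0.    ,   0.    ,   1.    ]]), 'T_tool_cam': array([[ 8.000e-04,  9.507e-01,  3.101e-01,  8.030e-02],
       [ 1.000e+00, -7.000e-04, -5.000e-04, -1.700e-03],
       [-3.000e-04,  3.101e-01, -9.507e-01, -1.460e-01],
       [ 0.000e+00,  0.000e+00,  0.000e+00,  1.000e+00]])}
```

View pics/side0.png

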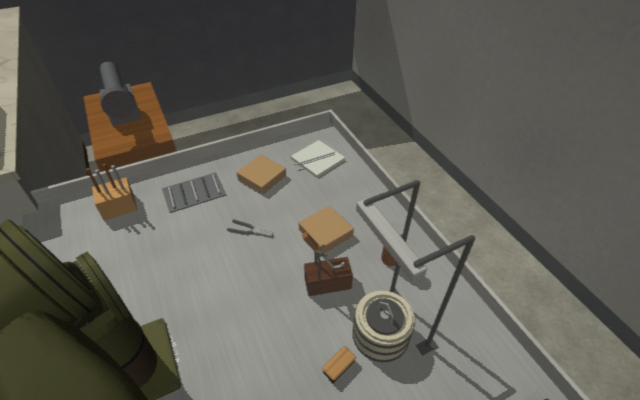

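View pics/top0.png

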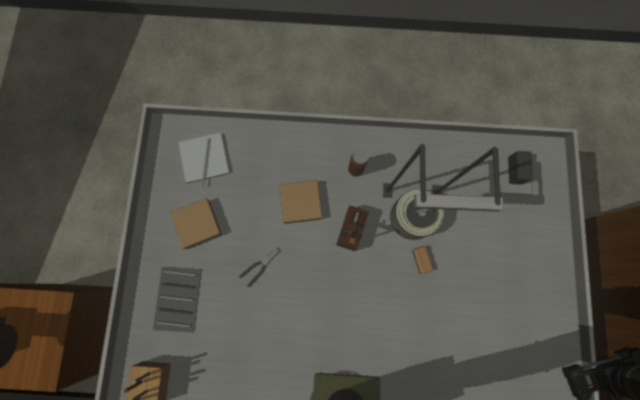

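View pics/wrist0.png

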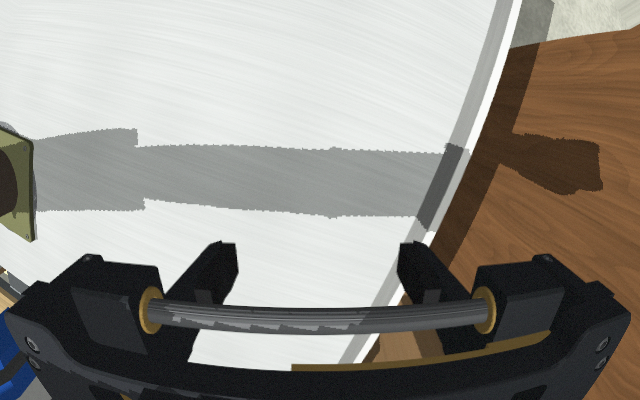

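```bash
cat >> h.py <<'E'
def campose(d,s=None):
    if 'T_tool_cam' in d:
        T=np.eye(4);T[:3,:3]=R.from_quat(s['eef_rot']).as_matrix();T[:3,3]=s['tool_pos']
        return T@d['T_tool_cam']
    T=np.eye(4);T[:3,:3]=R.from_quat(d['orientation']).as_matrix();T[:3,3]=d['position'];return T
def rays(d,uv,s=None):
    """world origin, directions with unit depth along the optical axis (fixed) or unit length(wrist)"""
    uv=np.atleast_2d(np.asarray(uv,float));K=d['mtx']
    x=(uv[:,0]-K[0,2])/K[0,0];y=(uv[:,1]-K[1,2])/K[1,1]
    if 'T_tool_cam' in d:
        th=np.hypot(x,y);k=np.where(th>1e-9,np.tan(th)/np.maximum(th,1e-9),1);x=x*k;y=y*k
    v=np.c_[x,-y,-np.ones_like(x)]
    T=campose(d,s);return T[:3,3],v@T[:3,:3].T
def onplane(d,uv,z,s=None):
    o,v=rays(d,uv,s);return o+v*((z-o[2])/v[:,2])[:,None]
def proj(d,P,s=None):
    P=np.atleast_2d(P);T=campose(d,s);p=(P-T[:3,3])@T[:3,:3];x,y,z=p[:,0],-p[:,1],-p[:,2]
    K=d['mtx']
    if 'T_tool_cam' in d:
        rr=np.hypot(x,y);th=np.arctan2(rr,z);k=th/np.maximum(rr,1e-9);u,v=x*k,y*k
    else:u,v=x/z,y/z
    return np.c_[u*K[0,0]+K[0,2],v*K[1,1]+K[1,2]]
def cloud(d,s=None):
    h,w=d['z_map'].shape;u,v=np.meshgrid(np.arange(w),np.arange(h))
    o,V=rays(d,np.c_[u.ravel(),v.ravel()],s);Z=d['z_map'].ravel()
    P=(o+V*Z[:,None]);P[Z==0]=np.nan;return P.reshape(h,w,3)
def load(n): return dict(np.load(n+'.npz'))
def tri(rs):
    A=np.zeros((3,3));b=np.zeros(3)
    for o,v in rs:
        v=v/np.linalg.norm(v);M=np.eye(3)-np.outer(v,v);A+=M;b+=M@o
    return np.linalg.solve(A,b)
E
python3 - <<'E'
from h import *
for n,pts in {'side':[(325,228),(262,170),(385,318),(328,275),(340,365),(388,258),(252,229)],'top':[(300,202),(195,222),(424,211),(352,228),(423,260),(358,165),(262,265),(520,166)]}.items():
    d=load(n+'0');C=cloud(d)
    for u,v in pts: print(n,u,v,C[v,u].round(3))
for n,(x0,y0,x1,y1) in {'side':(280,190,440,310),'top':(270,130,520,280)}.items():
    d=load(n+'0');c=cv2.convertScaleAbs(d['frame'][y0:y1,x0:x1],alpha=1.6)
    save(cv2.resize(c,None,fx=3 if n=='top' else 4,fy=3 if n=='top' else 4,interpolation=cv2.INTER_CUBIC),n+'0c')
E
```

```text
side 325 228 [0.635 0.172 0.039]
side 262 170 [0.551 0.521 0.039]
side 385 318 [ 0.608 -0.212  0.117]
side 328 275 [ 0.552 -0.012  0.074]
side 340 365 [ 0.472 -0.237  0.032]
side 388 258 [ 0.753 -0.017  0.04 ]
side 252 229 [0.429 0.297 0.008]
top 300 202 [0.635 0.182 0.04 ]
top 195 222 [0.547 0.52  0.043]
top 424 211 [ 0.616 -0.211  0.111]
top 352 228 [0.555 0.008 0.068]
top 423 260 [ 0.47  -0.229  0.034]
top 358 165 [0.749 0.003 0.126]
top 262 265 [ 0.424  0.295 -0.   ]
top 520 166 [ 0.793 -0.535  0.079]
```

Run:
```python
from h import *
d=load('side0');c=cv2.convertScaleAbs(d['frame'][270:390,310:470],alpha=1.3)
save(cv2.resize(c,None,fx=5,fy=5,interpolation=cv2.INTER_CUBIC),'side0k')
```

```text
(no output)
```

View pics/side0c.png

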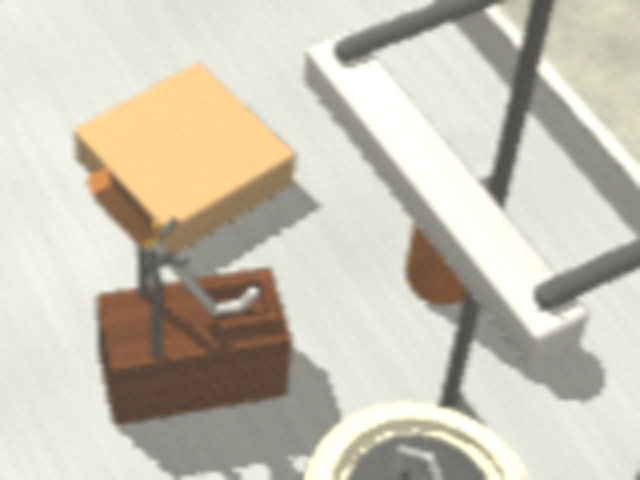

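View pics/top0c.png

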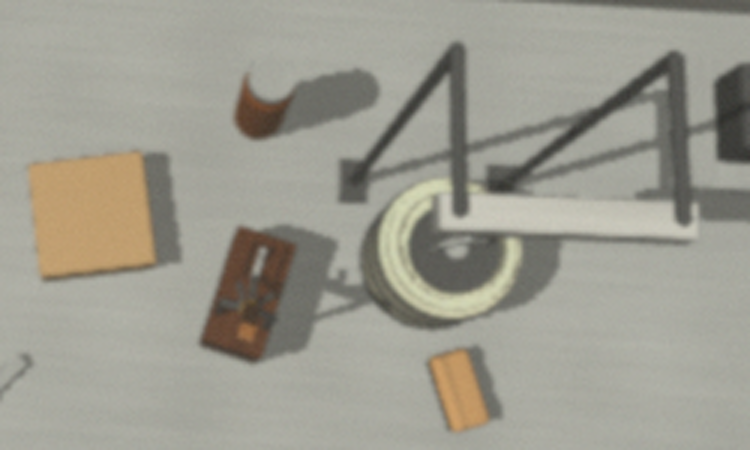

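View pics/side0k.png

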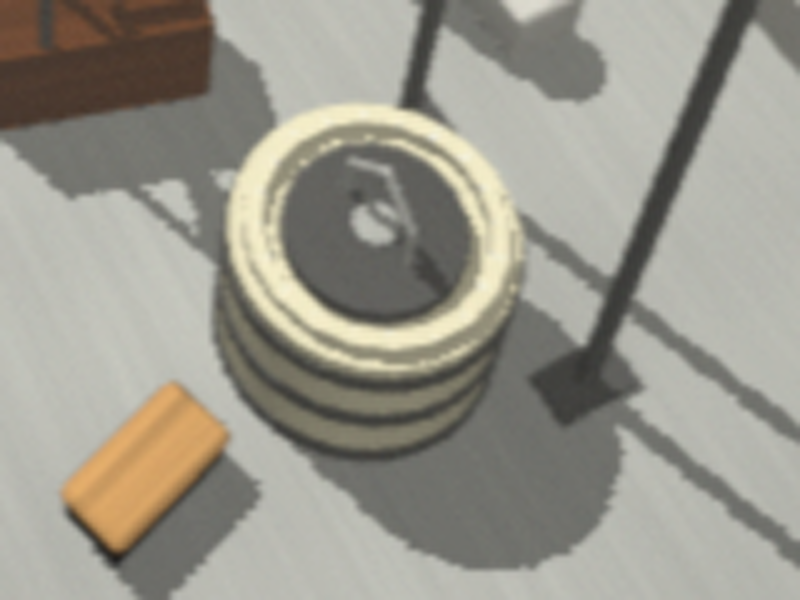

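Run:
```python
from h import *
print([a for a in dir(r) if a[0]!='_'])
# bricks & rest by depth bands
for n in ['side','top']:
    d=load(n+'0');C=cloud(d)
    def rect(name,box,z0,z1):
        m=(C[...,0]>box[0])&(C[...,0]<box[1])&(C[...,1]>box[2])&(C[...,1]<box[3])&(C[...,2]>z0)&(C[...,2]<z1)
        P=C[m];
        if len(P)<10: print(n,name,len(P));return
        rc=cv2.minAreaRect(P[:,:2].astype(np.float32)*1000)
        print(n,name,len(P),'z',np.median(P[:,2]).round(4),'c',np.round(rc[0],1),'sz',np.round(rc[1],1),'ang',round(rc[2],1),'mean',P.mean(0).round(3))
    rect('brick',(.53,.73,.08,.30),.034,.046)
    rect('brickfar',(.4,.66,.4,.65),.034,.05)
    rect('rest',(.45,.68,-.1,.1),.066,.082)
    rect('bar',(.45,.7,-.4,-.05),.435,.46)
    rect('kilnrim',(.45,.75,-.32,-.1),.1,.115)
    rect('lidtop',(.55,.67,-.27,-.15),.108,.118)
    rect('loop',(.55,.67,-.27,-.15),.13,.175)
    rect('brush',(.4,.54,-.3,-.15),.028,.04)
    rect('jar',(.7,.82,-.06,.06),.1,.17)
    rect('lifter hi',(.45,.68,-.1,.1),.15,.27)
    rect('lifter handle',(.45,.68,-.1,.1),.19,.27)
```

```text
['Unreachable', 'finish_job', 'get_state', 'snapshot']
side brick 1238 z 0.0397 c [640.7 182.5] sz [131.8 133.4] ang 10.7 mean [0.639 0.18  0.04 ]
side brickfar 872 z 0.0397 c [546.2 524.8] sz [136.5 134.5] ang 27.1 mean [0.545 0.52  0.04 ]
side rest 772 z 0.0737 c [559.7   7.6] sz [ 73.  130.4] ang 75.9 mean [0.554 0.003 0.074]
side bar 2030 z 0.4507 c [ 630.5 -199.8] sz [139.3 201.1] ang 0.2 mean [ 0.589 -0.21   0.451]
side kilnrim 2006 z 0.1091 c [ 625.7 -201.2] sz [167.5 177.2] ang 1.8 mean [ 0.613 -0.204  0.108]
side lidtop 1116 z 0.1115 c [ 610.1 -208.4] sz [119.3 115.6] ang 0.3 mean [ 0.61  -0.206  0.112]
side loop 63 z 0.1496 c [ 612.5 -202.3] sz [ 6.7 48.5] ang 10.3 mean [ 0.613 -0.206  0.15 ]
side brush 562 z 0.0334 c [ 472.6 -229. ] sz [83.9 43.6] ang 19.0 mean [ 0.471 -0.229  0.033]
side jar 114 z 0.1495 c [7.823e+02 6.000e-01] sz [29.9 49.7] ang 1.0 mean [0.78  0.    0.149]
side lifter hi 244 z 0.1969 c [520.8   8.2] sz [43.5 63.1] ang 85.6 mean [0.518 0.013 0.197]
side lifter handle 135 z 0.2237 c [509.8  19. ] sz [17.3 40.3] ang 72.1 mean [0.508 0.017 0.222]
top brick 
[... 304 characters left out ...]
z [201. 140.] ang 89.7 mean [ 0.59  -0.2    0.451]
top kilnrim 993 z 0.1085 c [ 624.1 -200.1] sz [165.7 177.5] ang 1.7 mean [ 0.602 -0.195  0.108]
top lidtop 528 z 0.1114 c [ 609.6 -209.6] sz [116.  116.9] ang 87.8 mean [ 0.597 -0.202  0.112]
top loop 34 z 0.1513 c [ 611.6 -202.1] sz [ 4.6 47.6] ang 7.4 mean [ 0.611 -0.2    0.151]
top brush 335 z 0.0333 c [ 470.9 -229.1] sz [84.4 44.1] ang 19.6 mean [ 0.47  -0.229  0.033]
top jar 286 z 0.148 c [768.9  -1.7] sz [50.6 51.8] ang 29.5 mean [ 0.766 -0.     0.14 ]
top lifter hi 151 z 0.1856 c [523.5  11.8] sz [63.9 50.6] ang 13.7 mean [0.521 0.016 0.194]
top lifter handle 73 z 0.2365 c [509.1  18.4] sz [15.7 40. ] ang 75.3 mean [0.507 0.019 0.228]
```

```bash
cat >> h.py <<'E'
import json
def tilt(s):
    M=R.from_quat(s['eef_rot']).as_matrix();z=M[:,2];x=M[:,0];y=M[:,1]
    return dict(tilt=round(np.degrees(np.arccos(-z[2])),2),tiltaz=round(np.degrees(np.arctan2(z[1],z[0])),1),xaz=round(np.degrees(np.arctan2(x[1],x[0])),2),yz=round(np.degrees(np.arcsin(y[2])),2))
def show():
    s=r.get_state();print('t',round(float(s['clock']),2),'pos',np.round(s['tool_pos'],4),tilt(s),'F',np.round(s['contact_force'],1),'M',np.round(s['moment'],2),'op',round(float(s['opening']),3),'q',np.round(s['q'],2));return s
def plan(goal,yaw=0,n=5,jaw=0,s=None,vmax=.05,wmax=.15):
    """rows along a straight line to TCP goal (world) with total yaw, n rows"""
    s=s or r.get_state();p=np.array(s['tool_pos']);M=R.from_quat(s['eef_rot']);D=np.array(goal)-p
    n=max(n,int(np.ceil(np.linalg.norm(D)/vmax-1e-6)),int(np.ceil(abs(yaw)/wmax-1e-6)));
    rows=[]
    for i in range(n):
        d=M.inv().apply(D/n);rows.append(dict(jaw=jaw,dx=round(d[0],4),dy=round(d[1],4),dz=round(d[2],4),yaw=round(yaw/n,3)));M=M*R.from_rotvec([0,0,yaw/n])
    print(n,'rows');[print(json.dumps(x)) for x in rows]
E
python3 -c "
from h import *
show();plan([.42,-.3,.55],yaw=-1.4)"
```

```text
t 0.15 pos [ 0.2087 -0.5886  0.2381] {'tilt': np.float64(0.08), 'tiltaz': np.float64(115.5), 'xaz': np.float64(19.53), 'yz': np.float64(-0.08)} F [0.4 0.3 0.3] M [0.05 0.01 0.04] op 1.001 q [ 1.26  0.69 -0.19  1.57  0.16  0.9  -0.22]
10 rows
{"jaw": 0, "dx": 0.0296, "dy": -0.0202, "dz": -0.0312, "yaw": -0.14}
{"jaw": 0, "dx": 0.0321, "dy": -0.0159, "dz": -0.0312, "yaw": -0.14}
{"jaw": 0, "dx": 0.034, "dy": -0.0112, "dz": -0.0312, "yaw": -0.14}
{"jaw": 0, "dx": 0.0352, "dy": -0.0064, "dz": -0.0312, "yaw": -0.14}
{"jaw": 0, "dx": 0.0358, "dy": -0.0014, "dz": -0.0312, "yaw": -0.14}
{"jaw": 0, "dx": 0.0356, "dy": 0.0036, "dz": -0.0312, "yaw": -0.14}
{"jaw": 0, "dx": 0.0348, "dy": 0.0085, "dz": -0.0312, "yaw": -0.14}
{"jaw": 0, "dx": 0.0332, "dy": 0.0133, "dz": -0.0312, "yaw": -0.14}
{"jaw": 0, "dx": 0.031, "dy": 0.0178, "dz": -0.0312, "yaw": -0.14}
{"jaw": 0, "dx": 0.0283, "dy": 0.022, "dz": -0.0312, "yaw": -0.14}
```

Request:
{"name": "play_rows", "arguments": {"targets": [{"jaw": 0,"dx": 0.03,"dy": -0.02,"dz": -0.031,"yaw": -0.14},{"jaw": 0,"dx": 0.032,"dy": -0.016,"dz": -0.031,"yaw": -0.14},{"jaw": 0,"dx": 0.034,"dy": -0.011,"dz": -0.031,"yaw": -0.14},{"jaw": 0,"dx": 0.035,"dy": -0.006,"dz": -0.031,"yaw": -0.14},{"jaw": 0,"dx": 0.036,"dy": -0.001,"dz": -0.031,"yaw": -0.14}]}}

```text
clock: 0.65
tool_pos: [0.3109, -0.4418, 0.3908]
eef_rot: [0.864, 0.503, -0.003, -0.008]
contact_force: [1.5, -1.1, 0.6]
opening: 1.002
```

```bash
python3 -c "
from h import *
show();plan([.55,-.15,.60],yaw=-1.6)"
```

```text
t 0.65 pos [ 0.3109 -0.4418  0.3908] {'tilt': np.float64(0.95), 'tiltaz': np.float64(139.4), 'xaz': np.float64(60.46), 'yz': np.float64(-0.94)} F [ 1.5 -1.1  0.6] M [-0.09 -0.11  0.05] op 1.002 q [ 1.14  0.45 -0.44  1.57  0.2   1.19  0.15]
11 rows
{"jaw": 0, "dx": 0.0339, "dy": 0.0055, "dz": -0.019, "yaw": -0.145}
{"jaw": 0, "dx": 0.0327, "dy": 0.0104, "dz": -0.019, "yaw": -0.145}
{"jaw": 0, "dx": 0.0309, "dy": 0.015, "dz": -0.019, "yaw": -0.145}
{"jaw": 0, "dx": 0.0284, "dy": 0.0193, "dz": -0.019, "yaw": -0.145}
{"jaw": 0, "dx": 0.0253, "dy": 0.0232, "dz": -0.019, "yaw": -0.145}
{"jaw": 0, "dx": 0.0216, "dy": 0.0266, "dz": -0.019, "yaw": -0.145}
{"jaw": 0, "dx": 0.0175, "dy": 0.0295, "dz": -0.019, "yaw": -0.145}
{"jaw": 0, "dx": 0.0131, "dy": 0.0317, "dz": -0.019, "yaw": -0.145}
{"jaw": 0, "dx": 0.0083, "dy": 0.0333, "dz": -0.019, "yaw": -0.145}
{"jaw": 0, "dx": 0.0034, "dy": 0.0341, "dz": -0.019, "yaw": -0.145}
{"jaw": 0, "dx": -0.0016, "dy": 0.0343, "dz": -0.019, "yaw": -0.145}
```

Request:
{"name": "play_rows", "arguments": {"targets": [{"jaw": 0,"dx": 0.034,"dy": 0.006,"dz": -0.019,"yaw": -0.145},{"jaw": 0,"dx": 0.033,"dy": 0.01,"dz": -0.019,"yaw": -0.145},{"jaw": 0,"dx": 0.031,"dy": 0.015,"dz": -0.019,"yaw": -0.145},{"jaw": 0,"dx": 0.028,"dy": 0.019,"dz": -0.019,"yaw": -0.145},{"jaw": 0,"dx": 0.025,"dy": 0.023,"dz": -0.019,"yaw": -0.145}]}}

```text
clock: 1.15
tool_pos: [0.4209, -0.3016, 0.4915]
eef_rot: [0.619, 0.785, -0.001, -0.007]
contact_force: [-0.6, -0.1, -0.3]
opening: 0.999
```

Request:
{"name": "play_rows", "arguments": {"targets": [{"jaw": 0,"dx": 0.022,"dy": 0.027,"dz": -0.019,"yaw": -0.145},{"jaw": 0,"dx": 0.018,"dy": 0.03,"dz": -0.019,"yaw": -0.145},{"jaw": 0,"dx": 0.013,"dy": 0.032,"dz": -0.019,"yaw": -0.145},{"jaw": 0,"dx": 0.008,"dy": 0.033,"dz": -0.019,"yaw": -0.145},{"jaw": 0,"dx": 0.003,"dy": 0.034,"dz": -0.019,"yaw": -0.145}]}}

```text
clock: 1.65
tool_pos: [0.5281, -0.1595, 0.5894]
eef_rot: [0.289, 0.957, 0.001, -0.008]
contact_force: [1.3, -0.7, 0.5]
opening: 0.998
```

```bash
python3 -c "
from h import *
show();d=r.snapshot('wrist');save(d['frame'],'w1');np.savez('w1.npz',**d)
plan([.75,-.18,.6])"
```

```text
t 1.65 pos [ 0.5281 -0.1595  0.5894] {'tilt': np.float64(0.92), 'tiltaz': np.float64(156.3), 'xaz': np.float64(146.39), 'yz': np.float64(-0.16)} F [ 1.3 -0.7  0.5] M [-0.03 -0.22 -0.  ] op 0.998 q [ 0.63  0.47 -0.86  1.02  0.35  1.8   0.9 ]
5 rows
{"jaw": 0, "dx": -0.0398, "dy": 0.0191, "dz": -0.0022, "yaw": 0.0}
{"jaw": 0, "dx": -0.0398, "dy": 0.0191, "dz": -0.0022, "yaw": 0.0}
{"jaw": 0, "dx": -0.0398, "dy": 0.0191, "dz": -0.0022, "yaw": 0.0}
{"jaw": 0, "dx": -0.0398, "dy": 0.0191, "dz": -0.0022, "yaw": 0.0}
{"jaw": 0, "dx": -0.0398, "dy": 0.0191, "dz": -0.0022, "yaw": 0.0}
```

View pics/w1.png

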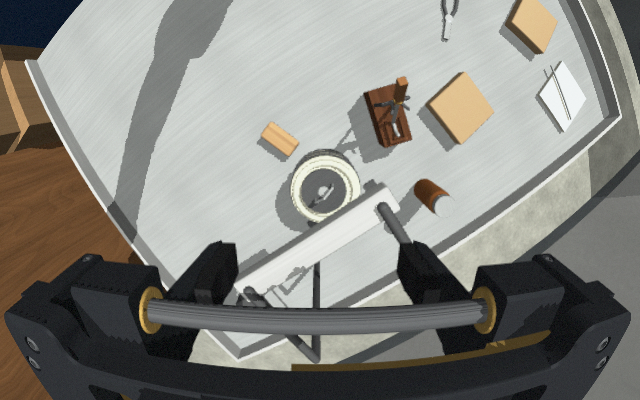

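```bash
python3 -c "
from h import *
plan([.74,-.19,.6],yaw=-.33)"
```

```text
5 rows
{"jaw": 0, "dx": -0.0392, "dy": 0.0163, "dz": -0.0022, "yaw": -0.066}
{"jaw": 0, "dx": -0.0402, "dy": 0.0137, "dz": -0.0022, "yaw": -0.066}
{"jaw": 0, "dx": -0.041, "dy": 0.011, "dz": -0.0022, "yaw": -0.066}
{"jaw": 0, "dx": -0.0416, "dy": 0.0083, "dz": -0.0022, "yaw": -0.066}
{"jaw": 0, "dx": -0.0421, "dy": 0.0055, "dz": -0.0022, "yaw": -0.066}
```

Request:
{"name": "play_rows", "arguments": {"targets": [{"jaw": 0,"dx": -0.039,"dy": 0.016,"dz": -0.002,"yaw": -0.066},{"jaw": 0,"dx": -0.04,"dy": 0.014,"dz": -0.002,"yaw": -0.066},{"jaw": 0,"dx": -0.041,"dy": 0.011,"dz": -0.002,"yaw": -0.066},{"jaw": 0,"dx": -0.042,"dy": 0.008,"dz": -0.002,"yaw": -0.066},{"jaw": 0,"dx": -0.042,"dy": 0.006,"dz": -0.002,"yaw": -0.066}]}}

```text
clock: 2.2
tool_pos: [0.6601, -0.188, 0.5776]
eef_rot: [0.211, 0.977, 0.037, -0.022]
contact_force: [-0.3, 0.2, -0.5]
opening: 1.003
```

```bash
python3 -c "
from h import *
show()"
```

```text
t 2.2 pos [ 0.6601 -0.188   0.5776] {'tilt': np.float64(4.93), 'tiltaz': np.float64(108.4), 'xaz': np.float64(155.78), 'yz': np.float64(3.62)} F [-0.3  0.2 -0.5] M [-0.11 -0.14 -0.02] op 1.003 q [ 0.28  0.76 -0.19  0.35  0.06  2.07  1.31]
```

Request:
{"name": "play_rows", "arguments": {"targets": [{"jaw": 0,"dx": -0.04,"dy": 0,"dz": 0,"yaw": 0},{"jaw": 0,"dx": -0.04,"dy": 0,"dz": 0,"yaw": 0},{"jaw": 0,"dx": -0.04,"dy": 0,"dz": 0,"yaw": 0},{"jaw": 0,"dx": -0.04,"dy": 0,"dz": 0,"yaw": 0},{"jaw": 0,"dx": -0.04,"dy": 0,"dz": 0,"yaw": 0}]}}

```text
clock: 2.7
tool_pos: [0.7161, -0.231, 0.5318]
eef_rot: [0.235, 0.97, 0.054, 0.006]
contact_force: [-0.3, -0.6, 0.1]
opening: 1.0
```

```bash
python3 -c "
from h import *
show()"
```

```text
t 2.7 pos [ 0.7161 -0.231   0.5318] {'tilt': np.float64(6.2), 'tiltaz': np.float64(69.6), 'xaz': np.float64(152.82), 'yz': np.float64(6.16)} F [-0.3 -0.6  0.1] M [-0.06 -0.15 -0.08] op 1.0 q [ 0.26  0.96  0.91  0.14 -0.96  2.09  1.42]
```

```bash
cat > fk.py <<'E'
from h import *
from scipy.optimize import least_squares
Q=[[1.264,.689,-.195,1.565,.157,.902,-.215]]
E
python3 - <<'E'
from h import *
from scipy.optimize import least_squares
import itertools
s=r.get_state()
data=[([1.264,.69,-.194,1.566,.157,.902,-.215],[.2087,-.5886,.2381],[.986,.17,0,-.001]),
([1.14,.45,-.44,1.57,.2,1.19,.15],[.3109,-.4418,.3908],[0.864, 0.503, -0.003, -0.008]),
([.63,.47,-.86,1.02,.35,1.8,.9],[.5281,-.1595,.5894],[0.289, 0.957, 0.001, -0.008]),
([.28,.76,-.19,.35,.06,2.07,1.31],[.6601,-.188,.5776],[0.211, 0.977, 0.037, -0.022]),
(s['q'],s['tool_pos'],s['eef_rot'])]
ax='zyzyzyz'
def fk(q,sg,L,q7o,q1o):
    M=R.from_euler('z',q1o);p=np.zeros(3)
    for i in range(7):
        v=np.zeros(3);v['xyz'.index(ax[i])]=sg[i]*q[i]
        M=M*R.from_rotvec(v)
        if i==0:p=p+M.apply([0,0,L[0]])
        if i==2:p=p+M.apply([L[4],0,L[1]])
        if i==4:p=p+M.apply([L[5],0,L[2]])
    M=M*R.from_euler('z',q7o)
    p=p+M.apply([0,0,L[3]])
    return p,M
best=[]
for s1,s3,s5,s7 in itertools.product([1,-1],repeat=4):
    sg=[s1,1,s3,1,s5,1,s7]
    for o7 in [0,1.57,3.14,-1.57]:
      def f(x):
        e=[]
        for q,p,o in data:
            P,M=fk(q,sg,x[:6],x[6],x[7]);e+=list(P-p)+list((M.inv()*R.from_quat(o)).as_rotvec()*.5)
        return e
      o=least_squares(f,[.3,.35,.35,.3,0,0,o7,0]);best.append((o.cost,sg,o.x.round(4)))
best.sort(key=lambda b:b[0])
for b in best[:4]:print(b)
E
```

```text
(np.float64(0.0003946877822388641), [-1, 1, -1, 1, -1, 1, -1], array([ 5.2890e-01,  5.5360e-01,  3.5120e-01,  5.0300e-01,  7.0000e-04,
       -1.9000e-03,  1.4932e+00, -8.0400e-02]))
(np.float64(0.00039468778223886815), [-1, 1, -1, 1, -1, 1, -1], array([ 5.2890e-01,  5.5360e-01,  3.5120e-01,  5.0300e-01,  7.0000e-04,
       -1.9000e-03,  1.4932e+00, -8.0400e-02]))
(np.float64(0.00039468778223887666), [-1, 1, -1, 1, -1, 1, -1], array([ 5.2890e-01,  5.5360e-01,  3.5120e-01,  5.0300e-01,  7.0000e-04,
       -1.9000e-03,  1.4932e+00, -8.0400e-02]))
(np.float64(0.0003946877822395688), [-1, 1, -1, 1, -1, 1, -1], array([ 5.2890e-01,  5.5360e-01,  3.5120e-01,  5.0300e-01,  7.0000e-04,
       -1.9000e-03,  1.4932e+00, -8.0400e-02]))
```

```bash
python3 -c "
from h import *
s=show();np.set_printoptions(precision=5);print(repr(s['q']),repr(s['eef_rot']));plan([.636,-.338,.53])"
```

```text
t 2.7 pos [ 0.7161 -0.231   0.5318] {'tilt': np.float64(6.2), 'tiltaz': np.float64(69.6), 'xaz': np.float64(152.82), 'yz': np.float64(6.16)} F [-0.3 -0.6  0.1] M [-0.06 -0.15 -0.08] op 1.0 q [ 0.26  0.96  0.91  0.14 -0.96  2.09  1.42]
array([ 0.26179,  0.96456,  0.9067 ,  0.13729, -0.96491,  2.08862,
        1.42006]) array([0.23499, 0.97049, 0.05372, 0.00641])
5 rows
{"jaw": 0, "dx": 0.0045, "dy": -0.0262, "dz": -0.0024, "yaw": 0.0}
{"jaw": 0, "dx": 0.0045, "dy": -0.0262, "dz": -0.0024, "yaw": 0.0}
{"jaw": 0, "dx": 0.0045, "dy": -0.0262, "dz": -0.0024, "yaw": 0.0}
{"jaw": 0, "dx": 0.0045, "dy": -0.0262, "dz": -0.0024, "yaw": 0.0}
{"jaw": 0, "dx": 0.0045, "dy": -0.0262, "dz": -0.0024, "yaw": 0.0}
```

Request:
{"name": "play_rows", "arguments": {"targets": [{"jaw": 0,"dx": 0.005,"dy": -0.026,"dz": -0.002,"yaw": 0},{"jaw": 0,"dx": 0.005,"dy": -0.026,"dz": -0.002,"yaw": 0},{"jaw": 0,"dx": 0.005,"dy": -0.026,"dz": -0.002,"yaw": 0},{"jaw": 0,"dx": 0.005,"dy": -0.026,"dz": -0.002,"yaw": 0},{"jaw": 0,"dx": 0.005,"dy": -0.026,"dz": -0.002,"yaw": 0}]}}

```text
clock: 3.2
tool_pos: [0.6344, -0.3401, 0.5216]
eef_rot: [0.236, 0.97, 0.05, 0.004]
contact_force: [-0.2, -0.3, 0.5]
opening: 1.0
```

```bash
python3 -c "
from h import *
s=show();p=s['tool_pos'];plan([p[0]+.155,p[1]-.08,p[2]+.18])"
```

```text
t 3.2 pos [ 0.6344 -0.3401  0.5216] {'tilt': np.float64(5.81), 'tiltaz': np.float64(71.6), 'xaz': np.float64(152.68), 'yz': np.float64(5.74)} F [-0.2 -0.3  0.5] M [-0.08 -0.13 -0.01] op 1.0 q [ 0.29  0.86  0.96  0.54 -0.82  1.95  1.81]
6 rows
{"jaw": 0, "dx": -0.0286, "dy": 0.0031, "dz": -0.0303, "yaw": 0.0}
{"jaw": 0, "dx": -0.0286, "dy": 0.0031, "dz": -0.0303, "yaw": 0.0}
{"jaw": 0, "dx": -0.0286, "dy": 0.0031, "dz": -0.0303, "yaw": 0.0}
{"jaw": 0, "dx": -0.0286, "dy": 0.0031, "dz": -0.0303, "yaw": 0.0}
{"jaw": 0, "dx": -0.0286, "dy": 0.0031, "dz": -0.0303, "yaw": 0.0}
{"jaw": 0, "dx": -0.0286, "dy": 0.0031, "dz": -0.0303, "yaw": 0.0}
```

Request:
{"name": "play_rows", "arguments": {"targets": [{"jaw": 0,"dx": -0.034,"dy": 0.004,"dz": -0.036,"yaw": 0},{"jaw": 0,"dx": -0.034,"dy": 0.004,"dz": -0.036,"yaw": 0},{"jaw": 0,"dx": -0.034,"dy": 0.004,"dz": -0.036,"yaw": 0},{"jaw": 0,"dx": -0.034,"dy": 0.004,"dz": -0.036,"yaw": 0},{"jaw": 0,"dx": -0.034,"dy": 0.004,"dz": -0.036,"yaw": 0}]}}

```text
clock: 3.7
tool_pos: [0.6717, -0.3306, 0.5366]
eef_rot: [0.214, 0.975, 0.058, 0.016]
contact_force: [-0.2, -0.6, -0.1]
opening: 0.999
```

```bash
python3 -c "
from h import *
s=show()"
```

```text
t 3.7 pos [ 0.6717 -0.3306  0.5366] {'tilt': np.float64(6.9), 'tiltaz': np.float64(62.5), 'xaz': np.float64(155.22), 'yz': np.float64(6.89)} F [-0.2 -0.6 -0.1] M [-0.08 -0.07  0.06] op 0.999 q [ 0.42  0.95  0.73  0.14 -0.81  2.09  1.59]
```

Request:
{"name": "play_rows", "arguments": {"targets": [{"jaw": 0,"dx": -0.015,"dy": 0,"dz": -0.047,"yaw": 0},{"jaw": 0,"dx": -0.015,"dy": 0,"dz": -0.047,"yaw": 0},{"jaw": 0,"dx": -0.015,"dy": 0,"dz": -0.047,"yaw": 0},{"jaw": 0,"dx": -0.015,"dy": 0,"dz": -0.047,"yaw": 0},{"jaw": 0,"dx": -0.015,"dy": 0,"dz": -0.047,"yaw": 0}]}}

```text
clock: 4.2
tool_pos: [0.6245, -0.3347, 0.6463]
eef_rot: [0.232, 0.969, 0.029, 0.082]
contact_force: [0.4, 0.1, -0.5]
opening: 0.999
```

```bash
python3 -c "
from h import *
s=show()"
```

```text
t 4.2 pos [ 0.6245 -0.3347  0.6463] {'tilt': np.float64(9.99), 'tiltaz': np.float64(5.8), 'xaz': np.float64(152.67), 'yz': np.float64(5.38)} F [ 0.4  0.1 -0.5] M [ 0.02 -0.05 -0.05] op 0.999 q [ 0.45  0.78  0.31  0.14 -0.39  2.09  1.54]
```

Request:
{"name": "play_rows", "arguments": {"targets": [{"jaw": 0,"dx": -0.015,"dy": 0,"dz": -0.047,"yaw": 0},{"jaw": 0,"dx": -0.015,"dy": 0,"dz": -0.047,"yaw": 0},{"jaw": 0,"dx": -0.015,"dy": 0,"dz": -0.047,"yaw": 0},{"jaw": 0,"dx": -0.015,"dy": 0,"dz": -0.047,"yaw": 0},{"jaw": 0,"dx": -0.015,"dy": 0,"dz": -0.047,"yaw": 0}]}}

```text
clock: 4.7
tool_pos: [0.5646, -0.317, 0.762]
eef_rot: [0.232, 0.958, 0.014, 0.166]
contact_force: [-0.5, 0.9, -0.4]
opening: 1.003
```

```bash
python3 -c "
from h import *
s=show()"
```

```text
t 4.7 pos [ 0.5646 -0.317   0.762 ] {'tilt': np.float64(19.15), 'tiltaz': np.float64(-8.8), 'xaz': np.float64(151.83), 'yz': np.float64(5.93)} F [-0.5  0.9 -0.4] M [0.07 0.13 0.07] op 1.003 q [ 0.47  0.61  0.3   0.14 -0.39  2.09  1.54]
```

Request:
{"name": "play_rows", "arguments": {"targets": [{"jaw": 0,"dx": -0.015,"dy": -0.015,"dz": -0.045,"yaw": 0},{"jaw": 0,"dx": -0.015,"dy": -0.015,"dz": -0.045,"yaw": 0},{"jaw": 0,"dx": -0.015,"dy": -0.015,"dz": -0.045,"yaw": 0},{"jaw": 0,"dx": 0,"dy": 0,"dz": 0,"yaw": 0},{"jaw": 0,"dx": 0,"dy": 0,"dz": 0,"yaw": 0}]}}

```text
clock: 5.2
tool_pos: [0.4996, -0.3381, 0.8233]
eef_rot: [0.23, 0.949, 0.003, 0.217]
contact_force: [0.3, 0.4, -0.3]
opening: 1.0
```

```bash
python3 -c "
from h import *
s=show()"
```

```text
t 5.2 pos [ 0.4996 -0.3381  0.8233] {'tilt': np.float64(25.02), 'tiltaz': np.float64(-12.8), 'xaz': np.float64(151.39), 'yz': np.float64(6.03)} F [ 0.3  0.4 -0.3] M [0.11 0.25 0.02] op 1.0 q [ 0.58  0.51  0.3   0.14 -0.44  2.09  1.6 ]
```

```bash
cat > fk.py <<'E'
from h import *
from scipy.optimize import least_squares
SG=[-1,1,-1,1,-1,1,-1];ax='zyzyzyz'
def fk(q,x):
    M=R.from_euler('z',x[7]);p=np.zeros(3)
    for i in range(7):
        v=np.zeros(3);v['xyz'.index(ax[i])]=SG[i]*q[i]
        M=M*R.from_rotvec(v)
        if i==0:p=p+M.apply([0,x[8],x[0]])
        if i==2:p=p+M.apply([x[4],x[9],x[1]])
        if i==4:p=p+M.apply([x[5],x[10],x[2]])
    M=M*R.from_euler('z',x[6]);p=p+M.apply([0,0,x[3]])
    return p,M
DATA=[([1.264,.69,-.194,1.566,.157,.902,-.215],[.2087,-.5886,.2381],[.986,.17,0,-.001]),
([1.14,.45,-.44,1.57,.2,1.19,.15],[.3109,-.4418,.3908],[0.864, 0.503, -0.003, -0.008]),
([.63,.47,-.86,1.02,.35,1.8,.9],[.5281,-.1595,.5894],[0.289, 0.957, 0.001, -0.008]),
([.28,.76,-.19,.35,.06,2.07,1.31],[.6601,-.188,.5776],[0.211, 0.977, 0.037, -0.022]),
([ 0.26179,  0.96456,  0.9067 ,  0.13729, -0.96491,  2.08862,1.42006],[.7161,-.231,.5318],[0.23499, 0.97049, 0.05372, 0.00641]),
([ 0.29,0.86,0.96,0.54,-0.82,1.95,1.81],[.6344,-.3401,.5216],[0.236, 0.97, 0.05, 0.004]),
([ 0.42,0.95,0.73,0.14,-0.81,2.09,1.59],[.6717,-.3306,.5366],[0.214, 0.975, 0.058, 0.016]),
([ 0.45,0.78,0.31,0.14,-0.39,2.09,1.54],[.6245,-.3347,.6463],[0.232, 0.969, 0.029, 0.082]),
([ 0.47,0.61,0.3,0.14,-0.39,2.09,1.54],[.5646,-.317,.762],[0.232, 0.958, 0.014, 0.166]),
([0.58,0.51,0.3,0.14,-0.44,2.09,1.6],[.4996,-.3381,.8233],[0.23, 0.949, 0.003, 0.217])]
def fit():
    def f(x):
        e=[]
        for q,p,o in DATA:
            P,M=fk(q,x);e+=list(P-p)+list((M.inv()*R.from_quat(o)).as_rotvec()*.5)
        return e
    return least_squares(f,[.3,.35,.35,.3,0,0,1.5,0,0,0,0])
X=None
def ik(p,M,q0,x,lo=[-3.01,-.46,-1.47,.13,-1,.04,-2.66],hi=[3.01,2.08,1.51,2.56,4.14,2.09,2.66]):
    def f(q):
        P,m=fk(q,x);return list((P-p)*3)+list((m.inv()*M).as_rotvec())+list((np.array(q)-q0)*.003)
    o=least_squares(f,np.clip(q0,np.array(lo)+.01,np.array(hi)-.01),bounds=(lo,hi));return o.x,np.array(f(o.x))[:6]
E
python3 - <<'E'
from fk import *
o=fit();print(o.cost,o.x.round(4));np.save('x.npy',o.x)
s=r.get_state()
yaw=np.radians(-14.5);t=np.radians(26)
z=np.array([np.sin(t)*np.cos(yaw),np.sin(t)*np.sin(yaw),-np.cos(t)])
y=-np.array([-np.sin(yaw),np.cos(yaw),0]);y=y  # tool y, x=yxz
xx=np.cross(y,z);print(xx)
if xx[0]>0: y=-y;xx=-xx
M=R.from_matrix(np.c_[xx,y,z])
q=s['q']
for nm,g in dict(view=[.5115-.11,.018+.03,.21+.2],pre=[.5115-.051,.018+.013,.318],grasp=[.5115,.0183,.21],hook=[.612-.072,-.203+.0185,.155+.132],lift=[.54,-.184,.36],brickhi=[.638-.072,.181+.018,.36],brick=[.638-.072,.181+.018,.04+.055+.132]).items():
    tcp=np.array(g)+z*.019
    q,e=ik(tcp,M,q,o.x);print(nm,np.round(tcp,3),q.round(2),'err',np.abs(e[:3]).max().round(4)/3,np.abs(e[3:]).max().round(4))
E
```

```text
0.00013199852067619222 [ 3.4790e-01  5.6660e-01  3.4450e-01  3.3070e-01 -2.6000e-03 -1.0000e-03
  1.5686e+00 -1.6000e-03 -1.7200e-02 -2.7800e-02 -4.0000e-04]
[ 0.87016534 -0.22504006  0.43837115]
view [0.41  0.046 0.393] [-0.14  0.04 -0.33  2.24  0.58  0.59  0.41] err 3.3333333333333335e-05 0.0001
pre [0.469 0.029 0.301] [-0.24  0.28 -0.13  2.32  1.07  0.33 -0.03] err 0.0 0.0
grasp [0.52  0.016 0.193] [ 0.06  0.6  -0.49  2.33  1.85  0.52 -0.77] err 0.0 0.0
hook [ 0.548 -0.187  0.27 ] [ 0.75  0.54 -0.77  2.1   1.25  0.44  0.35] err 0.0 0.0001
lift [ 0.548 -0.186  0.343] [ 0.91  0.48 -1.    1.99  0.94  0.61  0.65] err 0.0 0.0
brickhi [0.574 0.197 0.343] [-0.01  0.54 -0.92  1.84  1.05  1.   -0.12] err 0.0 0.0
brick [0.574 0.197 0.21 ] [-0.08  0.74 -0.84  2.01  1.39  0.91 -0.5 ] err 0.0 0.0
```

```bash
python3 -c "
from h import *
plan([.42,.04,.45],yaw=-.25,n=15)"
```

```text
15 rows
{"jaw": 0, "dx": 0.0255, "dy": 0.0176, "dz": 0.018, "yaw": -0.017}
{"jaw": 0, "dx": 0.0252, "dy": 0.018, "dz": 0.018, "yaw": -0.017}
{"jaw": 0, "dx": 0.0249, "dy": 0.0185, "dz": 0.018, "yaw": -0.017}
{"jaw": 0, "dx": 0.0245, "dy": 0.0189, "dz": 0.018, "yaw": -0.017}
{"jaw": 0, "dx": 0.0242, "dy": 0.0193, "dz": 0.018, "yaw": -0.017}
{"jaw": 0, "dx": 0.0239, "dy": 0.0197, "dz": 0.018, "yaw": -0.017}
{"jaw": 0, "dx": 0.0236, "dy": 0.0201, "dz": 0.018, "yaw": -0.017}
{"jaw": 0, "dx": 0.0232, "dy": 0.0205, "dz": 0.018, "yaw": -0.017}
{"jaw": 0, "dx": 0.0229, "dy": 0.0209, "dz": 0.018, "yaw": -0.017}
{"jaw": 0, "dx": 0.0225, "dy": 0.0212, "dz": 0.018, "yaw": -0.017}
{"jaw": 0, "dx": 0.0222, "dy": 0.0216, "dz": 0.018, "yaw": -0.017}
{"jaw": 0, "dx": 0.0218, "dy": 0.022, "dz": 0.018, "yaw": -0.017}
{"jaw": 0, "dx": 0.0214, "dy": 0.0223, "dz": 0.018, "yaw": -0.017}
{"jaw": 0, "dx": 0.0211, "dy": 0.0227, "dz": 0.018, "yaw": -0.017}
{"jaw": 0, "dx": 0.0207, "dy": 0.023, "dz": 0.018, "yaw": -0.017}
```

Request:
{"name": "play_rows", "arguments": {"targets": [{"jaw": 0,"dx": 0.025,"dy": 0.018,"dz": 0.018,"yaw": -0.03},{"jaw": 0,"dx": 0.025,"dy": 0.018,"dz": 0.018,"yaw": -0.03},{"jaw": 0,"dx": 0.025,"dy": 0.018,"dz": 0.018,"yaw": -0.03},{"jaw": 0,"dx": 0.024,"dy": 0.019,"dz": 0.018,"yaw": -0.03},{"jaw": 0,"dx": 0.024,"dy": 0.019,"dz": 0.018,"yaw": -0.03}]}}

```text
clock: 5.7
tool_pos: [0.4865, -0.2316, 0.7192]
eef_rot: [0.17, 0.96, -0.009, 0.221]
contact_force: [0.7, -0.1, 0.8]
opening: 1.002
```

```bash
python3 -c "
from h import *
show();plan([.42,.04,.45],yaw=-.1,n=10)"
```

```text
t 5.7 pos [ 0.4865 -0.2316  0.7192] {'tilt': np.float64(25.57), 'tiltaz': np.float64(-12.4), 'xaz': np.float64(159.07), 'yz': np.float64(3.32)} F [ 0.7 -0.1  0.8] M [ 0.14  0.21 -0.02] op 1.002 q [ 0.14  0.13  0.35  1.13 -0.16  1.45  1.68]
10 rows
{"jaw": 0, "dx": 0.0259, "dy": 0.0218, "dz": 0.019, "yaw": -0.01}
{"jaw": 0, "dx": 0.0257, "dy": 0.0221, "dz": 0.019, "yaw": -0.01}
{"jaw": 0, "dx": 0.0255, "dy": 0.0223, "dz": 0.019, "yaw": -0.01}
{"jaw": 0, "dx": 0.0252, "dy": 0.0226, "dz": 0.019, "yaw": -0.01}
{"jaw": 0, "dx": 0.025, "dy": 0.0228, "dz": 0.019, "yaw": -0.01}
{"jaw": 0, "dx": 0.0248, "dy": 0.0231, "dz": 0.019, "yaw": -0.01}
{"jaw": 0, "dx": 0.0245, "dy": 0.0233, "dz": 0.019, "yaw": -0.01}
{"jaw": 0, "dx": 0.0243, "dy": 0.0236, "dz": 0.019, "yaw": -0.01}
{"jaw": 0, "dx": 0.0241, "dy": 0.0238, "dz": 0.019, "yaw": -0.01}
{"jaw": 0, "dx": 0.0238, "dy": 0.0241, "dz": 0.019, "yaw": -0.01}
```

Request:
{"name": "play_rows", "arguments": {"targets": [{"jaw": 0,"dx": 0.026,"dy": 0.022,"dz": 0.019,"yaw": -0.014},{"jaw": 0,"dx": 0.026,"dy": 0.022,"dz": 0.019,"yaw": -0.014},{"jaw": 0,"dx": 0.025,"dy": 0.022,"dz": 0.019,"yaw": -0.014},{"jaw": 0,"dx": 0.025,"dy": 0.023,"dz": 0.019,"yaw": -0.014},{"jaw": 0,"dx": 0.025,"dy": 0.023,"dz": 0.019,"yaw": -0.014}]}}

```text
clock: 6.2
tool_pos: [0.4493, -0.0872, 0.5773]
eef_rot: [0.139, 0.965, -0.009, 0.221]
contact_force: [1.3, -0.3, -0.7]
opening: 1.0
```

Request:
{"name": "play_rows", "arguments": {"targets": [{"jaw": 0,"dx": 0.025,"dy": 0.023,"dz": 0.019,"yaw": -0.014},{"jaw": 0,"dx": 0.025,"dy": 0.023,"dz": 0.019,"yaw": -0.014},{"jaw": 0,"dx": 0.024,"dy": 0.024,"dz": 0.019,"yaw": -0.014},{"jaw": 0,"dx": 0.024,"dy": 0.024,"dz": 0.019,"yaw": -0.014},{"jaw": 0,"dx": 0.024,"dy": 0.024,"dz": 0.019,"yaw": -0.014}]}}

```text
clock: 6.7
tool_pos: [0.4075, 0.0559, 0.4367]
eef_rot: [0.111, 0.97, -0.01, 0.217]
contact_force: [1.0, -0.3, -1.5]
opening: 1.002
```

```bash
python3 -c "
from h import *
s=show();d=r.snapshot('wrist');save(d['frame'],'w2');np.savez('w2.npz',**d,sp=s['tool_pos'],so=s['eef_rot'])
plan([.46,.03,.32])"
```

```text
t 6.7 pos [0.4075 0.0559 0.4367] {'tilt': np.float64(25.14), 'tiltaz': np.float64(-9.1), 'xaz': np.float64(166.46), 'yz': np.float64(1.72)} F [ 1.  -0.3 -1.5] M [ 0.09  0.22 -0.  ] op 1.002 q [-0.27 -0.02 -0.17  2.14  0.38  0.69  0.65]
5 rows
{"jaw": 0, "dx": -0.0017, "dy": -0.004, "dz": 0.0254, "yaw": 0.0}
{"jaw": 0, "dx": -0.0017, "dy": -0.004, "dz": 0.0254, "yaw": 0.0}
{"jaw": 0, "dx": -0.0017, "dy": -0.004, "dz": 0.0254, "yaw": 0.0}
{"jaw": 0, "dx": -0.0017, "dy": -0.004, "dz": 0.0254, "yaw": 0.0}
{"jaw": 0, "dx": -0.0017, "dy": -0.004, "dz": 0.0254, "yaw": 0.0}
```

View pics/w2.png

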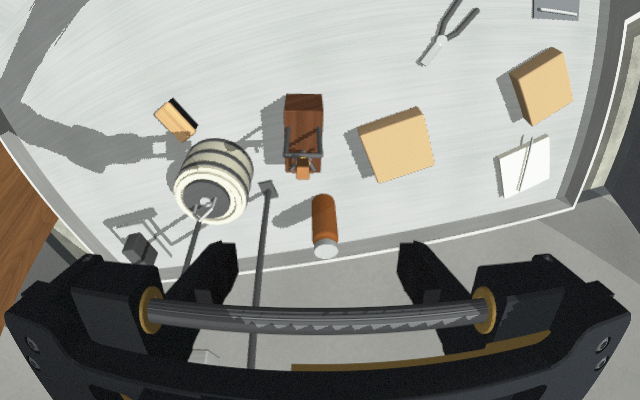

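```bash
cat > meas.py <<'E'
from h import *
def wl(n):
    d=load(n);s=dict(tool_pos=d.pop('sp'),eef_rot=d.pop('so'));return d,s
def rect(C,name,box,z0,z1):
    m=(C[...,0]>box[0])&(C[...,0]<box[1])&(C[...,1]>box[2])&(C[...,1]<box[3])&(C[...,2]>z0)&(C[...,2]<z1)
    P=C[m]
    if len(P)<10: print(name,len(P));return P
    rc=cv2.minAreaRect(P[:,:2].astype(np.float32)*1000)
    print(name,len(P),'z',np.median(P[:,2]).round(4),'c',np.round(rc[0],1),'sz',np.round(rc[1],1),'ang',round(rc[2],1),'mean',P.mean(0).round(4));return P
E
python3 - <<'E'
from meas import *
for n in ['w2','side0','top0']:
    if n[0]=='w': d,s=wl(n)
    else: d,s=load(n),None
    C=cloud(d,s);print(n)
    rect(C,'rest',(.45,.68,-.1,.1),.068,.079)
    rect(C,'brick',(.53,.73,.08,.30),.034,.046)
    # handle by colour orange within region
    f=d['frame'];hsv=cv2.cvtColor(f,cv2.COLOR_RGB2HSV)
    m=(C[...,0]>.46)&(C[...,0]<.56)&(C[...,1]>-.03)&(C[...,1]<.06)&(C[...,2]>.18)&(C[...,2]<.26)
    P=C[m];
    if len(P)<5: print(len(P));continue
    c=P.mean(0);U,S,V=np.linalg.svd(P-c);v=V[0]*np.sign(V[0][2]);print('handle n',len(P),c.round(4),'dir',v.round(3),'lean',np.degrees(np.arccos(v[2])).round(1),'az of lean fwd',np.degrees(np.arctan2(-v[1],-v[0])).round(1))
    m=(C[...,0]>.5)&(C[...,0]<.68)&(C[...,1]>-.05)&(C[...,1]<.05)&(C[...,2]>.084)&(C[...,2]<.18)
    print('stuff z>.084',m.sum())
E
```

```text
w2
rest 1593 z 0.0739 c [558.5   8.8] sz [ 67. 131.] ang 75.5 mean [0.5383 0.014  0.0738]
brick 3390 z 0.0398 c [639.5 184. ] sz [131.4 132.4] ang 10.6 mean [0.6337 0.1824 0.0397]
handle n 269 [0.4987 0.0241 0.2291] dir [-0.275  0.063  0.959] lean 16.4 az of lean fwd -12.9
stuff z>.084 599
side0
rest 702 z 0.0736 c [559.4   6.3] sz [ 71.1 130.8] ang 73.8 mean [0.5517 0.0039 0.0736]
brick 1238 z 0.0397 c [640.7 182.5] sz [131.8 133.4] ang 10.7 mean [0.639  0.1796 0.0398]
handle n 162 [0.5105 0.0159 0.2156] dir [-0.438  0.161  0.884] lean 27.8 az of lean fwd -20.1
stuff z>.084 247
top0
rest 539 z 0.0736 c [558.5   5.1] sz [ 66.  129.7] ang 75.1 mean [0.5575 0.0069 0.0736]
brick 1424 z 0.0396 c [639.7 180.5] sz [130.  129.5] ang 10.5 mean [0.6383 0.1807 0.0396]
handle n 81 [0.5093 0.0191 0.2233] dir [-0.515  0.111  0.85 ] lean 31.8 az of lean fwd -12.2
stuff z>.084 150
```

```bash
python3 -c "
from h import *
plan([.475,.027,.30],yaw=-.05)"
```

```text
5 rows
{"jaw": 0, "dx": -0.0028, "dy": -0.0041, "dz": 0.0303, "yaw": -0.01}
{"jaw": 0, "dx": -0.0028, "dy": -0.0041, "dz": 0.0303, "yaw": -0.01}
{"jaw": 0, "dx": -0.0028, "dy": -0.0041, "dz": 0.0303, "yaw": -0.01}
{"jaw": 0, "dx": -0.0027, "dy": -0.0041, "dz": 0.0303, "yaw": -0.01}
{"jaw": 0, "dx": -0.0027, "dy": -0.0042, "dz": 0.0303, "yaw": -0.01}
```

Request:
{"name": "play_rows", "arguments": {"targets": [{"jaw": 0.3,"dx": -0.003,"dy": -0.004,"dz": 0.04,"yaw": -0.01},{"jaw": 0.3,"dx": -0.003,"dy": -0.004,"dz": 0.04,"yaw": -0.01},{"jaw": 0.3,"dx": -0.003,"dy": -0.004,"dz": 0.04,"yaw": -0.01},{"jaw": 0.3,"dx": -0.003,"dy": -0.004,"dz": 0.03,"yaw": -0.01},{"jaw": 0.3,"dx": 0,"dy": 0,"dz": 0,"yaw": 0}]}}

```text
clock: 7.25
tool_pos: [0.4744, 0.0334, 0.2954]
eef_rot: [0.094, 0.973, -0.011, 0.211]
contact_force: [-1.2, -0.2, 0.8]
opening: 0.698
```

```bash
python3 -c "
from h import *
s=show();d=r.snapshot('wrist');save(d['frame'],'w3');np.savez('w3.npz',**d,sp=s['tool_pos'],so=s['eef_rot'])"
```

```text
t 7.25 pos [0.4744 0.0334 0.2954] {'tilt': np.float64(24.43), 'tiltaz': np.float64(-8.3), 'xaz': np.float64(168.74), 'yz': np.float64(1.1)} F [-1.2 -0.2  0.8] M [0.07 0.28 0.01] op 0.698 q [-0.31  0.29  0.03  2.3   0.82  0.23  0.32]
```

View pics/w3.png

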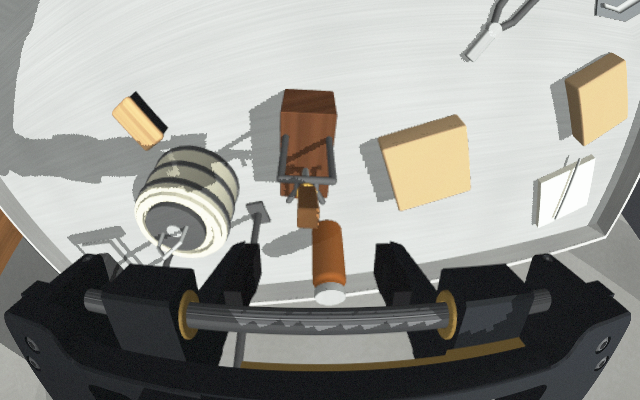

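```bash
cat >> meas.py <<'E'
def handle(n,zlo=.185):
    d,s=wl(n);C=cloud(d,s)
    print('TCP px',proj(d,np.array(s['tool_pos']),s).round(0))
    M=R.from_quat(s['eef_rot'])
    m=(C[...,0]>.44)&(C[...,0]<.56)&(C[...,1]>-.03)&(C[...,1]<.06)&(C[...,2]>zlo)&(C[...,2]<.26)
    m2=m.astype(np.uint8)
    v,u=np.nonzero(m);print('px bbox',u.min(),u.max(),v.min(),v.max())
    P=C[m];T=M.inv().apply(P-s['tool_pos'])
    # slices along tool z
    for z0 in np.arange(T[:,2].min(),T[:,2].max(),.01):
        k=(T[:,2]>=z0)&(T[:,2]<z0+.01)
        if k.sum()>4:print('tz %.3f n %d x %.4f..%.4f y %.4f..%.4f ymid %.4f'%(z0+.005,k.sum(),T[k,0].min(),T[k,0].max(),T[k,1].min(),T[k,1].max(),(T[k,1].min()+T[k,1].max())/2), P[k].mean(0).round(3))
E
python3 - <<'E'
from meas import *
handle('w3')
d,s=wl('w3');C=cloud(d,s)
rect(C,'rest',(.45,.68,-.1,.1),.068,.079)
rect(C,'lidtop',(.55,.67,-.27,-.15),.108,.116)
c=cv2.resize(d['frame'][150:250,250:370],None,fx=6,fy=6,interpolation=cv2.INTER_CUBIC);save(c,'w3c')
E
```

```text
TCP px [[315. 260.]]
px bbox 297 319 187 228
tz 0.062 n 514 x -0.0068..0.0095 y -0.0133..0.0027 ymid -0.0053 [0.495 0.025 0.24 ]
tz 0.072 n 82 x 0.0070..0.0096 y -0.0130..0.0020 ymid -0.0055 [0.495 0.025 0.227]
tz 0.082 n 81 x 0.0067..0.0093 y -0.0137..0.0020 ymid -0.0058 [0.499 0.024 0.217]
tz 0.092 n 58 x 0.0068..0.0090 y -0.0141..0.0012 ymid -0.0065 [0.503 0.022 0.208]
tz 0.102 n 58 x 0.0057..0.0091 y -0.0149..0.0012 ymid -0.0069 [0.507 0.022 0.2  ]
tz 0.112 n 44 x 0.0065..0.0086 y -0.0156..-0.0005 ymid -0.0080 [0.512 0.02  0.19 ]
tz 0.122 n 10 x 0.0070..0.0082 y -0.0129..-0.0032 ymid -0.0081 [0.514 0.02  0.185]
rest 3111 z 0.0739 c [558.2   8.8] sz [ 66.2 129.7] ang 75.2 mean [0.537  0.0143 0.0739]
lidtop 2304 z 0.1119 c [ 610.  -207.3] sz [114.  119.7] ang 89.7 mean [ 0.6045 -0.1981  0.1115]
```

View pics/w3c.png

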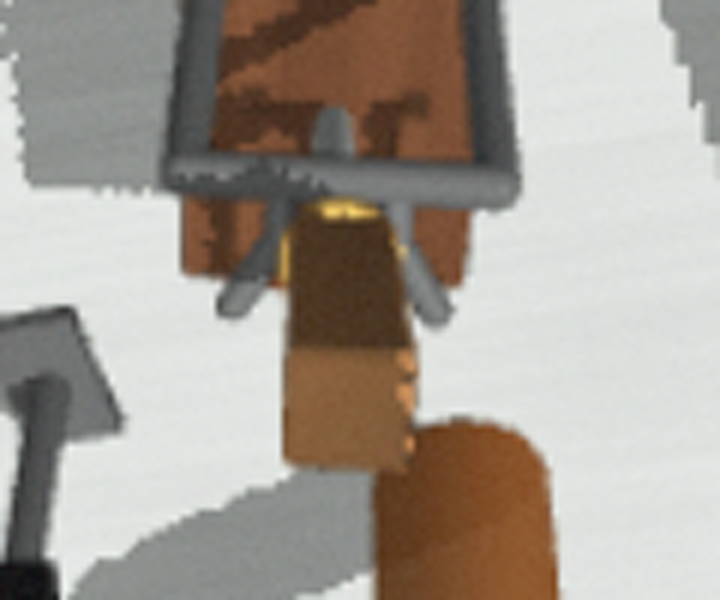

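Request:
{"name": "play_rows", "arguments": {"targets": [{"jaw": 0.4,"dx": 0,"dy": -0.002,"dz": 0.025,"yaw": 0},{"jaw": 0.4,"dx": 0,"dy": -0.002,"dz": 0.025,"yaw": 0},{"jaw": 0.4,"dx": 0,"dy": -0.002,"dz": 0.025,"yaw": 0},{"jaw": 0.4,"dx": 0,"dy": -0.001,"dz": 0.02,"yaw": 0},{"jaw": 0.4,"dx": 0,"dy": 0,"dz": 0,"yaw": 0}]}}

```text
clock: 7.8
tool_pos: [0.5005, 0.0229, 0.2492]
eef_rot: [0.097, 0.971, -0.016, 0.216]
contact_force: [0.3, -0.6, 0.5]
opening: 0.596
```

```bash
python3 -c "
from meas import *
s=show();d=r.snapshot('wrist');save(d['frame'],'w4');np.savez('w4.npz',**d,sp=s['tool_pos'],so=s['eef_rot']);handle('w4')"
```

```text
t 7.8 pos [0.5005 0.0229 0.2492] {'tilt': np.float64(25.03), 'tiltaz': np.float64(-9.8), 'xaz': np.float64(168.41), 'yz': np.float64(0.68)} F [ 0.3 -0.6  0.5] M [0.14 0.27 0.01] op 0.596 q [-0.32  0.42  0.1   2.32  1.61  0.13 -0.45]
TCP px [[315. 260.]]
px bbox 234 385 198 278
tz -0.013 n 475 x -0.0063..0.0123 y -0.0394..0.0352 ymid -0.0021 [0.485 0.015 0.256]
tz -0.003 n 391 x -0.0085..0.0121 y -0.0381..0.0354 ymid -0.0013 [0.493 0.022 0.25 ]
tz 0.007 n 848 x -0.0008..0.0163 y -0.0071..0.0089 ymid 0.0009 [0.495 0.025 0.24 ]
tz 0.017 n 171 x 0.0059..0.0162 y -0.0076..0.0087 ymid 0.0005 [0.495 0.025 0.227]
tz 0.027 n 146 x 0.0027..0.0157 y -0.0082..0.0085 ymid 0.0002 [0.499 0.024 0.218]
tz 0.037 n 132 x 0.0022..0.0156 y -0.0084..0.0081 ymid -0.0001 [0.503 0.023 0.209]
tz 0.047 n 91 x 0.0132..0.0154 y -0.0082..0.0072 ymid -0.0005 [0.507 0.021 0.2  ]
tz 0.057 n 101 x 0.0125..0.0154 y -0.0087..0.0069 ymid -0.0009 [0.511 0.021 0.192]
tz 0.067 n 18 x 0.0134..0.0149 y -0.0073..0.0062 ymid -0.0005 [0.514 0.02  0.186]
```

View pics/w4.png

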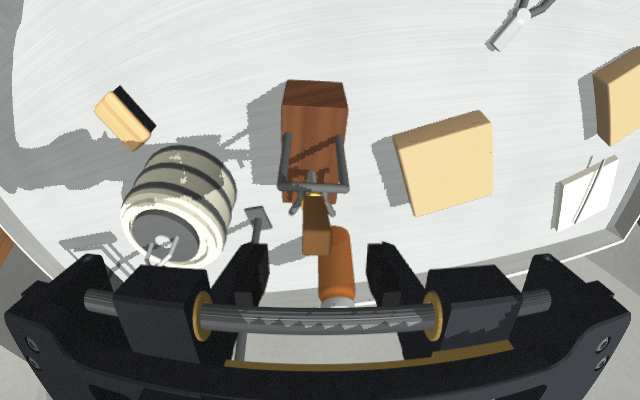

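Request:
{"name": "play_rows", "arguments": {"targets": [{"jaw": 0.5,"dx": 0.003,"dy": 0,"dz": 0.012,"yaw": 0},{"jaw": 0.5,"dx": 0.002,"dy": 0,"dz": 0.012,"yaw": 0},{"jaw": 0.5,"dx": 0.002,"dy": 0,"dz": 0.012,"yaw": 0},{"jaw": 0.5,"dx": 0,"dy": 0,"dz": 0.012,"yaw": 0},{"jaw": 0.5,"dx": 0,"dy": 0,"dz": 0.007,"yaw": 0}]}}

```text
clock: 8.35
tool_pos: [0.5204, 0.0195, 0.2054]
eef_rot: [0.102, 0.969, -0.016, 0.225]
contact_force: [-0.3, 0.2, 1.6]
opening: 0.503
```

```bash
python3 -c "
from meas import *
s=show();d=r.snapshot('wrist');save(d['frame'],'w5');np.savez('w5.npz',**d,sp=s['tool_pos'],so=s['eef_rot']);handle('w5',.18)"
```

```text
t 8.35 pos [0.5204 0.0195 0.2054] {'tilt': np.float64(26.02), 'tiltaz': np.float64(-10.0), 'xaz': np.float64(167.81), 'yz': np.float64(0.85)} F [-0.3  0.2  1.6] M [0.05 0.28 0.01] op 0.503 q [-0.09  0.54 -0.23  2.33  2.    0.33 -0.85]
TCP px [[315. 260.]]
px bbox 139 414 220 345
tz -0.074 n 1326 x 0.0219..0.0360 y -0.0519..0.0309 ymid -0.0105 [ 0.451 -0.003  0.256]
tz -0.064 n 56 x -0.0030..0.0335 y -0.0288..0.0309 ymid 0.0011 [0.476 0.011 0.257]
tz -0.054 n 460 x -0.0105..0.0126 y -0.0352..0.0352 ymid 0.0000 [0.491 0.023 0.25 ]
tz -0.044 n 2629 x -0.0098..0.0153 y -0.0374..0.0358 ymid -0.0008 [0.494 0.024 0.24 ]
tz -0.034 n 1328 x -0.0080..0.0157 y -0.0372..0.0367 ymid -0.0002 [0.496 0.023 0.231]
tz -0.024 n 1460 x -0.0089..0.0157 y -0.0361..0.0375 ymid 0.0007 [0.502 0.023 0.223]
tz -0.014 n 1092 x -0.0085..0.0155 y -0.0352..0.0377 ymid 0.0013 [0.506 0.024 0.214]
tz -0.004 n 759 x -0.0080..0.0152 y -0.0342..0.0367 ymid 0.0012 [0.51  0.022 0.205]
tz 0.006 n 206 x 0.0119..0.0151 y -0.0086..0.0076 ymid -0.0005 [0.51  0.021 0.194]
tz 0.016 n 187 x 0.0114..0.0152 y -0.0091..0.0074 ymid -0.0009 [0.514 0.02  0.185]
tz 0.026 n 30 x 0.0024..0.0144 y -0.0108..0.0079 ymid -0.0015 [0.522 0.014 0.181]
```

View pics/w5.png

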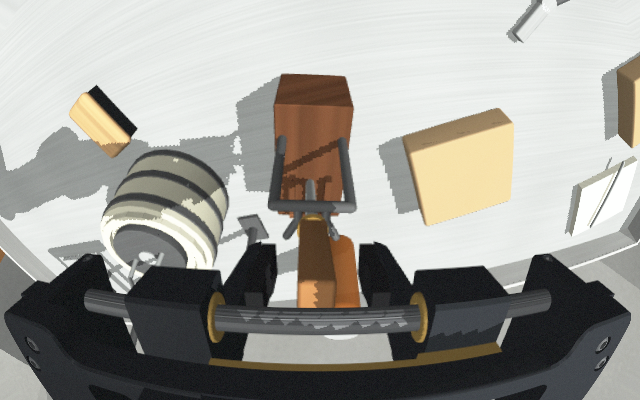

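Request:
{"name": "play_rows", "arguments": {"targets": [{"jaw": 0.6,"dx": 0.005,"dy": 0,"dz": 0.003,"yaw": 0},{"jaw": 0.6,"dx": 0.003,"dy": 0,"dz": 0.002,"yaw": 0},{"jaw": 0.6,"dx": 0,"dy": 0,"dz": 0,"yaw": 0},{"jaw": 0.7,"dx": 0,"dy": 0,"dz": 0,"yaw": 0},{"jaw": 0.7,"dx": 0,"dy": 0,"dz": 0,"yaw": 0}], "squeeze": 25}}

```text
clock: 8.9
tool_pos: [0.5162, 0.0198, 0.2]
eef_rot: [0.103, 0.968, -0.018, 0.226]
contact_force: [-0.0, -0.6, 0.3]
opening: 0.3
```

```bash
python3 -c "
from meas import *
s=show();d=r.snapshot('wrist');np.savez('w6.npz',**d,sp=s['tool_pos'],so=s['eef_rot']);handle('w6',.17)
d,s=wl('w6');C=cloud(d,s);C=R.from_quat(s['eef_rot']).inv().apply((C-s['tool_pos']).reshape(-1,3)).reshape(C.shape)
" | grep -v 'tz -0.0[4567]'
```

```text
t 8.9 pos [0.5162 0.0198 0.2   ] {'tilt': np.float64(26.25), 'tiltaz': np.float64(-10.5), 'xaz': np.float64(167.71), 'yz': np.float64(0.71)} F [-0.  -0.6  0.3] M [0.14 0.3  0.  ] op 0.3 q [-0.07  0.55 -0.26  2.35  2.03  0.37 -0.9 ]
TCP px [[315. 260.]]
px bbox 112 417 225 357
tz -0.080 n 3926 x 0.0252..0.0361 y -0.0631..0.0280 ymid -0.0175 [0.451 0.018 0.257]
tz -0.030 n 1322 x -0.0078..0.0127 y -0.0279..0.0307 ymid 0.0014 [0.496 0.025 0.223]
tz -0.020 n 1285 x -0.0082..0.0127 y -0.0269..0.0297 ymid 0.0014 [0.501 0.024 0.215]
tz -0.010 n 906 x -0.0082..0.0123 y -0.0262..0.0286 ymid 0.0012 [0.504 0.023 0.205]
tz 0.000 n 476 x -0.0076..0.0123 y -0.0238..0.0260 ymid 0.0011 [0.509 0.021 0.198]
tz 0.010 n 205 x 0.0059..0.0091 y -0.0079..0.0079 ymid 0.0000 [0.513 0.021 0.187]
tz 0.020 n 246 x -0.0031..0.0104 y -0.0102..0.0085 ymid -0.0009 [0.518 0.018 0.179]
tz 0.030 n 33 x 0.0026..0.0100 y -0.0104..0.0079 ymid -0.0012 [0.52  0.018 0.173]
```

Request:
{"name": "play_rows", "arguments": {"targets": [{"jaw": 0.9,"dx": 0,"dy": 0,"dz": 0,"yaw": 0},{"jaw": 1,"dx": 0,"dy": 0,"dz": 0,"yaw": 0},{"jaw": 1,"dx": 0,"dy": 0,"dz": 0,"yaw": 0},{"jaw": 1,"dx": 0,"dy": 0,"dz": 0,"yaw": 0},{"jaw": 1,"dx": 0,"dy": 0,"dz": 0,"yaw": 0}], "squeeze": 40}}

```text
clock: 9.45
tool_pos: [0.5165, 0.0194, 0.2003]
eef_rot: [0.103, 0.968, -0.018, 0.227]
contact_force: [0.7, -0.2, -0.7]
opening: 0.177
```

```bash
python3 -c "
from meas import *
s=show();np.savez('grasp.npz',p=s['tool_pos'],o=s['eef_rot']);
M=R.from_quat(s['eef_rot'])
p=s['tool_pos'];plan([p[0],p[1],p[2]+.09])"
```

```text
t 9.45 pos [0.5165 0.0194 0.2003] {'tilt': np.float64(26.3), 'tiltaz': np.float64(-10.6), 'xaz': np.float64(167.68), 'yz': np.float64(0.68)} F [ 0.7 -0.2 -0.7] M [ 0.06  0.29 -0.05] op 0.177 q [-0.07  0.55 -0.26  2.35  2.03  0.37 -0.9 ]
5 rows
{"jaw": 0, "dx": -0.008, "dy": 0.0002, "dz": -0.0161, "yaw": 0.0}
{"jaw": 0, "dx": -0.008, "dy": 0.0002, "dz": -0.0161, "yaw": 0.0}
{"jaw": 0, "dx": -0.008, "dy": 0.0002, "dz": -0.0161, "yaw": 0.0}
{"jaw": 0, "dx": -0.008, "dy": 0.0002, "dz": -0.0161, "yaw": 0.0}
{"jaw": 0, "dx": -0.008, "dy": 0.0002, "dz": -0.0161, "yaw": 0.0}
```

Request:
{"name": "play_rows", "arguments": {"targets": [{"jaw": 1,"dx": -0.007,"dy": 0,"dz": -0.014,"yaw": 0},{"jaw": 1,"dx": -0.008,"dy": 0,"dz": -0.016,"yaw": 0},{"jaw": 1,"dx": -0.008,"dy": 0,"dz": -0.016,"yaw": 0},{"jaw": 1,"dx": -0.008,"dy": 0,"dz": -0.016,"yaw": 0},{"jaw": 1,"dx": -0.008,"dy": 0,"dz": -0.016,"yaw": 0}]}}

```text
clock: 9.95
tool_pos: [0.5173, 0.0166, 0.2728]
eef_rot: [0.103, 0.968, -0.021, 0.228]
contact_force: [-0.5, -0.3, -1.6]
opening: 0.174
```

```bash
python3 -c "
from meas import *
s=show();d=r.snapshot('wrist');save(d['frame'],'w7');np.savez('w7.npz',**d,sp=s['tool_pos'],so=s['eef_rot'])
d=r.snapshot('side');save(cv2.resize(d['frame'][150:350,220:480],None,fx=3,fy=3),'s7');np.savez('s7.npz',**d)"
```

```text
t 9.95 pos [0.5173 0.0166 0.2728] {'tilt': np.float64(26.43), 'tiltaz': np.float64(-11.3), 'xaz': np.float64(167.74), 'yz': np.float64(0.39)} F [-0.5 -0.3 -1.6] M [ 0.12  0.38 -0.03] op 0.174 q [-0.28  0.39  0.06  2.27  1.2   0.17 -0.03]
```

View pics/w7.png

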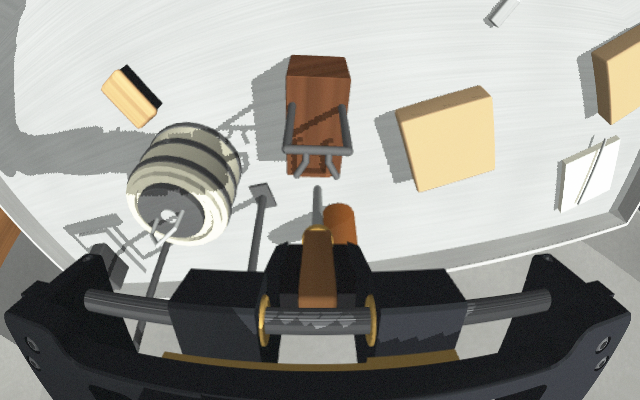

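View pics/s7.png

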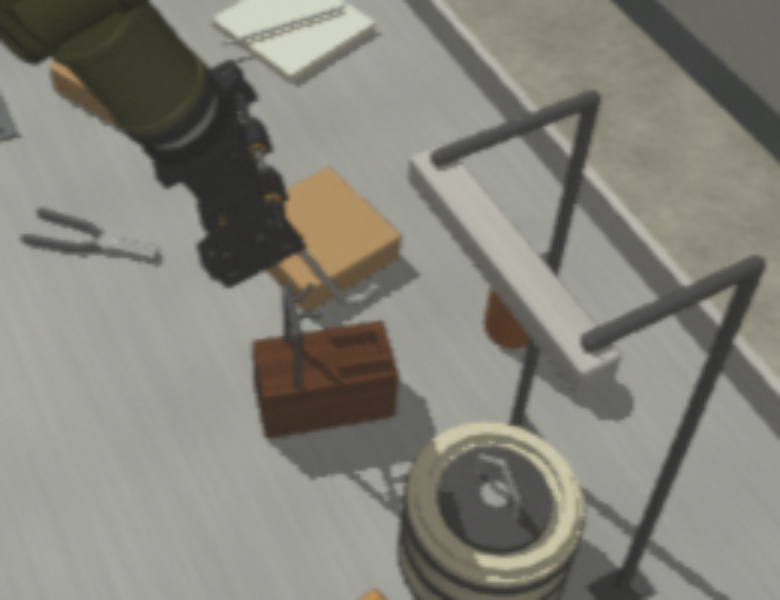

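```bash
cat >> meas.py <<'E'
def hookpts(n,sst,rad=.045,zmax=None):
    """points of lifter below the handle from a fixed camera cloud, expressed in tool frame"""
    d=load(n);C=cloud(d).reshape(-1,3);M=R.from_quat(sst['eef_rot']);T=M.inv().apply(C-sst['tool_pos'])
    k=(np.abs(T[:,1])<.03)&(T[:,2]>.03)&(T[:,2]<.16)&(T[:,0]>-.06)&(T[:,0]<.03)
    return C[k],T[k]
E
python3 - <<'E'
from meas import *
d,s=wl('w7')
C,T=hookpts('s7',s)
o=np.argsort(T[:,2])
for c,t in zip(C[o],T[o]):
    if c[2]>.09: print(c.round(4),t.round(4))
E
```

```text
[0.5342 0.0116 0.238 ] [-0.0002 -0.0016  0.039 ]
[0.5362 0.01   0.2386] [-0.0026 -0.0027  0.0395]
[0.5391 0.0099 0.2372] [-0.0044 -0.0022  0.0419]
[0.5404 0.0127 0.2374] [-0.0052  0.0008  0.0421]
[0.5367 0.0109 0.2333] [-0.0005 -0.0018  0.0443]
[0.5387 0.0091 0.2343] [-0.003  -0.0031  0.0445]
[0.535  0.0132 0.2317] [0.0022 0.0001 0.0448]
[0.5384 0.0086 0.231 ] [-0.0014 -0.0037  0.0473]
[0.5431 0.0122 0.2326] [-0.0055  0.0008  0.0476]
[0.5421 0.0101 0.2314] [-0.0044 -0.0014  0.0485]
[0.5413 0.0085 0.2295] [-0.0032 -0.0032  0.0499]
[0.5376 0.0127 0.2268] [0.0019 0.0001 0.0503]
[0.5389 0.0095 0.2257] [ 0.0007 -0.0028  0.0522]
[0.5416 0.0091 0.2246] [-0.0013 -0.0026  0.0544]
[0.5468 0.0138 0.2248] [-0.005   0.0031  0.056 ]
[0.5461 0.0124 0.2227] [-0.0037  0.0015  0.0578]
[0.5419 0.0096 0.2199] [ 0.0007 -0.0021  0.0587]
[0.5444 0.0087 0.2195] [-0.0015 -0.0025  0.0602]
[0.5472 0.0085 0.2182] [-0.0034 -0.0021  0.0626]
[0.544  0.0079 0.2165] [ 0.     -0.0033  0.0628]
[0.5486 0.0114 0.2184] [-0.0041  0.001   0.0628]
[0.547  0.008  0.2147] [-0.0017 -0.0026  0.0657]
[0.5515 0.0113 0.2128] [-0.0
[... 4426 characters left out ...]
  0.1377]
[0.5812 0.0016 0.1515] [-0.0047 -0.0021  0.1378]
[5.866e-01 5.000e-04 1.541e-01] [-0.0109 -0.0021  0.1379]
[0.5991 0.0013 0.1594] [-0.024   0.0013  0.1385]
[0.5938 0.0026 0.1565] [-0.0178  0.0014  0.1387]
[0.5959 0.0008 0.1573] [-0.0204  0.0002  0.139 ]
[ 0.591  -0.0026  0.1553] [-0.0159 -0.0042  0.139 ]
[5.926e-01 3.000e-04 1.554e-01] [-0.0167 -0.001   0.1394]
[ 5.894e-01 -2.000e-04  1.534e-01] [-0.0131 -0.0022  0.1398]
[0.5926 0.0059 0.1534] [-0.0147  0.0044  0.1407]
[0.5981 0.0049 0.1558] [-0.0209  0.0046  0.141 ]
[ 0.6009 -0.0013  0.157 ] [-0.025  -0.0008  0.1417]
[5.959e-01 5.000e-04 1.533e-01] [-0.0186 -0.0002  0.1426]
[5.960e-01 4.000e-04 1.489e-01] [-0.0168 -0.0003  0.1467]
```

```bash
cat >> meas.py <<'E'
def loop(C,ctr=(.612,-.203),rad=.035,z0=.125,z1=.175):
    k=(np.hypot(C[...,0]-ctr[0],C[...,1]-ctr[1])<rad)&(C[...,2]>z0)&(C[...,2]<z1);return C[k]
E
python3 - <<'E'
from meas import *
for n in ['side0','s7','top0','w3','w5','w7']:
    if n[0]=='w': d,s=wl(n)
    else: d,s=load(n),None
    P=loop(cloud(d,s))
    if len(P)<8: print(n,len(P));continue
    # line fit in xy
    vx,vy,x0,y0=cv2.fitLine(P[:,:2].astype(np.float32),cv2.DIST_HUBER,0,1e-4,1e-4).ravel()
    az=np.degrees(np.arctan2(vy,vx)); 
    top=P[P[:,2]>P[:,2].max()-.006]
    rc=cv2.minAreaRect(P[:,:2].astype(np.float32)*1000)
    print(n,len(P),'line az',az.round(1),'c',np.round([x0,y0],4),'rect',np.round(rc[0],1),np.round(rc[1],1),'zmax',P[:,2].max().round(4),'top mean',top.mean(0).round(4))
s=wl('w7')[1];M=R.from_quat(s['eef_rot']);print('foot',(M.apply([-.011,-.0005,.1404])+s['tool_pos']).round(4),'foot dir',M.apply([-.899,0,.438]).round(3))
E
```

```text
side0 67 line az -80.5 c [ 0.6124 -0.2034] rect [ 612.4 -201.7] [ 6.7 50.6] zmax 0.1652 top mean [ 0.6134 -0.2022  0.1625]
s7 66 line az -80.9 c [ 0.6128 -0.2052] rect [ 612.8 -200.8] [ 7.8 51.6] zmax 0.1664 top mean [ 0.6123 -0.2015  0.163 ]
top0 36 line az -83.4 c [ 0.611  -0.1984] rect [ 611.6 -202. ] [ 5.2 47.7] zmax 0.1654 top mean [ 0.6114 -0.2019  0.163 ]
w3 214 line az -83.4 c [ 0.6094 -0.1886] rect [ 612.4 -199.4] [ 7.7 49.4] zmax 0.1657 top mean [ 0.6111 -0.198   0.1624]
w5 111 line az -82.6 c [ 0.6112 -0.2038] rect [ 611.8 -199.5] [ 6.9 49.6] zmax 0.1553 top mean [ 0.6113 -0.2096  0.1521]
w7 265 line az -82.5 c [ 0.6098 -0.1927] rect [ 612.2 -198.8] [ 6.4 50.4] zmax 0.1652 top mean [ 0.6113 -0.1982  0.162 ]
foot [0.5881 0.0018 0.1519] foot dir [ 0.978 -0.209  0.008]
```

```bash
python3 -c "
from h import *
s=show();p=s['tool_pos'];plan([p[0]-.034,p[1]-.191,p[2]-.02],n=10,jaw=1)" | head -4
```

```text
t 10.05 pos [0.5182 0.0167 0.2736] {'tilt': np.float64(26.57), 'tiltaz': np.float64(-11.0), 'xaz': np.float64(167.55), 'yz': np.float64(0.57)} F [-0.3 -0.3 -1.2] M [0.1  0.4  0.03] op 0.177 q [-0.28  0.39  0.06  2.27  1.21  0.17 -0.04]
10 rows
{"jaw": 1, "dx": 0.0002, "dy": -0.0194, "dz": 0.0019, "yaw": 0.0}
{"jaw": 1, "dx": 0.0002, "dy": -0.0194, "dz": 0.0019, "yaw": 0.0}
```

Request:
{"name": "play_rows", "arguments": {"targets": [{"jaw": 1,"dx": 0,"dy": -0.019,"dz": 0,"yaw": 0},{"jaw": 1,"dx": 0,"dy": -0.019,"dz": 0,"yaw": 0},{"jaw": 1,"dx": 0,"dy": -0.019,"dz": 0,"yaw": 0},{"jaw": 1,"dx": 0,"dy": -0.019,"dz": 0,"yaw": 0},{"jaw": 1,"dx": 0,"dy": -0.019,"dz": 0,"yaw": 0}]}}

```text
clock: 10.55
tool_pos: [0.4965, -0.0738, 0.2689]
eef_rot: [0.1, 0.969, -0.016, 0.226]
contact_force: [0.0, 0.1, -1.2]
opening: 0.176
```

```bash
cat >> meas.py <<'E'
F=np.array([-.011,-.0005,.1404])
def foot(s=None):
    s=s or r.get_state();M=R.from_quat(s['eef_rot']);f=M.apply(F)+s['tool_pos'];print('foot',f.round(4),'dir',M.apply([-.899,0,.438]).round(3));return f
def tofoot(goal,n=5,yaw=0,jaw=1):
    s=r.get_state();f=foot(s);plan(np.array(s['tool_pos'])+np.array(goal)-f,n=n,jaw=jaw,yaw=yaw)
E
python3 -c "
from meas import *
show();tofoot([.5585,-.189,.135])"
```

```text
t 10.55 pos [ 0.4965 -0.0738  0.2689] {'tilt': np.float64(26.18), 'tiltaz': np.float64(-10.0), 'xaz': np.float64(168.05), 'yz': np.float64(0.75)} F [ 0.   0.1 -1.2] M [ 0.1   0.4  -0.05] op 0.176 q [-0.01  0.37  0.02  2.32  1.6   0.06 -0.21]
foot [ 0.5671 -0.0872  0.1477] dir [ 0.98  -0.201  0.003]
5 rows
{"jaw": 1, "dx": -0.0012, "dy": -0.0203, "dz": 0.0031, "yaw": 0.0}
{"jaw": 1, "dx": -0.0012, "dy": -0.0203, "dz": 0.0031, "yaw": 0.0}
{"jaw": 1, "dx": -0.0012, "dy": -0.0203, "dz": 0.0031, "yaw": 0.0}
{"jaw": 1, "dx": -0.0012, "dy": -0.0203, "dz": 0.0031, "yaw": 0.0}
{"jaw": 1, "dx": -0.0012, "dy": -0.0203, "dz": 0.0031, "yaw": 0.0}
```

Request:
{"name": "play_rows", "arguments": {"targets": [{"jaw": 1,"dx": -0.001,"dy": -0.02,"dz": 0.003,"yaw": 0},{"jaw": 1,"dx": -0.001,"dy": -0.02,"dz": 0.003,"yaw": 0},{"jaw": 1,"dx": -0.001,"dy": -0.02,"dz": 0.003,"yaw": 0},{"jaw": 1,"dx": -0.001,"dy": -0.02,"dz": 0.003,"yaw": 0},{"jaw": 1,"dx": -0.001,"dy": -0.02,"dz": 0.002,"yaw": 0}]}}

```text
clock: 11.05
tool_pos: [0.4826, -0.1756, 0.2518]
eef_rot: [0.099, 0.97, -0.013, 0.221]
contact_force: [-0.1, -0.6, -0.5]
opening: 0.181
```

```bash
python3 -c "
from meas import *
s=show();tofoot([.57,-.191,.133])
d=r.snapshot('wrist');save(d['frame'],'w8');np.savez('w8.npz',**d,sp=s['tool_pos'],so=s['eef_rot'])
d=r.snapshot('side');save(cv2.resize(d['frame'][230:370,300:470],None,fx=4,fy=4),'s8');np.savez('s8.npz',**d)"
```

```text
t 11.05 pos [ 0.4826 -0.1756  0.2518] {'tilt': np.float64(25.58), 'tiltaz': np.float64(-9.2), 'xaz': np.float64(168.12), 'yz': np.float64(1.04)} F [-0.1 -0.6 -0.5] M [0.11 0.33 0.01] op 0.181 q [ 0.46  0.43 -0.23  2.29  1.77  0.05 -0.12]
foot [ 0.5521 -0.1878  0.1299] dir [ 0.98  -0.197 -0.007]
5 rows
{"jaw": 1, "dx": -0.0035, "dy": 0.0001, "dz": 0.001, "yaw": 0.0}
{"jaw": 1, "dx": -0.0035, "dy": 0.0001, "dz": 0.001, "yaw": 0.0}
{"jaw": 1, "dx": -0.0035, "dy": 0.0001, "dz": 0.001, "yaw": 0.0}
{"jaw": 1, "dx": -0.0035, "dy": 0.0001, "dz": 0.001, "yaw": 0.0}
{"jaw": 1, "dx": -0.0035, "dy": 0.0001, "dz": 0.001, "yaw": 0.0}
```

View pics/w8.png

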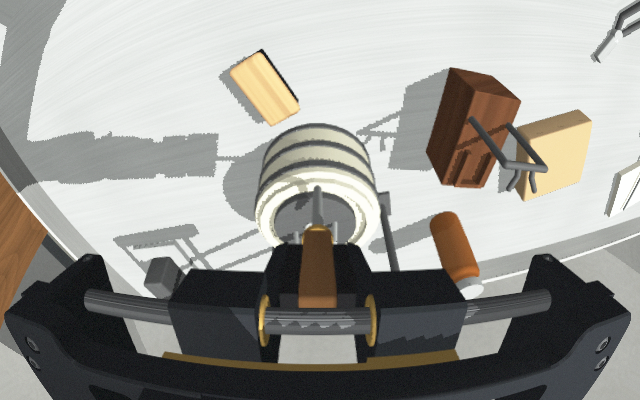

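View pics/s8.png

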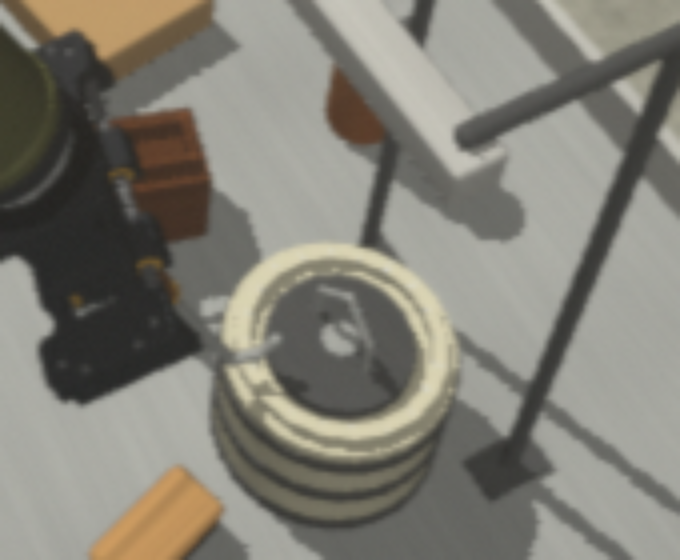

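```bash
cat >> meas.py <<'E'
def hookcheck(n,wn,xmin=.5):
    d,s=wl(wn)
    C,T=hookpts(n,s)
    k=(T[:,2]>.12)&(T[:,0]<.005)&(C[:,2]>.118+0*C[:,2])&(T[:,0]>-.045);
    C,T=C[k],T[k];o=np.argsort(T[:,0]);
    for c,t in list(zip(C[o],T[o]))[::2]: print(c.round(4),t.round(4))
E
python3 - <<'E'
from meas import *
hookcheck('s8','w8')
P=loop(cloud(load('s8')));print(P[P[:,2]>.16].mean(0),P[:,2].max())
E
```

```text
[ 0.5687 -0.1956  0.1457] [-0.0339 -0.0045  0.1337]
[ 0.5674 -0.1984  0.1416] [-0.0315 -0.0076  0.1371]
[ 0.5666 -0.195   0.1416] [-0.0302 -0.0044  0.1365]
[ 0.5654 -0.1971  0.1413] [-0.0293 -0.0068  0.1365]
[ 0.5645 -0.1938  0.1413] [-0.028  -0.0036  0.1359]
[ 0.5627 -0.1973  0.1389] [-0.026  -0.0076  0.1375]
[ 0.5621 -0.1936  0.1381] [-0.0245 -0.0041  0.1377]
[ 0.5607 -0.1966  0.1343] [-0.0222 -0.0073  0.1407]
[ 0.56   -0.1981  0.1324] [-0.021  -0.0089  0.1422]
[ 0.5589 -0.1951  0.1333] [-0.0198 -0.0062  0.1408]
[ 0.5596 -0.1897  0.1288] [-0.0175 -0.0009  0.1448]
[ 0.5553 -0.1963  0.1333] [-0.0169 -0.0081  0.1393]
[ 0.5544 -0.1931  0.1336] [-0.0156 -0.0051  0.1385]
[ 0.5534 -0.1949  0.1325] [-0.0146 -0.0071  0.1392]
[ 0.553  -0.196   0.1298] [-0.0133 -0.0083  0.1415]
[ 0.5506 -0.1901  0.1319] [-0.011  -0.003   0.1382]
[ 0.547  -0.1959  0.1346] [-0.01   -0.0094  0.1346]
[ 0.5483 -0.1892  0.1321] [-0.0089 -0.0025  0.1369]
[ 0.5475 -0.1959  0.1291] [-0.0081 -0.0093  0.1397]
[ 0.545  -0.1901  0.1313] [-0.0058 -0.0041  0.1363]
[ 0.5442 -0.1917  0.1298] [-0.0047 -0.0059  0.1374]
[ 0.5376 -0.192   0.1405] [-0.0036 -0.0072  0.125 ]
[ 0.5436 -0.1931  0.1277] [-0.0035 -0.0074  0.1392]
[ 0.5394 -0.1947  0.1338] [-0.0028 -0.0097  0.132 ]
[ 0.5344 -0.1924  0.1438] [-0.0022 -0.0082  0.1207]
[ 0.537  -0.194   0.1346] [-0.0008 -0.0094  0.1302]
[ 0.5358 -0.1915  0.1314] [ 0.002  -0.0073  0.1324]
[ 0.61306943 -0.20301526  0.16281069] 0.167489631252707
```

```bash
python3 -c "
from meas import *
s=show();p=s['tool_pos'];plan([p[0]+.0595,p[1]-.0085,p[2]+.003],jaw=1)"
```

```text
t 11.15 pos [ 0.4819 -0.1785  0.2517] {'tilt': np.float64(25.57), 'tiltaz': np.float64(-9.8), 'xaz': np.float64(167.76), 'yz': np.float64(0.94)} F [-0.6 -0.4 -1.2] M [ 0.13  0.4  -0.01] op 0.182 q [ 0.46  0.43 -0.22  2.29  1.77  0.05 -0.13]
5 rows
{"jaw": 1, "dx": -0.0111, "dy": 0.0008, "dz": 0.0046, "yaw": 0.0}
{"jaw": 1, "dx": -0.0111, "dy": 0.0008, "dz": 0.0046, "yaw": 0.0}
{"jaw": 1, "dx": -0.0111, "dy": 0.0008, "dz": 0.0046, "yaw": 0.0}
{"jaw": 1, "dx": -0.0111, "dy": 0.0008, "dz": 0.0046, "yaw": 0.0}
{"jaw": 1, "dx": -0.0111, "dy": 0.0008, "dz": 0.0046, "yaw": 0.0}
```

Request:
{"name": "play_rows", "arguments": {"targets": [{"jaw": 1,"dx": -0.011,"dy": 0.001,"dz": 0.004,"yaw": 0},{"jaw": 1,"dx": -0.011,"dy": 0.001,"dz": 0.005,"yaw": 0},{"jaw": 1,"dx": -0.011,"dy": 0.001,"dz": 0.005,"yaw": 0},{"jaw": 1,"dx": -0.011,"dy": 0.001,"dz": 0.005,"yaw": 0},{"jaw": 1,"dx": 0,"dy": 0,"dz": 0,"yaw": 0}]}}

```text
clock: 11.65
tool_pos: [0.5232, -0.1771, 0.2508]
eef_rot: [0.099, 0.971, -0.012, 0.219]
contact_force: [-0.8, 1.2, -1.0]
opening: 0.176
```

```bash
python3 -c "
from meas import *
s=show();
d=r.snapshot('wrist');save(d['frame'],'w9');np.savez('w9.npz',**d,sp=s['tool_pos'],so=s['eef_rot'])
d=r.snapshot('side');save(cv2.resize(d['frame'][270:370,330:450],None,fx=6,fy=6,interpolation=cv2.INTER_CUBIC),'s9');np.savez('s9.npz',**d);show();hookcheck('s9','w9')"
```

```text
t 11.65 pos [ 0.5232 -0.1771  0.2508] {'tilt': np.float64(25.32), 'tiltaz': np.float64(-8.9), 'xaz': np.float64(168.03), 'yz': np.float64(1.19)} F [-0.8  1.2 -1. ] M [0.15 0.4  0.03] op 0.176 q [ 0.56  0.48 -0.42  2.18  1.19  0.17  0.45]
t 11.75 pos [ 0.5212 -0.1774  0.2503] {'tilt': np.float64(25.19), 'tiltaz': np.float64(-9.1), 'xaz': np.float64(168.07), 'yz': np.float64(1.09)} F [ 0.1  0.2 -1.2] M [0.1  0.36 0.08] op 0.176 q [ 0.56  0.48 -0.42  2.18  1.19  0.17  0.45]
[ 0.6157 -0.2209  0.1447] [-0.0447 -0.0269  0.1378]
[ 0.6115 -0.2114  0.1566] [-0.0443 -0.0181  0.1247]
[ 0.6116 -0.2015  0.1599] [-0.0439 -0.0084  0.1211]
[ 0.614  -0.2137  0.1488] [-0.0436 -0.02    0.133 ]
[ 0.6122 -0.2115  0.1515] [-0.0427 -0.0182  0.1296]
[ 0.6133 -0.2201  0.1453] [-0.0427 -0.0265  0.1362]
[ 0.6103 -0.1946  0.1596] [-0.0413 -0.0018  0.1204]
[ 0.6104 -0.1952  0.1556] [-0.0399 -0.0024  0.124 ]
[ 0.6092 -0.1923  0.1568] [-0.0388  0.0002  0.1223]
[ 0.6082 -0.1941  0.1557] [-0.0378 -0.0018  0.123 ]
[ 0.6109 -0.1862  0.151 ] [-0.0367  0.0063  0.1278]
[ 0.6102 -0.1835  0.1473] [-0.0339  0.0088  0.1307]

[... 972 characters left out ...]
0.0023  0.1406]
[ 0.5931 -0.1862  0.131 ] [-0.0123  0.0024  0.1384]
[ 0.5919 -0.1883  0.1302] [-1.140e-02  1.000e-04  1.387e-01]
[ 0.591  -0.1849  0.1305] [-0.0101  0.0033  0.1379]
[ 0.5897 -0.1871  0.1302] [-0.0092  0.0008  0.1377]
[ 0.587  -0.1866  0.1314] [-0.0072  0.0008  0.1355]
[ 0.5864 -0.188   0.1292] [-0.006  -0.0007  0.1373]
[ 0.5859 -0.1842  0.1285] [-0.0046  0.0029  0.1374]
[ 0.5826 -0.1894  0.1297] [-0.0031 -0.0029  0.1354]
[ 0.5811 -0.1868  0.1316] [-0.0021 -0.0006  0.1328]
[ 0.58   -0.1888  0.1307] [-0.0011 -0.0027  0.1333]
[ 0.5741 -0.187   0.1421] [-0.0005 -0.0019  0.1204]
[ 0.5745 -0.1873  0.1374] [ 0.0012 -0.0022  0.1248]
[ 0.5782 -0.1879  0.1258] [ 0.0027 -0.0023  0.1369]
```

View pics/s9.png

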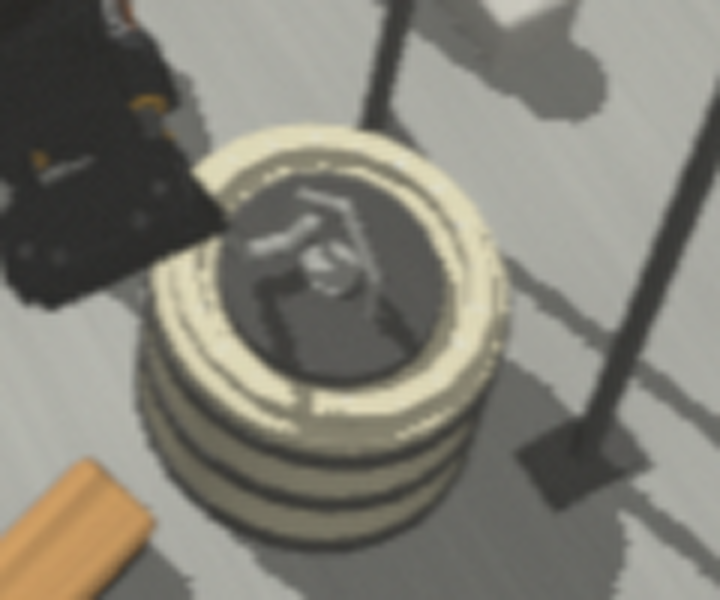

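Request:
{"name": "play_rows", "arguments": {"targets": [{"jaw": 1,"dx": 0.002,"dy": -0.005,"dz": -0.001,"yaw": 0},{"jaw": 1,"dx": 0,"dy": -0.005,"dz": 0,"yaw": 0},{"jaw": 1,"dx": 0,"dy": -0.005,"dz": 0,"yaw": 0},{"jaw": 1,"dx": 0,"dy": 0,"dz": 0,"yaw": 0},{"jaw": 1,"dx": 0,"dy": 0,"dz": 0,"yaw": 0}]}}

```text
clock: 12.25
tool_pos: [0.5128, -0.1926, 0.2494]
eef_rot: [0.099, 0.971, -0.013, 0.216]
contact_force: [-0.3, 0.3, -0.7]
opening: 0.174
```

```bash
cat >> meas.py <<'E'
def look(k,crop=(270,370,330,450)):
    s=show();a,b,c,e=crop
    d=r.snapshot('side');save(cv2.resize(d['frame'][a:b,c:e],None,fx=6,fy=6,interpolation=cv2.INTER_CUBIC),'s%s'%k);np.savez('s%s.npz'%k,**d)
    s2=r.get_state();np.savez('st%s.npz'%k,tool_pos=s2['tool_pos'],eef_rot=s2['eef_rot'],q=s2['q']);return dict(np.load('st%s.npz'%k))
def hk(k):
    s=dict(np.load('st%s.npz'%k));C,T=hookpts('s%s'%k,s)
    b=(np.abs(T[:,1])<.008)&(T[:,0]<.0)&(T[:,2]>.125);
    f=b&(T[:,0]>-.02)&(T[:,0]<-.006)
    print('foot top side-frame',np.median(C[f],0).round(4),'toolframe',np.median(T[f],0).round(4));
    t=b&(T[:,0]<-.028)&(T[:,0]>-.036);print('tip',np.median(C[t],0).round(4),np.median(T[t],0).round(4))
E
python3 -c "
from meas import *
look(10);hk(10)"
```

```text
t 12.25 pos [ 0.5128 -0.1926  0.2494] {'tilt': np.float64(25.02), 'tiltaz': np.float64(-9.4), 'xaz': np.float64(168.12), 'yz': np.float64(0.97)} F [-0.3  0.3 -0.7] M [0.15 0.36 0.01] op 0.174 q [ 0.61  0.49 -0.44  2.19  1.17  0.17  0.5 ]
foot top side-frame [ 0.586  -0.2059  0.1249] toolframe [-0.0124 -0.0011  0.1445]
tip [ 0.5957 -0.2083  0.1403] [-0.0314 -0.0006  0.1348]
```

View pics/s10.png

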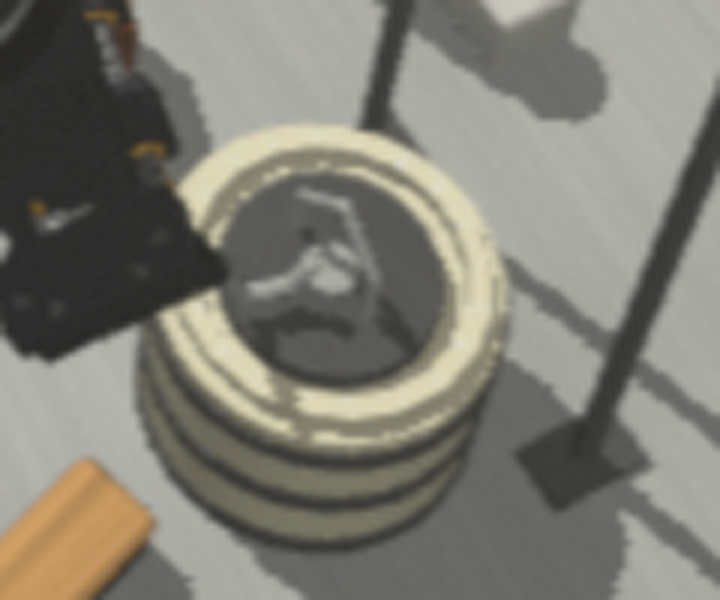

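```bash
python3 -c "
from meas import *
s=show();p=s['tool_pos'];plan([p[0]+.027,p[1]+.004,p[2]+.002],n=4,jaw=1)"
```

```text
t 12.3 pos [ 0.5127 -0.1927  0.2493] {'tilt': np.float64(25.01), 'tiltaz': np.float64(-9.4), 'xaz': np.float64(168.11), 'yz': np.float64(0.96)} F [ 0.4 -0.1 -1.2] M [0.2  0.35 0.01] op 0.178 q [ 0.61  0.49 -0.44  2.19  1.17  0.17  0.5 ]
4 rows
{"jaw": 1, "dx": -0.006, "dy": 0.0023, "dz": 0.0023, "yaw": 0.0}
{"jaw": 1, "dx": -0.006, "dy": 0.0023, "dz": 0.0023, "yaw": 0.0}
{"jaw": 1, "dx": -0.006, "dy": 0.0023, "dz": 0.0023, "yaw": 0.0}
{"jaw": 1, "dx": -0.006, "dy": 0.0023, "dz": 0.0023, "yaw": 0.0}
```

Request:
{"name": "play_rows", "arguments": {"targets": [{"jaw": 1,"dx": -0.006,"dy": 0.002,"dz": 0.002,"yaw": 0},{"jaw": 1,"dx": -0.006,"dy": 0.002,"dz": 0.002,"yaw": 0},{"jaw": 1,"dx": -0.006,"dy": 0.002,"dz": 0.002,"yaw": 0},{"jaw": 1,"dx": -0.006,"dy": 0.002,"dz": 0.002,"yaw": 0},{"jaw": 1,"dx": 0,"dy": 0,"dz": 0,"yaw": 0}]}}

```text
clock: 12.8
tool_pos: [0.5425, -0.1888, 0.2531]
eef_rot: [0.099, 0.971, -0.013, 0.217]
contact_force: [-0.1, 0.1, -0.5]
opening: 0.175
```

```bash
python3 -c "
from meas import *
look(11);hk(11)
P=loop(cloud(load('s11')),z0=.155);print(P.mean(0))"
```

```text
t 12.8 pos [ 0.5425 -0.1888  0.2531] {'tilt': np.float64(25.1), 'tiltaz': np.float64(-9.2), 'xaz': np.float64(168.15), 'yz': np.float64(1.03)} F [-0.1  0.1 -0.5] M [0.13 0.35 0.01] op 0.175 q [ 0.63  0.52 -0.52  2.11  1.08  0.25  0.57]
foot top side-frame [ 0.6146 -0.2019  0.1285] toolframe [-0.0117 -0.0003  0.144 ]
tip [ 0.6263 -0.2036  0.1429] [-0.0311  0.0002  0.1363]
[ 0.61296297 -0.20220526  0.16044945]
```

View pics/s11.png

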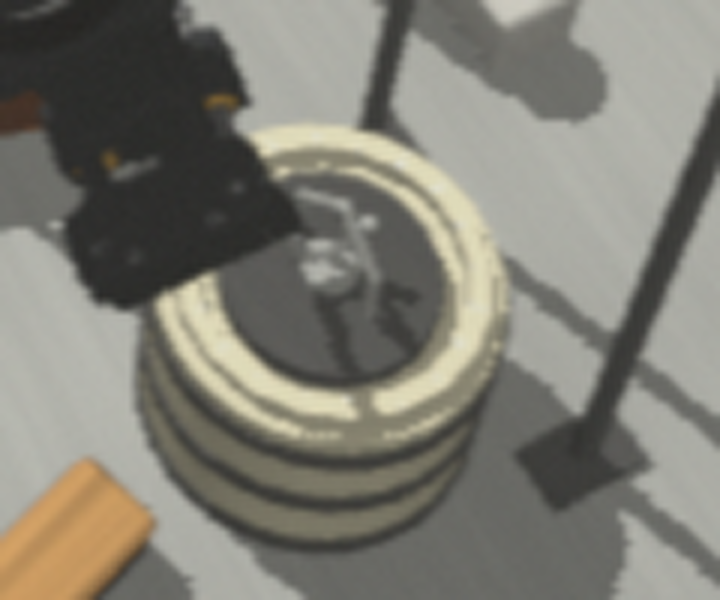

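Request:
{"name": "play_rows", "arguments": {"targets": [{"jaw": 1,"dx": -0.001,"dy": 0,"dz": -0.003,"yaw": 0},{"jaw": 1,"dx": -0.002,"dy": 0,"dz": -0.005,"yaw": 0},{"jaw": 1,"dx": -0.002,"dy": 0,"dz": -0.005,"yaw": 0},{"jaw": 1,"dx": -0.002,"dy": 0,"dz": -0.004,"yaw": 0},{"jaw": 1,"dx": 0,"dy": 0,"dz": 0,"yaw": 0}], "squeeze": 60}}

```text
clock: 13.35
tool_pos: [0.5398, -0.1893, 0.2728]
eef_rot: [0.099, 0.971, -0.013, 0.216]
contact_force: [-0.8, 0.9, -0.7]
opening: 0.179
```

```bash
python3 -c "
from meas import *
look(12);hk(12)"
```

```text
t 13.35 pos [ 0.5398 -0.1893  0.2728] {'tilt': np.float64(24.98), 'tiltaz': np.float64(-9.4), 'xaz': np.float64(168.15), 'yz': np.float64(0.95)} F [-0.8  0.9 -0.7] M [ 0.16  0.42 -0.  ] op 0.179 q [ 0.71  0.5  -0.63  2.09  0.98  0.32  0.68]
foot top side-frame [ 0.6101 -0.2013  0.1524] toolframe [-0.0146  0.0003  0.1384]
tip [ 0.6236 -0.2043  0.1625] [-0.0306  0.0004  0.1349]
```

View pics/s12.png

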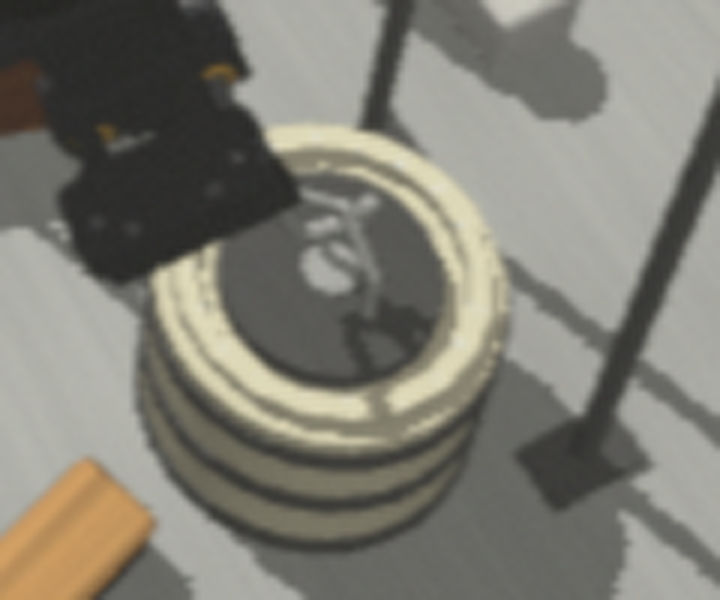

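Request:
{"name": "play_rows", "arguments": {"targets": [{"jaw": 1,"dx": -0.001,"dy": 0,"dz": -0.003,"yaw": 0},{"jaw": 1,"dx": -0.001,"dy": 0,"dz": -0.002,"yaw": 0},{"jaw": 1,"dx": -0.001,"dy": 0,"dz": -0.002,"yaw": 0},{"jaw": 1,"dx": -0.001,"dy": 0,"dz": -0.002,"yaw": 0},{"jaw": 1,"dx": -0.001,"dy": 0,"dz": -0.002,"yaw": 0}], "squeeze": 60}}

```text
clock: 13.9
tool_pos: [0.536, -0.1897, 0.2823]
eef_rot: [0.099, 0.972, -0.014, 0.211]
contact_force: [-0.3, 0.5, -4.3]
opening: 0.177
```

```bash
python3 -c "
from meas import *
show()"
```

```text
t 13.9 pos [ 0.536  -0.1897  0.2823] {'tilt': np.float64(24.47), 'tiltaz': np.float64(-9.5), 'xaz': np.float64(168.12), 'yz': np.float64(0.89)} F [-0.3  0.5 -4.3] M [0.19 0.86 0.01] op 0.177 q [ 0.75  0.49 -0.68  2.07  0.92  0.37  0.74]
```

Request:
{"name": "play_rows", "arguments": {"targets": [{"jaw": 1,"dx": -0.002,"dy": 0,"dz": -0.003,"yaw": 0},{"jaw": 1,"dx": -0.002,"dy": 0,"dz": -0.003,"yaw": 0},{"jaw": 1,"dx": -0.002,"dy": 0,"dz": -0.003,"yaw": 0},{"jaw": 1,"dx": -0.002,"dy": 0,"dz": -0.003,"yaw": 0},{"jaw": 1,"dx": -0.002,"dy": 0,"dz": -0.003,"yaw": 0}]}}

```text
clock: 14.4
tool_pos: [0.5383, -0.1908, 0.3011]
eef_rot: [0.1, 0.972, -0.014, 0.211]
contact_force: [-0.4, -1.1, -3.6]
opening: 0.173
```

```bash
python3 -c "
from meas import *
look(13);hk(13);C=cloud(load('s13'));rect(C,'lid',(.55,.67,-.27,-.15),.114,.15)"
```

```text
t 14.4 pos [ 0.5383 -0.1908  0.3011] {'tilt': np.float64(24.36), 'tiltaz': np.float64(-9.6), 'xaz': np.float64(168.11), 'yz': np.float64(0.87)} F [-0.4 -1.1 -3.6] M [ 0.23  0.82 -0.  ] op 0.173 q [ 0.8   0.48 -0.75  2.04  0.85  0.43  0.81]
foot top side-frame [ 0.6076 -0.2038  0.182 ] toolframe [-0.0143 -0.0012  0.1372]
tip [ 0.6209 -0.2065  0.1912] [-0.03   -0.0004  0.1356]
lid 952 z 0.1351 c [ 609.4 -205.5] sz [94.7 86.4] ang 8.4 mean [ 0.6052 -0.2091  0.1349]
```

View pics/s13.png

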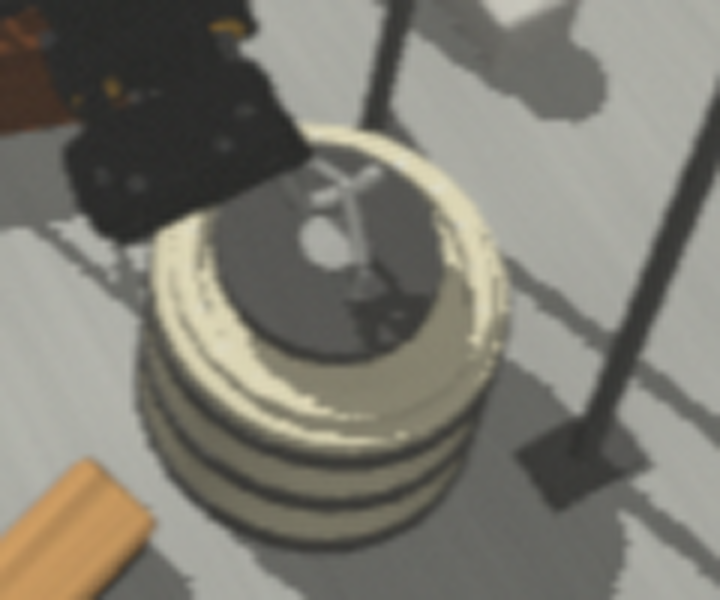

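```bash
cat >> meas.py <<'E'
def lidplane(k,box,z0,z1):
    C=cloud(load('s%s'%k));m=(C[...,0]>box[0])&(C[...,0]<box[1])&(C[...,1]>box[2])&(C[...,1]<box[3])&(C[...,2]>z0)&(C[...,2]<z1)
    P=C[m];zc=np.median(P[:,2]);
    A=np.c_[P[:,:2],np.ones(len(P))];w=np.abs(P[:,2]-zc)<.012
    for _ in range(4):
        c=np.linalg.lstsq(A[w],P[w,2],rcond=None)[0];w=np.abs(A@c-P[:,2])<.003
    rc=cv2.minEnclosingCircle(P[w][:,:2].astype(np.float32)*1000)
    print('lid plane n',w.sum(),'zc',zc.round(4),'slopes deg',np.degrees(c[:2]).round(2),'circle',np.round(rc[0],1),round(rc[1],1),'mean',P[w].mean(0).round(4))
E
python3 -c "
from meas import *
C=cloud(load('s13'));P=C[(C[...,2]>.43)&(C[...,2]<.47)&(C[...,0]>.53)&(C[...,0]<.62)&(C[...,1]<-.09)&(C[...,1]>-.32)];print('bar',P[:,:].min(0),P.max(0),np.percentile(P[:,0],[1,50,90]))
lidplane(13,(.55,.67,-.27,-.15),.125,.145)
s=show();p=s['tool_pos'];plan([p[0]+.031,p[1]+.387,p[2]+.004],n=26,jaw=1)" | head -7
```

```text
bar [ 0.56026365 -0.30096261  0.43002324] [ 0.61992738 -0.09942121  0.46339699] [0.56137878 0.57441823 0.59225896]
lid plane n 803 zc 0.1351 slopes deg [0.1  2.41] circle [ 609.8 -202.4] 48.6 mean [ 0.6062 -0.2079  0.1352]
t 14.45 pos [ 0.5389 -0.1908  0.3018] {'tilt': np.float64(24.45), 'tiltaz': np.float64(-9.6), 'xaz': np.float64(168.11), 'yz': np.float64(0.87)} F [-0.3 -0.2 -3.8] M [ 0.15  0.84 -0.02] op 0.179 q [ 0.8   0.48 -0.76  2.04  0.85  0.43  0.81]
26 rows
{"jaw": 1, "dx": 0.0017, "dy": 0.0148, "dz": -0.0007, "yaw": 0.0}
{"jaw": 1, "dx": 0.0017, "dy": 0.0148, "dz": -0.0007, "yaw": 0.0}
{"jaw": 1, "dx": 0.0017, "dy": 0.0148, "dz": -0.0007, "yaw": 0.0}
```

Request:
{"name": "play_rows", "arguments": {"targets": [{"jaw": 1,"dx": -0.001,"dy": 0.001,"dz": -0.002,"yaw": 0},{"jaw": 1,"dx": -0.001,"dy": 0.003,"dz": -0.002,"yaw": 0},{"jaw": 1,"dx": 0,"dy": 0.006,"dz": -0.001,"yaw": 0},{"jaw": 1,"dx": 0.001,"dy": 0.009,"dz": -0.001,"yaw": 0},{"jaw": 1,"dx": 0.001,"dy": 0.012,"dz": -0.001,"yaw": 0}]}}

```text
clock: 14.95
tool_pos: [0.5418, -0.1598, 0.3089]
eef_rot: [0.101, 0.972, -0.014, 0.211]
contact_force: [0.5, 0.3, -3.4]
opening: 0.175
```

```bash
python3 -c "
from meas import *
show();foot()"
```

```text
t 14.95 pos [ 0.5418 -0.1598  0.3089] {'tilt': np.float64(24.4), 'tiltaz': np.float64(-9.8), 'xaz': np.float64(167.89), 'yz': np.float64(0.86)} F [ 0.5  0.3 -3.4] M [ 0.21  0.9  -0.01] op 0.175 q [ 0.72  0.45 -0.74  2.05  0.85  0.45  0.74]
foot [ 0.6087 -0.1723  0.1856] dir [ 0.979 -0.203 -0.028]
```

Request:
{"name": "play_rows", "arguments": {"targets": [{"jaw": 1,"dx": 0.001,"dy": 0.013,"dz": 0,"yaw": 0},{"jaw": 1,"dx": 0.001,"dy": 0.014,"dz": 0,"yaw": 0},{"jaw": 1,"dx": 0.001,"dy": 0.014,"dz": 0,"yaw": 0},{"jaw": 1,"dx": 0.001,"dy": 0.014,"dz": 0,"yaw": 0},{"jaw": 1,"dx": 0.001,"dy": 0.014,"dz": 0,"yaw": 0}]}}

```text
clock: 15.45
tool_pos: [0.5513, -0.0829, 0.3082]
eef_rot: [0.099, 0.972, -0.012, 0.211]
contact_force: [0.6, -0.3, -3.7]
opening: 0.178
```

```bash
python3 -c "
from meas import *
show();foot()"
```

```text
t 15.45 pos [ 0.5513 -0.0829  0.3082] {'tilt': np.float64(24.44), 'tiltaz': np.float64(-9.2), 'xaz': np.float64(168.11), 'yz': np.float64(1.01)} F [ 0.6 -0.3 -3.7] M [ 0.22  0.8  -0.02] op 0.178 q [ 0.51  0.43 -0.68  2.07  0.91  0.46  0.52]
foot [ 0.6184 -0.0948  0.185 ] dir [ 0.98  -0.198 -0.027]
```

Request:
{"name": "play_rows", "arguments": {"targets": [{"jaw": 1,"dx": 0.002,"dy": 0.015,"dz": 0,"yaw": 0},{"jaw": 1,"dx": 0.002,"dy": 0.015,"dz": 0,"yaw": 0},{"jaw": 1,"dx": 0.002,"dy": 0.015,"dz": 0,"yaw": 0},{"jaw": 1,"dx": 0.002,"dy": 0.015,"dz": 0,"yaw": 0},{"jaw": 1,"dx": 0.002,"dy": 0.015,"dz": 0,"yaw": 0}]}}

```text
clock: 15.95
tool_pos: [0.5566, 0.0031, 0.306]
eef_rot: [0.096, 0.972, -0.009, 0.212]
contact_force: [0.5, 0.8, -3.8]
opening: 0.175
```

```bash
python3 -c "
from meas import *
show();foot()"
```

```text
t 15.95 pos [0.5566 0.0031 0.306 ] {'tilt': np.float64(24.52), 'tiltaz': np.float64(-8.1), 'xaz': np.float64(168.43), 'yz': np.float64(1.31)} F [ 0.5  0.8 -3.8] M [ 0.14  0.82 -0.03] op 0.175 q [ 0.28  0.42 -0.63  2.07  0.97  0.5   0.29]
foot [ 0.624  -0.0076  0.1828] dir [ 0.982 -0.19  -0.026]
```

Request:
{"name": "play_rows", "arguments": {"targets": [{"jaw": 1,"dx": 0.002,"dy": 0.015,"dz": -0.001,"yaw": 0},{"jaw": 1,"dx": 0.002,"dy": 0.015,"dz": 0,"yaw": 0},{"jaw": 1,"dx": 0.002,"dy": 0.015,"dz": 0,"yaw": 0},{"jaw": 1,"dx": 0.002,"dy": 0.015,"dz": 0,"yaw": 0},{"jaw": 1,"dx": 0.002,"dy": 0.015,"dz": 0,"yaw": 0}]}}

```text
clock: 16.45
tool_pos: [0.5597, 0.0903, 0.3051]
eef_rot: [0.092, 0.973, -0.004, 0.213]
contact_force: [-0.7, -0.1, -4.3]
opening: 0.176
```

Request:
{"name": "play_rows", "arguments": {"targets": [{"jaw": 1,"dx": 0.002,"dy": 0.014,"dz": 0,"yaw": 0},{"jaw": 1,"dx": 0.001,"dy": 0.012,"dz": 0,"yaw": 0},{"jaw": 1,"dx": 0.001,"dy": 0.009,"dz": 0,"yaw": 0},{"jaw": 1,"dx": 0,"dy": 0.006,"dz": 0,"yaw": 0},{"jaw": 1,"dx": 0,"dy": 0.003,"dz": 0,"yaw": 0}]}}

```text
clock: 16.95
tool_pos: [0.5626, 0.1445, 0.3052]
eef_rot: [0.088, 0.973, -0.0, 0.213]
contact_force: [0.0, 0.6, -4.4]
opening: 0.176
```

```bash
python3 -c "
from meas import *
look(14,(170,290,270,390));foot();C=cloud(load('s14'));lidplane(14,(.55,.75,.05,.3),.11,.15)
k=(C[...,0]>.53)&(C[...,0]<.73)&(C[...,1]>.08)&(C[...,1]<.3)&(C[...,2]>.11)&(C[...,2]<.2);print(k.sum(),C[k][:,2].max())"
```

```text
t 16.95 pos [0.5626 0.1445 0.3052] {'tilt': np.float64(24.56), 'tiltaz': np.float64(-5.2), 'xaz': np.float64(169.12), 'yz': np.float64(2.13)} F [ 0.   0.6 -4.4] M [ 0.18  0.86 -0.03] op 0.176 q [-0.03  0.47 -0.63  1.99  0.99  0.64  0.04]
foot [0.6305 0.1373 0.1821] dir [ 0.985 -0.171 -0.026]
lid plane n 460 zc 0.1395 slopes deg [0.89 3.89] circle [633.9 139.2] 48.4 mean [0.6317 0.1344 0.1397]
688 0.19997469116095434
```

View pics/s14.png

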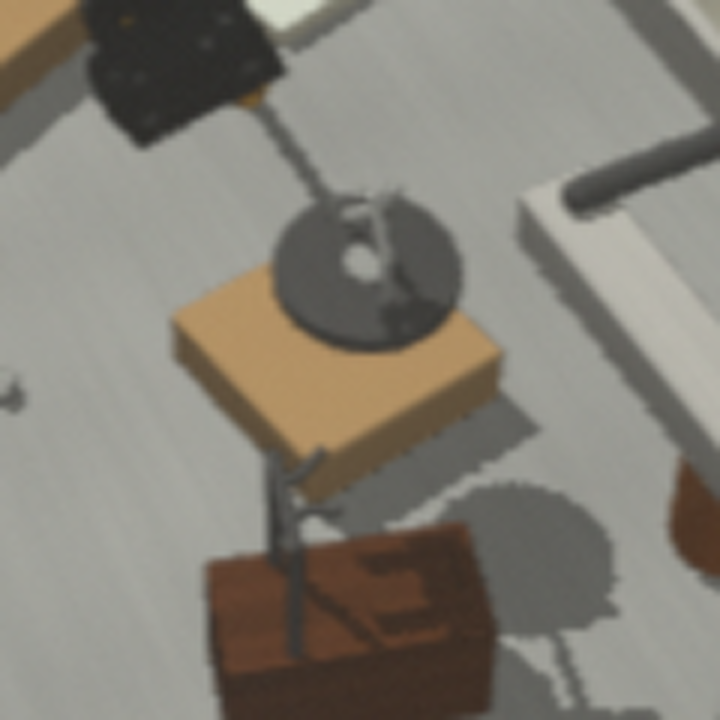

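```bash
python3 -c "
from meas import *
s=show();p=s['tool_pos'];plan([p[0]+.0065,p[1]+.040,p[2]-.03],n=8,jaw=1)" | head -3
```

```text
t 17.0 pos [0.5626 0.1449 0.3053] {'tilt': np.float64(24.56), 'tiltaz': np.float64(-5.1), 'xaz': np.float64(169.13), 'yz': np.float64(2.16)} F [ 1.3  1.3 -3.7] M [0.24 0.86 0.03] op 0.173 q [-0.03  0.47 -0.63  1.99  0.99  0.64  0.04]
8 rows
{"jaw": 1, "dx": 0.0017, "dy": 0.0049, "dz": 0.0036, "yaw": 0.0}
```

Request:
{"name": "play_rows", "arguments": {"targets": [{"jaw": 1,"dx": 0.001,"dy": 0.004,"dz": 0.002,"yaw": 0},{"jaw": 1,"dx": 0.001,"dy": 0.006,"dz": 0.003,"yaw": 0},{"jaw": 1,"dx": 0.002,"dy": 0.007,"dz": 0.004,"yaw": 0},{"jaw": 1,"dx": 0.002,"dy": 0.007,"dz": 0.004,"yaw": 0},{"jaw": 1,"dx": 0.002,"dy": 0.006,"dz": 0.004,"yaw": 0}]}}

```text
clock: 17.5
tool_pos: [0.5687, 0.1741, 0.2862]
eef_rot: [0.091, 0.973, -0.001, 0.213]
contact_force: [0.8, -0.5, -4.8]
opening: 0.177
```

Request:
{"name": "play_rows", "arguments": {"targets": [{"jaw": 1,"dx": 0.002,"dy": 0.005,"dz": 0.004,"yaw": 0},{"jaw": 1,"dx": 0.002,"dy": 0.003,"dz": 0.004,"yaw": 0},{"jaw": 1,"dx": 0.002,"dy": 0.001,"dz": 0.004,"yaw": 0},{"jaw": 1,"dx": 0.001,"dy": 0,"dz": 0.003,"yaw": 0},{"jaw": 1,"dx": 0,"dy": 0,"dz": 0,"yaw": 0}]}}

```text
clock: 18.0
tool_pos: [0.5699, 0.1861, 0.2671]
eef_rot: [0.09, 0.973, -0.001, 0.212]
contact_force: [-0.6, -0.5, -4.0]
opening: 0.175
```

```bash
python3 -c "
from meas import *
look(15,(170,290,270,390));foot();lidplane(15,(.55,.75,.05,.3),.075,.14)
C=cloud(load('s15'));rect(C,'brick',(.53,.73,.08,.30),.034,.046)"
```

```text
t 18.0 pos [0.5699 0.1861 0.2671] {'tilt': np.float64(24.47), 'tiltaz': np.float64(-5.5), 'xaz': np.float64(168.99), 'yz': np.float64(2.07)} F [-0.6 -0.5 -4. ] M [ 0.12  0.86 -0.02] op 0.175 q [-0.15  0.55 -0.57  1.98  1.1   0.64 -0.13]
foot [0.6376 0.1781 0.1441] dir [ 0.984 -0.174 -0.028]
lid plane n 449 zc 0.1016 slopes deg [0.36 0.57] circle [642.5 177.1] 49.4 mean [0.6386 0.1737 0.1017]
brick 814 z 0.0397 c [640.1 181.7] sz [129.5 132. ] ang 9.4 mean [0.6283 0.1626 0.0397]
```

View pics/s15.png

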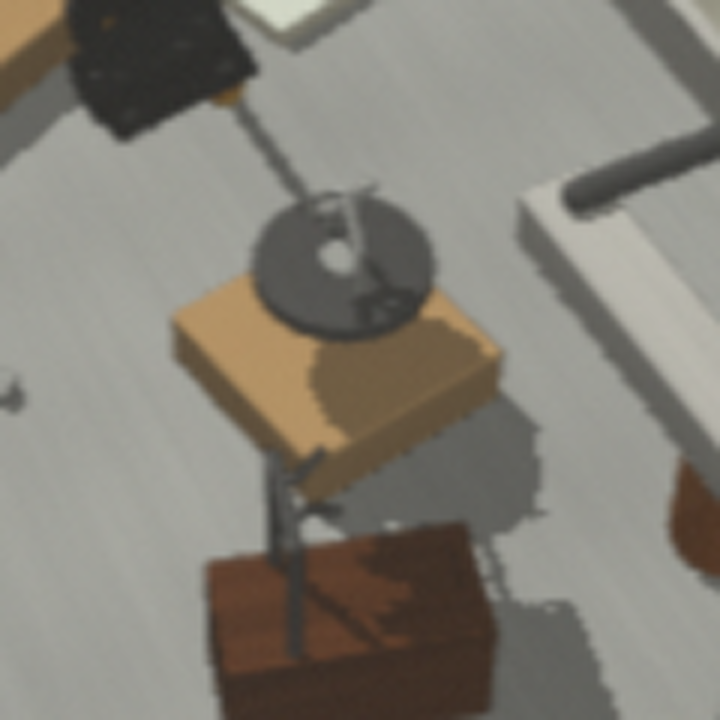

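Request:
{"name": "play_rows", "arguments": {"targets": [{"jaw": 1,"dx": 0.001,"dy": 0.001,"dz": 0.003,"yaw": 0},{"jaw": 1,"dx": 0.002,"dy": 0.001,"dz": 0.004,"yaw": 0},{"jaw": 1,"dx": 0.002,"dy": 0.001,"dz": 0.005,"yaw": 0},{"jaw": 1,"dx": 0.002,"dy": 0,"dz": 0.005,"yaw": 0},{"jaw": 1,"dx": 0.002,"dy": 0,"dz": 0.005,"yaw": 0}]}}

```text
clock: 18.55
tool_pos: [0.5724, 0.1896, 0.2432]
eef_rot: [0.09, 0.973, -0.0, 0.213]
contact_force: [-0.2, -0.1, -2.8]
opening: 0.178
```

Request:
{"name": "play_rows", "arguments": {"targets": [{"jaw": 1,"dx": 0.002,"dy": 0,"dz": 0.005,"yaw": 0},{"jaw": 1,"dx": 0.002,"dy": 0,"dz": 0.004,"yaw": 0},{"jaw": 1,"dx": 0.001,"dy": 0,"dz": 0.003,"yaw": 0},{"jaw": 1,"dx": 0.001,"dy": 0,"dz": 0.001,"yaw": 0},{"jaw": 1,"dx": 0,"dy": 0,"dz": 0,"yaw": 0}]}}

```text
clock: 19.05
tool_pos: [0.572, 0.1901, 0.2262]
eef_rot: [0.09, 0.973, -0.001, 0.212]
contact_force: [-0.3, 0.4, -3.4]
opening: 0.18
```

```bash
python3 -c "
from meas import *
look(16,(170,290,270,390));foot();lidplane(16,(.55,.75,.05,.3),.047,.14)
d=r.snapshot('top');np.savez('t16.npz',**d);save(cv2.resize(d['frame'][160:250,250:370],None,fx=6,fy=6,interpolation=cv2.INTER_CUBIC),'t16')
C=cloud(d);rect(C,'brick',(.53,.73,.08,.30),.034,.046);rect(C,'lid',(.53,.73,.08,.30),.048,.075)"
```

```text
t 19.05 pos [0.572  0.1901 0.2262] {'tilt': np.float64(24.5), 'tiltaz': np.float64(-5.5), 'xaz': np.float64(168.92), 'yz': np.float64(2.11)} F [-0.3  0.4 -3.4] M [ 0.15  0.85 -0.02] op 0.18 q [-0.2   0.61 -0.51  2.02  1.25  0.58 -0.29]
foot [0.6398 0.1822 0.1031] dir [ 0.984 -0.175 -0.027]
lid plane n 414 zc 0.0609 slopes deg [-0.18  0.88] circle [643.7 182.2] 48.3 mean [0.6411 0.1772 0.0604]
brick 458 z 0.0395 c [642.4 181. ] sz [125.1 129.5] ang 10.4 mean [0.662  0.1716 0.0395]
lid 488 z 0.0608 c [649.9 180.1] sz [94.2 81.7] ang 83.3 mean [0.6482 0.1795 0.0607]
```

View pics/t16.png

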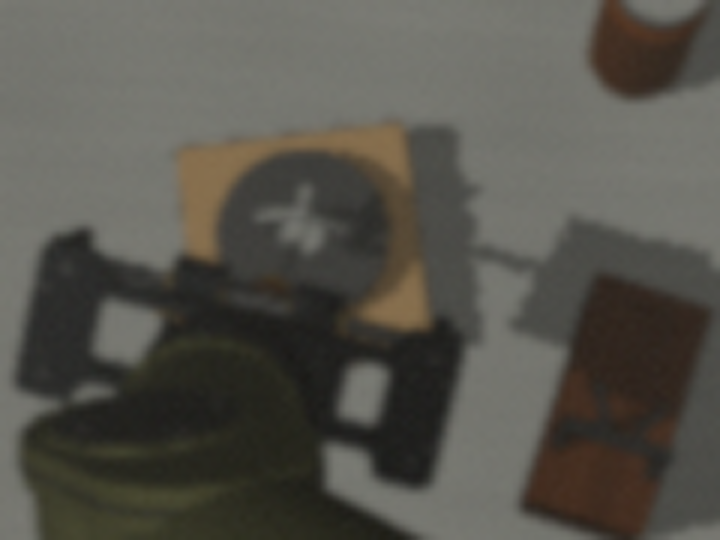

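View pics/s16.png

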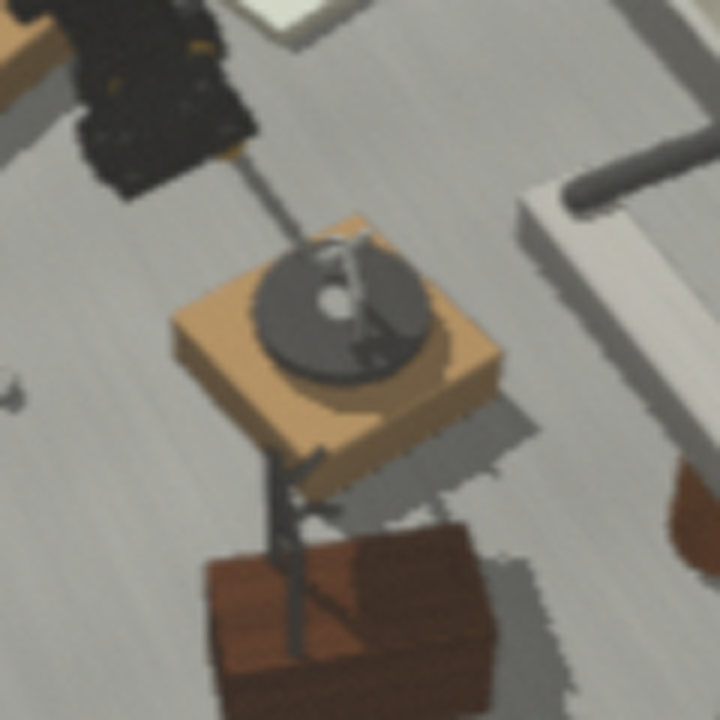

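Request:
{"name": "play_rows", "arguments": {"targets": [{"jaw": 1,"dx": 0.001,"dy": 0,"dz": 0.001,"yaw": 0},{"jaw": 1,"dx": 0.002,"dy": 0,"dz": 0.001,"yaw": 0},{"jaw": 1,"dx": 0.001,"dy": 0,"dz": 0.001,"yaw": 0},{"jaw": 1,"dx": 0.001,"dy": 0,"dz": 0.001,"yaw": 0},{"jaw": 1,"dx": 0,"dy": 0,"dz": 0,"yaw": 0}]}}

```text
clock: 19.65
tool_pos: [0.5694, 0.1912, 0.2211]
eef_rot: [0.09, 0.973, -0.0, 0.213]
contact_force: [0.1, -0.1, -3.9]
opening: 0.175
```

```bash
cat >> meas.py <<'E'
def lidcirc(C,z,half=.006,box=(.56,.72,.10,.26)):
    """boundary points of lid top in the depth cloud -> circle with fixed 48mm radius"""
    from scipy.optimize import least_squares
    k=(np.abs(C[...,2]-z)<half)&(C[...,0]>box[0])&(C[...,0]<box[1])&(C[...,1]>box[2])&(C[...,1]<box[3])
    P=C[k][:,:2];H=cv2.convexHull((P*1000).astype(np.float32))[:,0,:]/1000
    f=least_squares(lambda c:np.hypot(*(H-c).T)-.0475,P.mean(0),loss='soft_l1',f_scale=.001)
    res=np.hypot(*(H-f.x).T)-.0475
    print('lid circle',f.x.round(4),'inl',(np.abs(res)<.002).sum(),len(H));return f.x
E
python3 -c "
from meas import *
look(17,(170,290,270,390));foot();lidplane(17,(.55,.75,.05,.3),.047,.14)
lidcirc(cloud(load('t16')),.0608);lidcirc(cloud(load('s16')),.0608)
lidcirc(cloud(load('s17')),.054)"
```

```text
t 19.65 pos [0.5694 0.1912 0.2211] {'tilt': np.float64(24.6), 'tiltaz': np.float64(-5.3), 'xaz': np.float64(168.87), 'yz': np.float64(2.19)} F [ 0.1 -0.1 -3.9] M [ 0.15  0.89 -0.01] op 0.175 q [-0.21  0.62 -0.5   2.03  1.28  0.57 -0.33]
foot [0.6375 0.1834 0.0981] dir [ 0.984 -0.175 -0.025]
lid plane n 414 zc 0.0561 slopes deg [0.25 0.88] circle [640.9 183.3] 48.6 mean [0.6402 0.1786 0.0559]
lid circle [0.6426 0.1807] inl 22 23
lid circle [0.6435 0.1818] inl 23 23
lid circle [0.6409 0.183 ] inl 27 27
```

Request:
{"name": "play_rows", "arguments": {"targets": [{"jaw": 1,"dx": 0.0005,"dy": 0,"dz": 0.001,"yaw": 0},{"jaw": 1,"dx": 0.0005,"dy": 0,"dz": 0.001,"yaw": 0},{"jaw": 1,"dx": 0.0005,"dy": 0,"dz": 0.001,"yaw": 0},{"jaw": 1,"dx": 0.0005,"dy": 0,"dz": 0.001,"yaw": 0},{"jaw": 1,"dx": 0.0005,"dy": 0,"dz": 0.001,"yaw": 0}]}}

```text
clock: 20.2
tool_pos: [0.5703, 0.1918, 0.2161]
eef_rot: [0.09, 0.973, 0.0, 0.214]
contact_force: [0.2, -0.1, -0.7]
opening: 0.178
```

Request:
{"name": "play_rows", "arguments": {"targets": [{"jaw": 1,"dx": 0.0005,"dy": 0,"dz": 0.001,"yaw": 0},{"jaw": 1,"dx": 0.0005,"dy": 0,"dz": 0.001,"yaw": 0},{"jaw": 1,"dx": 0.0005,"dy": 0,"dz": 0.001,"yaw": 0},{"jaw": 1,"dx": 0.0005,"dy": 0,"dz": 0.001,"yaw": 0},{"jaw": 1,"dx": 0,"dy": 0,"dz": 0,"yaw": 0}]}}

```text
clock: 20.7
tool_pos: [0.5717, 0.1928, 0.2128]
eef_rot: [0.09, 0.972, 0.001, 0.216]
contact_force: [-0.3, -0.5, -0.3]
opening: 0.176
```

```bash
python3 -c "
from meas import *
look(18,(170,290,270,390));foot();lidplane(18,(.55,.75,.05,.3),.047,.14)
lidcirc(cloud(load('s18')),.052)"
```

```text
t 20.7 pos [0.5717 0.1928 0.2128] {'tilt': np.float64(24.95), 'tiltaz': np.float64(-5.0), 'xaz': np.float64(168.81), 'yz': np.float64(2.35)} F [-0.3 -0.5 -0.3] M [0.11 0.36 0.01] op 0.176 q [-0.23  0.63 -0.49  2.04  1.33  0.56 -0.38]
foot [0.6405 0.1851 0.0902] dir [ 0.984 -0.174 -0.02 ]
lid plane n 398 zc 0.0524 slopes deg [-0.19 -0.21] circle [640.7 182.4] 49.4 mean [0.6399 0.1789 0.0518]
lid circle [0.6416 0.1831] inl 17 19
```

Request:
{"name": "play_rows", "arguments": {"targets": [{"jaw": 1,"dx": 0.002,"dy": 0,"dz": 0.004,"yaw": 0},{"jaw": 1,"dx": 0.002,"dy": 0,"dz": 0.005,"yaw": 0},{"jaw": 1,"dx": 0.002,"dy": 0,"dz": 0.005,"yaw": 0},{"jaw": 1,"dx": 0.001,"dy": 0,"dz": 0.004,"yaw": 0},{"jaw": 1,"dx": 0,"dy": 0,"dz": 0,"yaw": 0}]}}

```text
clock: 21.25
tool_pos: [0.5731, 0.1933, 0.1916]
eef_rot: [0.09, 0.972, 0.001, 0.216]
contact_force: [0.1, -0.6, -1.4]
opening: 0.169
```

```bash
python3 -c "
from meas import *
s=look(19,(170,290,270,390));f=foot();lidplane(19,(.55,.75,.05,.3),.047,.14)
hk(19);P=loop(cloud(load('s19')),ctr=(.641,.183),z0=.095,z1=.11);print('peak',P.mean(0))
p=s['tool_pos'];plan(np.array(p)+[-.059,.0105,0],jaw=1)"
```

```text
t 21.25 pos [0.5731 0.1933 0.1916] {'tilt': np.float64(24.93), 'tiltaz': np.float64(-5.0), 'xaz': np.float64(168.82), 'yz': np.float64(2.34)} F [ 0.1 -0.6 -1.4] M [ 0.06  0.36 -0.04] op 0.169 q [-0.24  0.67 -0.47  2.06  1.42  0.55 -0.48]
foot [0.6418 0.1858 0.0691] dir [ 0.984 -0.174 -0.02 ]
lid plane n 375 zc 0.0527 slopes deg [-0.33 -0.21] circle [640.8 182.7] 49.7 mean [0.6398 0.1783 0.0522]
foot top side-frame [0.6433 0.185  0.068 ] toolframe [-0.0093 -0.0014  0.1417]
tip [0.659  0.1823 0.0824] [-3.190e-02 -1.000e-04  1.353e-01]
peak [0.62784812 0.18367516 0.10140126]
5 rows
{"jaw": 1, "dx": 0.0109, "dy": -0.0, "dz": -0.005, "yaw": 0.0}
{"jaw": 1, "dx": 0.0109, "dy": -0.0, "dz": -0.005, "yaw": 0.0}
{"jaw": 1, "dx": 0.0109, "dy": -0.0, "dz": -0.005, "yaw": 0.0}
{"jaw": 1, "dx": 0.0109, "dy": -0.0, "dz": -0.005, "yaw": 0.0}
{"jaw": 1, "dx": 0.0109, "dy": -0.0, "dz": -0.005, "yaw": 0.0}
```

View pics/s19.png

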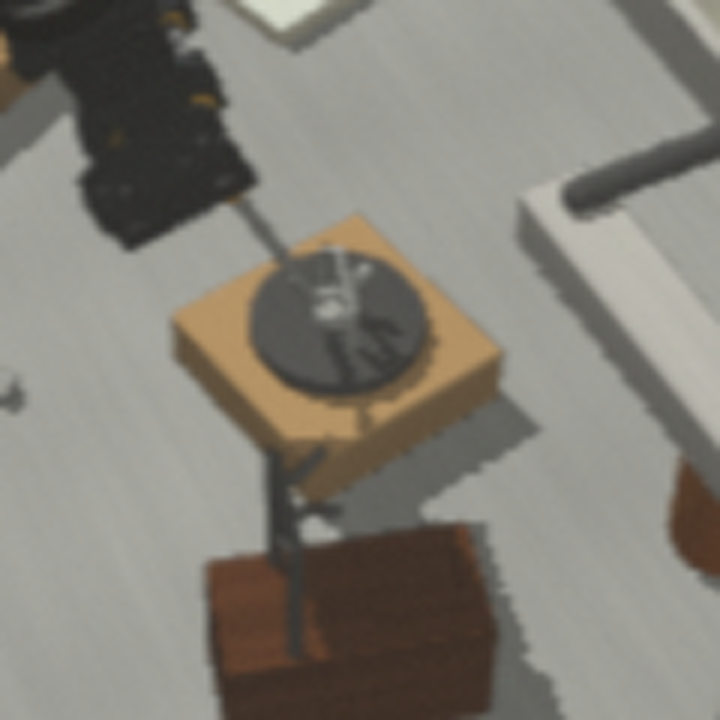

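Request:
{"name": "play_rows", "arguments": {"targets": [{"jaw": 1,"dx": 0.007,"dy": 0,"dz": -0.003,"yaw": 0},{"jaw": 1,"dx": 0.009,"dy": 0,"dz": -0.004,"yaw": 0},{"jaw": 1,"dx": 0.01,"dy": 0,"dz": -0.0045,"yaw": 0},{"jaw": 1,"dx": 0.009,"dy": 0,"dz": -0.004,"yaw": 0},{"jaw": 1,"dx": 0,"dy": 0,"dz": 0,"yaw": 0}]}}

```text
clock: 21.8
tool_pos: [0.5351, 0.2006, 0.1915]
eef_rot: [0.091, 0.972, 0.002, 0.217]
contact_force: [0.0, 0.3, -1.4]
opening: 0.174
```

```bash
python3 -c "
from meas import *
s=look(20,(170,290,270,390));f=foot();lidplane(20,(.55,.75,.05,.3),.047,.14)
hk(20)"
```

```text
t 21.8 pos [0.5351 0.2006 0.1915] {'tilt': np.float64(25.01), 'tiltaz': np.float64(-4.9), 'xaz': np.float64(168.73), 'yz': np.float64(2.44)} F [ 0.   0.3 -1.4] M [0.05 0.35 0.09] op 0.174 q [-0.29  0.64 -0.48  2.14  1.5   0.56 -0.63]
foot [0.6049 0.1927 0.0691] dir [ 0.984 -0.176 -0.018]
lid plane n 383 zc 0.0528 slopes deg [-0.08 -0.07] circle [642.  184.4] 49.2 mean [0.6407 0.1798 0.0523]
foot top side-frame [0.6088 0.1918 0.0694] toolframe [-0.0113 -0.0016  0.1413]
tip [0.62   0.1893 0.0822] [-0.0301 -0.0007  0.1349]
```

View pics/s20.png

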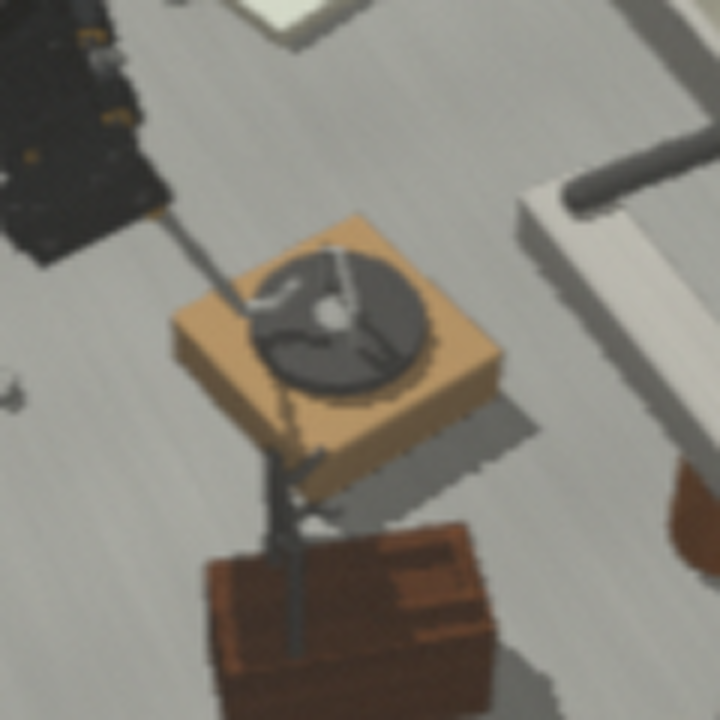

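```bash
python3 -c "
from meas import *
s=show();p=np.array(s['tool_pos']);plan(p+[-.03,.0,.13],jaw=1)"
```

```text
t 21.85 pos [0.5359 0.2003 0.1917] {'tilt': np.float64(25.06), 'tiltaz': np.float64(-5.0), 'xaz': np.float64(168.68), 'yz': np.float64(2.44)} F [ 0.8  0.4 -0.7] M [0.08 0.33 0.06] op 0.176 q [-0.29  0.64 -0.48  2.14  1.5   0.56 -0.63]
5 rows
{"jaw": 1, "dx": -0.0056, "dy": 0.0, "dz": -0.0261, "yaw": 0.0}
{"jaw": 1, "dx": -0.0056, "dy": 0.0, "dz": -0.0261, "yaw": 0.0}
{"jaw": 1, "dx": -0.0056, "dy": 0.0, "dz": -0.0261, "yaw": 0.0}
{"jaw": 1, "dx": -0.0056, "dy": 0.0, "dz": -0.0261, "yaw": 0.0}
{"jaw": 1, "dx": -0.0056, "dy": 0.0, "dz": -0.0261, "yaw": 0.0}
```

Request:
{"name": "play_rows", "arguments": {"targets": [{"jaw": 1,"dx": -0.005,"dy": 0,"dz": -0.026,"yaw": 0},{"jaw": 1,"dx": -0.005,"dy": 0,"dz": -0.026,"yaw": 0},{"jaw": 1,"dx": -0.005,"dy": 0,"dz": -0.026,"yaw": 0},{"jaw": 1,"dx": -0.005,"dy": 0,"dz": -0.026,"yaw": 0},{"jaw": 1,"dx": -0.005,"dy": 0,"dz": -0.026,"yaw": 0}]}}

```text
clock: 22.35
tool_pos: [0.5045, 0.1984, 0.3215]
eef_rot: [0.093, 0.972, -0.001, 0.215]
contact_force: [0.6, -0.0, -0.2]
opening: 0.175
```

```bash
python3 -c "
from meas import *
s=show();foot();p=np.array(s['tool_pos']);plan(p+[0.02,-.15,.0],jaw=1)"
```

```text
t 22.35 pos [0.5045 0.1984 0.3215] {'tilt': np.float64(24.78), 'tiltaz': np.float64(-5.7), 'xaz': np.float64(168.59), 'yz': np.float64(2.15)} F [ 0.6 -0.  -0.2] M [0.09 0.31 0.02] op 0.175 q [-0.2   0.4  -0.62  2.05  0.95  0.69 -0.1 ]
foot [0.5727 0.19   0.1986] dir [ 0.983 -0.18  -0.022]
5 rows
{"jaw": 1, "dx": -0.009, "dy": -0.0288, "dz": 0.0029, "yaw": 0.0}
{"jaw": 1, "dx": -0.009, "dy": -0.0288, "dz": 0.0029, "yaw": 0.0}
{"jaw": 1, "dx": -0.009, "dy": -0.0288, "dz": 0.0029, "yaw": 0.0}
{"jaw": 1, "dx": -0.009, "dy": -0.0288, "dz": 0.0029, "yaw": 0.0}
{"jaw": 1, "dx": -0.009, "dy": -0.0288, "dz": 0.0029, "yaw": 0.0}
```

Request:
{"name": "play_rows", "arguments": {"targets": [{"jaw": 1,"dx": -0.009,"dy": -0.029,"dz": 0.002,"yaw": 0},{"jaw": 1,"dx": -0.009,"dy": -0.029,"dz": 0.002,"yaw": 0},{"jaw": 1,"dx": -0.009,"dy": -0.029,"dz": 0.002,"yaw": 0},{"jaw": 1,"dx": -0.009,"dy": -0.029,"dz": 0.002,"yaw": 0},{"jaw": 1,"dx": -0.009,"dy": -0.029,"dz": 0.002,"yaw": 0}]}}

```text
clock: 22.85
tool_pos: [0.5275, 0.0491, 0.3328]
eef_rot: [0.089, 0.971, 0.004, 0.221]
contact_force: [-0.0, 0.5, -1.2]
opening: 0.178
```

```bash
python3 -c "
from meas import *
s=show();foot()"
```

```text
t 22.85 pos [0.5275 0.0491 0.3328] {'tilt': np.float64(25.53), 'tiltaz': np.float64(-4.2), 'xaz': np.float64(168.81), 'yz': np.float64(2.73)} F [-0.   0.5 -1.2] M [ 0.1   0.33 -0.05] op 0.178 q [ 0.19  0.34 -0.63  2.11  0.89  0.5   0.28]
foot [0.5975 0.0423 0.2107] dir [ 0.985 -0.171 -0.01 ]
```

Run:
```python
from meas import *
th=np.radians(-14.7);u=np.array([np.cos(th),np.sin(th)]);v=np.array([-u[1],u[0]]);o=np.array([.583,0])
for n in ['s20','t16']:
    C=cloud(load(n));
    b=(C[...,0]>.47)&(C[...,0]<.68)&(C[...,1]>-.08)&(C[...,1]<.09)
    L=np.stack([(C[...,:2]-o)@u,(C[...,:2]-o)@v,C[...,2]],-1)
    P=L[b&(C[...,2]>.135)&(C[...,2]<.18)]
    bar=P[(P[:,0]>-.066)&(P[:,0]<-.048)];pins=P[P[:,0]>-.046]
    print(n,'bar',len(bar),bar.mean(0).round(4),'y',bar[:,1].min().round(4),bar[:,1].max().round(4))
    print(' pins L',pins[pins[:,1]>0].round(3).tolist()[:12],'\n pins R',pins[pins[:,1]<0].round(3).tolist()[:12])
    T=L[b&(C[...,2]>.070)&(C[...,2]<.078)];print(' block',T.min(0).round(4),T.max(0).round(4),np.percentile(T,[1,99],axis=0).round(4).tolist())
    K=L[b&(C[...,2]>.0815)&(C[...,2]<.088)];print(' kerbs',len(K),K.min(0).round(4),K.max(0).round(4))
```

```text
s20 bar 75 [-0.0559 -0.0048  0.1555] y -0.0299 0.0283
 pins L [[-0.037, 0.021, 0.166], [-0.035, 0.02, 0.167], [-0.04, 0.02, 0.163], [-0.038, 0.016, 0.168], [-0.035, 0.018, 0.164], [-0.041, 0.014, 0.167], [-0.038, 0.016, 0.163], [-0.044, 0.013, 0.165], [-0.041, 0.015, 0.162], [-0.038, 0.015, 0.161], [-0.046, 0.007, 0.168], [-0.042, 0.011, 0.162]] 
 pins R [[-0.044, -0.011, 0.164], [-0.041, -0.011, 0.164], [-0.039, -0.014, 0.168], [-0.036, -0.014, 0.167], [-0.044, -0.013, 0.163], [-0.041, -0.013, 0.162], [-0.039, -0.013, 0.162], [-0.037, -0.016, 0.165], [-0.034, -0.016, 0.165]]
 block [-0.0893 -0.0332  0.0701] [0.0411 0.0363 0.078 ] [[-0.0881, -0.0325, 0.0703], [0.0393, 0.0339, 0.0778]]
 kerbs 89 [-0.0599 -0.0289  0.0818] [0.0333 0.0269 0.0877]
t16 bar 67 [-0.0562 -0.0004  0.1576] y -0.0298 0.0281
 pins L [[-0.037, 0.018, 0.169], [-0.036, 0.015, 0.17], [-0.039, 0.017, 0.165], [-0.038, 0.014, 0.164], [-0.042, 0.016, 0.166], [-0.041, 0.013, 0.169], [-0.039, 0.01, 0.162], [-0.043, 0.012, 0.162], [-0.042, 0.009, 0.163], [-0.045, 0.011, 0.156], [-0.046, 0.009, 0.166]] 
 pins R [[-0.038, -0.014, 0.164], [-0.038, -0.016, 0.168], [-0.036, -0.02, 0.164], [-0.041, -0.012, 0.16], [-0.041, -0.015, 0.166], [-0.04, -0.018, 0.162], [-0.046, -0.01, 0.166], [-0.045, -0.013, 0.166], [-0.044, -0.016, 0.165]]
 block [-0.0903 -0.034   0.07  ] [0.0402 0.0317 0.0779] [[-0.0888, -0.0335, 0.0702], [0.0386, 0.0311, 0.0776]]
 kerbs 63 [-0.0176 -0.0211  0.0817] [0.0331 0.0184 0.0879]
```

```bash
python3 -c "
from meas import *
tofoot([.586,.0066,.195],yaw=.08)"
```

```text
foot [0.5975 0.0423 0.2107] dir [ 0.985 -0.171 -0.01 ]
5 rows
{"jaw": 1, "dx": 0.0021, "dy": -0.0076, "dz": 0.0021, "yaw": 0.016}
{"jaw": 1, "dx": 0.002, "dy": -0.0076, "dz": 0.0021, "yaw": 0.016}
{"jaw": 1, "dx": 0.0019, "dy": -0.0076, "dz": 0.0021, "yaw": 0.016}
{"jaw": 1, "dx": 0.0018, "dy": -0.0077, "dz": 0.0021, "yaw": 0.016}
{"jaw": 1, "dx": 0.0017, "dy": -0.0077, "dz": 0.0021, "yaw": 0.016}
```

Request:
{"name": "play_rows", "arguments": {"targets": [{"jaw": 1,"dx": 0.002,"dy": -0.009,"dz": 0.002,"yaw": 0.02},{"jaw": 1,"dx": 0.002,"dy": -0.009,"dz": 0.002,"yaw": 0.02},{"jaw": 1,"dx": 0.002,"dy": -0.009,"dz": 0.002,"yaw": 0.02},{"jaw": 1,"dx": 0.002,"dy": -0.009,"dz": 0.002,"yaw": 0.02},{"jaw": 1,"dx": 0,"dy": 0,"dz": 0,"yaw": 0}]}}

```text
clock: 23.35
tool_pos: [0.5161, 0.0098, 0.319]
eef_rot: [0.134, 0.966, 0.012, 0.22]
contact_force: [0.6, -0.6, -0.6]
opening: 0.175
```

```bash
cat >> meas.py <<'E'
TH=np.radians(-14.7);U=np.array([np.cos(TH),np.sin(TH),0]);V=np.array([-U[1],U[0],0]);RO=np.array([.5835,.001,0])
def restframe(P): P=np.atleast_2d(P)-RO;return np.c_[P@U,P@V,P[:,2]]
def shaft(k):
    """side-camera shaft axis in rest frame: fit line to points of the bare shaft, in tool-frame box"""
    s=dict(np.load('st%s.npz'%k));C,T=hookpts('s%s'%k,s)
    b=(T[:,2]>.045)&(T[:,2]<.122)&(np.abs(T[:,0])<.012)&(np.abs(T[:,1])<.012);L=restframe(C[b])
    vx,vy,vz,x0,y0,z0=cv2.fitLine(L.astype(np.float32),cv2.DIST_HUBER,0,1e-4,1e-4).ravel();g=np.array([vx,vy,vz])*np.sign(vz)
    print('shaft n',b.sum(),'dir(rest)',g.round(3),'at',np.round([x0,y0,z0],4));
    f=(np.abs(T[:,1])<.008)&(T[:,0]>-.022)&(T[:,0]<-.006)&(T[:,2]>.13)&(T[:,2]<.147);t=(np.abs(T[:,1])<.01)&(T[:,0]<-.026)&(T[:,0]>-.04)&(T[:,2]>.127)
    print('foot pts(rest)',restframe(np.median(C[f],0)).round(4),'tip',restframe(np.median(C[t],0)).round(4))
    return g,[x0,y0,z0]
E
python3 -c "
from meas import *
s=look(21,(200,300,300,420));f=foot(s);print('F foot rest',restframe(f).round(4));shaft(21)
M=R.from_quat(s['eef_rot']);z=-M.as_matrix()[:,2];print('tool -z in rest',[(z@U).round(3),(z@V).round(3),z[2].round(3)],'footdir',[(M.apply([-.899,0,.438])@a).round(3) for a in (U,V)])"
```

```text
t 23.35 pos [0.5161 0.0098 0.319 ] {'tilt': np.float64(25.51), 'tiltaz': np.float64(-4.7), 'xaz': np.float64(162.99), 'yz': np.float64(4.77)} F [ 0.6 -0.6 -0.6] M [ 0.06  0.36 -0.02] op 0.175 q [ 0.25  0.33 -0.57  2.17  0.93  0.41  0.22]
foot [0.5865 0.0027 0.1974] dir [ 0.968 -0.252 -0.014]
F foot rest [[0.0025 0.0024 0.1974]]
shaft n 53 dir(rest) [-0.418 -0.076  0.905] at [-0.0299 -0.0043  0.2406]
foot pts(rest) [[0.0048 0.0008 0.1978]] tip [[ 0.0171 -0.0006  0.2094]]
tool -z in rest [np.float64(-0.425), np.float64(-0.076), np.float64(0.902)] footdir [np.float64(1.0), np.float64(0.002)]
```

View pics/s21.png

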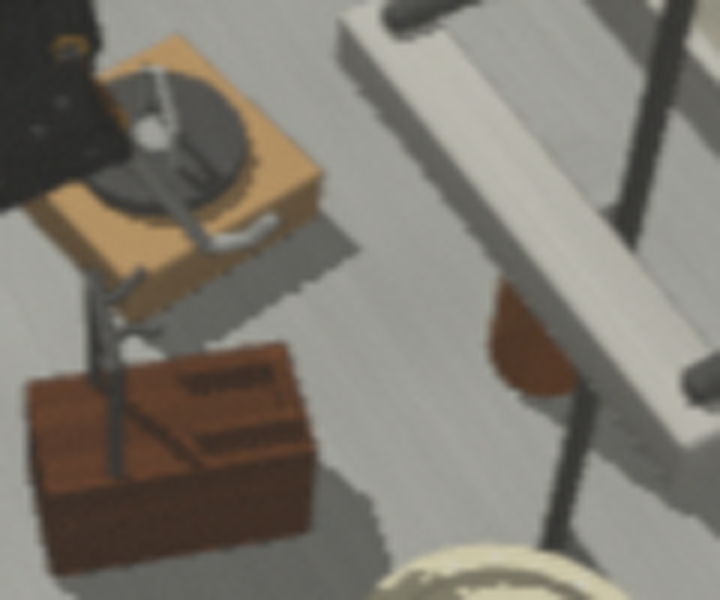

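```bash
python3 -c "
from meas import *
s=show();p=np.array(s['tool_pos']);plan(p-.0015*U+.0037*V-[0,0,.07],jaw=1,n=4)"
```

```text
t 23.4 pos [0.5167 0.0108 0.3194] {'tilt': np.float64(25.57), 'tiltaz': np.float64(-4.5), 'xaz': np.float64(163.06), 'yz': np.float64(4.83)} F [-0.4  1.7 -0.9] M [ 0.09  0.35 -0.01] op 0.176 q [ 0.24  0.33 -0.57  2.17  0.92  0.41  0.22]
4 rows
{"jaw": 1, "dx": 0.0078, "dy": -0.0006, "dz": 0.0157, "yaw": 0.0}
{"jaw": 1, "dx": 0.0078, "dy": -0.0006, "dz": 0.0157, "yaw": 0.0}
{"jaw": 1, "dx": 0.0078, "dy": -0.0006, "dz": 0.0157, "yaw": 0.0}
{"jaw": 1, "dx": 0.0078, "dy": -0.0006, "dz": 0.0157, "yaw": 0.0}
```

Request:
{"name": "play_rows", "arguments": {"targets": [{"jaw": 1,"dx": 0.008,"dy": -0.0005,"dz": 0.015,"yaw": 0},{"jaw": 1,"dx": 0.008,"dy": -0.0005,"dz": 0.016,"yaw": 0},{"jaw": 1,"dx": 0.008,"dy": -0.0005,"dz": 0.016,"yaw": 0},{"jaw": 1,"dx": 0.008,"dy": -0.0005,"dz": 0.015,"yaw": 0},{"jaw": 1,"dx": 0,"dy": 0,"dz": 0,"yaw": 0}]}}

```text
clock: 23.9
tool_pos: [0.5178, 0.0225, 0.2508]
eef_rot: [0.129, 0.966, 0.017, 0.223]
contact_force: [-1.1, -0.1, -0.5]
opening: 0.177
```

```bash
cat >> meas.py <<'E'
def rr(k):
    s=look(k,(200,300,300,420));f=foot(s);print('F foot rest',restframe(f).round(4));shaft(k)
    M=R.from_quat(s['eef_rot']);z=-M.as_matrix()[:,2];g=[z@U,z@V,z[2]];print('tool -z in rest',np.round(g,3),'footdir',[(M.apply([-.899,0,.438])@a).round(3) for a in (U,V)])
    return s
E
python3 -c "
from meas import *
rr(22)"
```

```text
t 23.9 pos [0.5178 0.0225 0.2508] {'tilt': np.float64(25.86), 'tiltaz': np.float64(-3.2), 'xaz': np.float64(163.49), 'yz': np.float64(5.21)} F [-1.1 -0.1 -0.5] M [ 0.07  0.4  -0.  ] op 0.177 q [ 0.02  0.44 -0.32  2.29  1.58  0.26 -0.46]
foot [0.589  0.0157 0.1302] dir [ 0.97  -0.242 -0.009]
F foot rest [[0.0016 0.0156 0.1302]]
shaft n 53 dir(rest) [-0.387 -0.091  0.917] at [-0.0352  0.0094  0.18  ]
foot pts(rest) [[0.0039 0.0155 0.1302]] tip [[0.0169 0.0149 0.1407]]
tool -z in rest [-0.429 -0.087  0.899] footdir [np.float64(1.0), np.float64(0.012)]
```

View pics/s22.png

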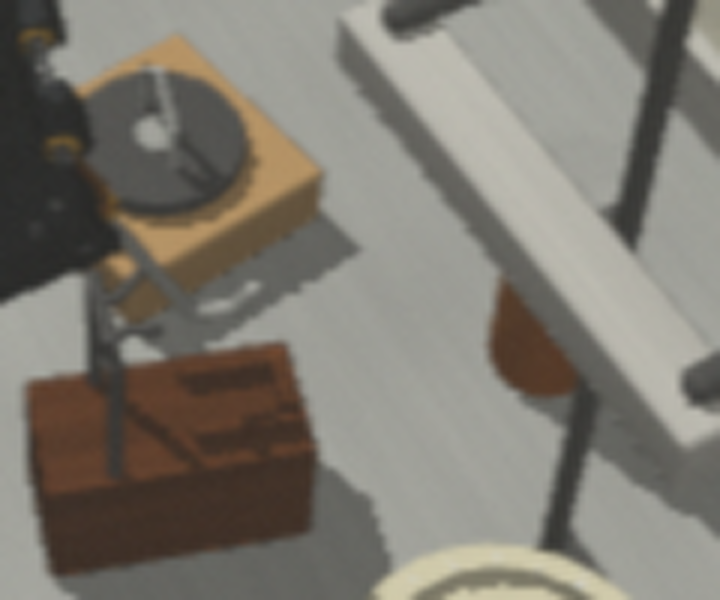

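Request:
{"name": "play_rows", "arguments": {"targets": [{"jaw": 1,"dx": 0,"dy": -0.003,"dz": 0,"yaw": 0},{"jaw": 1,"dx": 0,"dy": -0.003,"dz": 0,"yaw": 0},{"jaw": 1,"dx": 0,"dy": -0.003,"dz": 0,"yaw": 0},{"jaw": 1,"dx": 0,"dy": 0,"dz": 0,"yaw": 0},{"jaw": 1,"dx": 0,"dy": 0,"dz": 0,"yaw": 0}]}}

```text
clock: 24.45
tool_pos: [0.5179, 0.0135, 0.2542]
eef_rot: [0.13, 0.965, 0.018, 0.226]
contact_force: [-0.1, -0.5, -0.2]
opening: 0.172
```

```bash
python3 -c "
from meas import *
rr(23)"
```

```text
t 24.45 pos [0.5179 0.0135 0.2542] {'tilt': np.float64(26.26), 'tiltaz': np.float64(-3.0), 'xaz': np.float64(163.3), 'yz': np.float64(5.42)} F [-0.1 -0.5 -0.2] M [ 0.07  0.46 -0.01] op 0.172 q [ 0.04  0.43 -0.32  2.29  1.61  0.25 -0.47]
foot [0.5893 0.0068 0.133 ] dir [ 0.97  -0.243 -0.004]
F foot rest [[0.0041 0.007  0.133 ]]
shaft n 44 dir(rest) [-0.454 -0.114  0.883] at [-0.0275  0.0011  0.1767]
foot pts(rest) [[0.0072 0.0078 0.1355]] tip [[0.0197 0.0059 0.1463]]
tool -z in rest [-0.433 -0.089  0.897] footdir [np.float64(1.0), np.float64(0.011)]
```

Request:
{"name": "play_rows", "arguments": {"targets": [{"jaw": 1,"dx": 0.004,"dy": 0,"dz": 0.007,"yaw": 0},{"jaw": 1,"dx": 0.004,"dy": 0,"dz": 0.007,"yaw": 0},{"jaw": 1,"dx": 0.003,"dy": 0,"dz": 0.006,"yaw": 0},{"jaw": 1,"dx": 0,"dy": 0,"dz": 0,"yaw": 0},{"jaw": 1,"dx": 0,"dy": 0,"dz": 0,"yaw": 0}]}}

```text
clock: 25.0
tool_pos: [0.518, 0.0159, 0.232]
eef_rot: [0.13, 0.965, 0.019, 0.228]
contact_force: [0.1, -0.2, -1.3]
opening: 0.176
```

```bash
python3 -c "
from meas import *
rr(24)"
```

```text
t 25.0 pos [0.518  0.0159 0.232 ] {'tilt': np.float64(26.4), 'tiltaz': np.float64(-3.0), 'xaz': np.float64(163.22), 'yz': np.float64(5.49)} F [ 0.1 -0.2 -1.3] M [ 0.06  0.41 -0.1 ] op 0.176 q [ 0.1   0.49 -0.42  2.32  1.83  0.33 -0.7 ]
foot [0.5897 0.0093 0.111 ] dir [ 0.97  -0.244 -0.002]
F foot rest [[0.0039 0.0096 0.111 ]]
shaft n 47 dir(rest) [-0.426 -0.081  0.901] at [-0.0318  0.003   0.1607]
foot pts(rest) [[0.0067 0.0102 0.1131]] tip [[0.0178 0.0083 0.1247]]
tool -z in rest [-0.435 -0.09   0.896] footdir [np.float64(1.0), np.float64(0.01)]
```

View pics/s24.png

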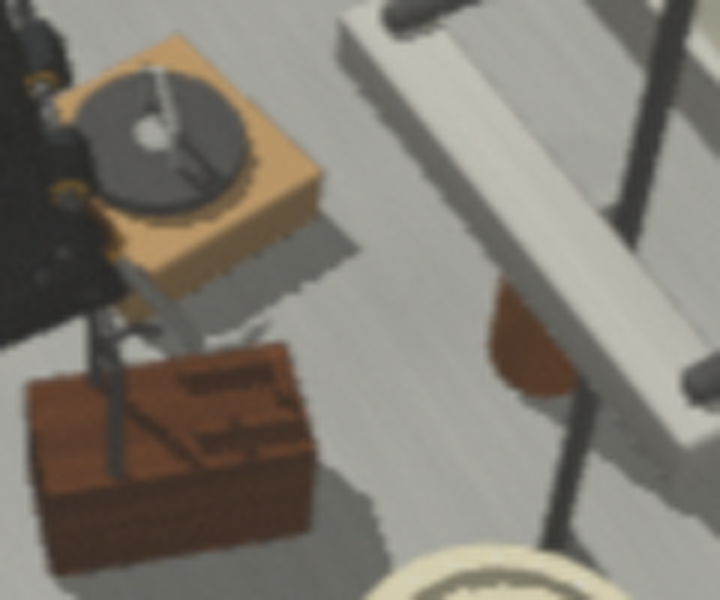

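Request:
{"name": "play_rows", "arguments": {"targets": [{"jaw": 1,"dx": 0.004,"dy": -0.002,"dz": 0.005,"yaw": 0},{"jaw": 1,"dx": 0.004,"dy": -0.002,"dz": 0.005,"yaw": 0},{"jaw": 1,"dx": 0.003,"dy": -0.001,"dz": 0.005,"yaw": 0},{"jaw": 1,"dx": 0,"dy": 0,"dz": 0,"yaw": 0},{"jaw": 1,"dx": 0,"dy": 0,"dz": 0,"yaw": 0}]}}

```text
clock: 25.55
tool_pos: [0.5153, 0.0134, 0.2152]
eef_rot: [0.131, 0.964, 0.019, 0.23]
contact_force: [0.2, 0.0, -1.0]
opening: 0.174
```

```bash
python3 -c "
from meas import *
s=rr(25)
s=r.get_state();d=r.snapshot('wrist');np.savez('w25.npz',**d,sp=s['tool_pos'],so=s['eef_rot']);save(cv2.resize(d['frame'][130:280,240:400],None,fx=5,fy=4),'w25')"
```

```text
t 25.55 pos [0.5153 0.0134 0.2152] {'tilt': np.float64(26.65), 'tiltaz': np.float64(-3.1), 'xaz': np.float64(163.16), 'yz': np.float64(5.49)} F [ 0.2  0.  -1. ] M [ 0.04  0.4  -0.01] op 0.174 q [ 0.15  0.54 -0.49  2.35  1.95  0.4  -0.82]
foot [0.5876 0.0066 0.0946] dir [ 0.97  -0.245  0.003]
F foot rest [[0.0026 0.0065 0.0946]]
shaft n 46 dir(rest) [-0.445 -0.114  0.888] at [-0.0248  0.0019  0.1266]
foot pts(rest) [[0.005  0.0066 0.0955]] tip [[0.0174 0.0048 0.1076]]
tool -z in rest [-0.44  -0.09   0.894] footdir [np.float64(1.0), np.float64(0.009)]
```

View pics/w25.png

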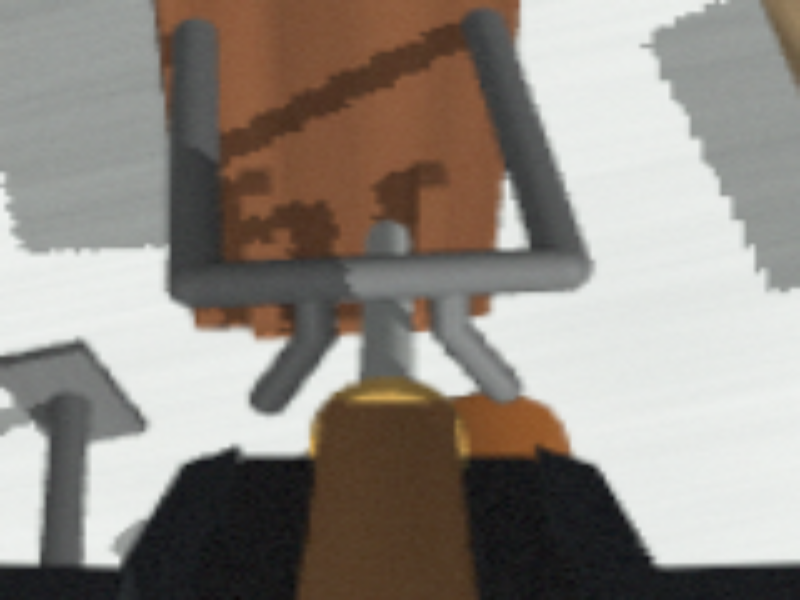

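View pics/s25.png

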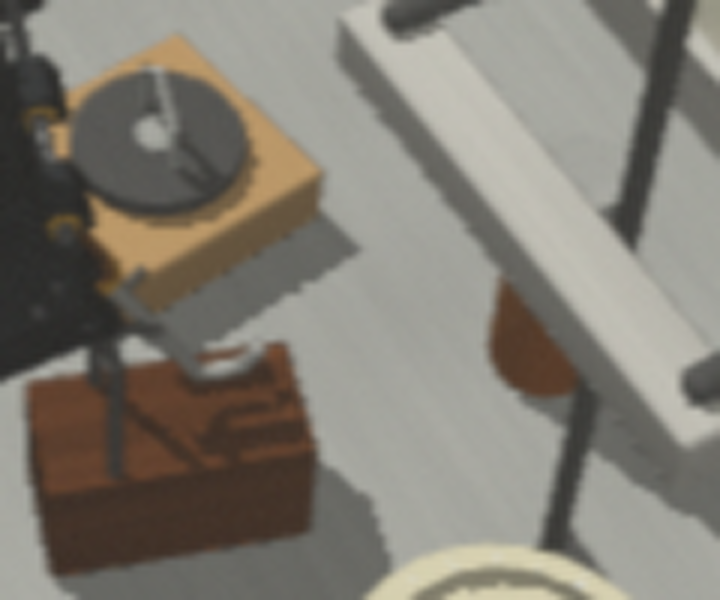

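Request:
{"name": "play_rows", "arguments": {"targets": [{"jaw": 1,"dx": 0.002,"dy": 0,"dz": 0.004,"yaw": 0},{"jaw": 1,"dx": 0.002,"dy": 0,"dz": 0.004,"yaw": 0},{"jaw": 1,"dx": 0.002,"dy": 0,"dz": 0.003,"yaw": 0},{"jaw": 1,"dx": 0,"dy": 0,"dz": 0,"yaw": 0},{"jaw": 1,"dx": 0,"dy": 0,"dz": 0,"yaw": 0}]}}

```text
clock: 26.15
tool_pos: [0.5156, 0.0151, 0.2024]
eef_rot: [0.131, 0.964, 0.019, 0.231]
contact_force: [-0.1, 0.2, -0.9]
opening: 0.179
```

```bash
python3 -c "
from meas import *
s=rr(26)
s=r.get_state();d=r.snapshot('wrist');np.savez('w26.npz',**d,sp=s['tool_pos'],so=s['eef_rot']);save(cv2.resize(d['frame'][130:280,240:400],None,fx=5,fy=4),'w26')"
```

```text
t 26.15 pos [0.5156 0.0151 0.2024] {'tilt': np.float64(26.75), 'tiltaz': np.float64(-3.1), 'xaz': np.float64(163.16), 'yz': np.float64(5.51)} F [-0.1  0.2 -0.9] M [0.09 0.39 0.02] op 0.179 q [ 0.16  0.57 -0.54  2.36  2.01  0.45 -0.88]
foot [0.588  0.0083 0.0819] dir [ 0.97  -0.245  0.004]
F foot rest [[0.0025 0.0082 0.0819]]
shaft n 43 dir(rest) [-0.428 -0.035  0.903] at [-0.0324  0.0036  0.1316]
foot pts(rest) [[0.0052 0.0091 0.0829]] tip [[0.0274 0.008  0.0833]]
tool -z in rest [-0.441 -0.09   0.893] footdir [np.float64(1.0), np.float64(0.01)]
```

View pics/w26.png

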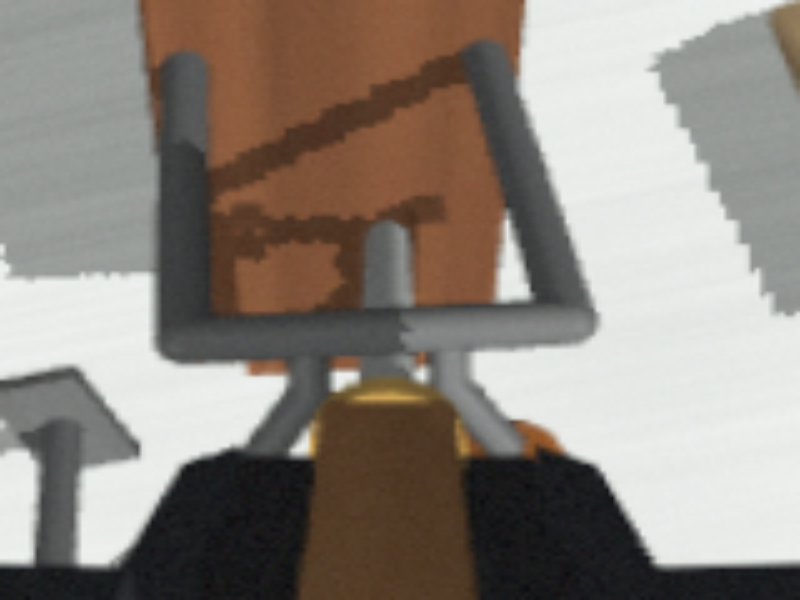

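Request:
{"name": "play_rows", "arguments": {"targets": [{"jaw": 1,"dx": 0.0005,"dy": 0,"dz": 0.001,"yaw": 0},{"jaw": 1,"dx": 0.0005,"dy": 0,"dz": 0.001,"yaw": 0},{"jaw": 1,"dx": 0.0005,"dy": 0,"dz": 0.001,"yaw": 0},{"jaw": 1,"dx": 0,"dy": 0,"dz": 0,"yaw": 0},{"jaw": 1,"dx": 0,"dy": 0,"dz": 0,"yaw": 0}], "squeeze": 20}}

```text
clock: 26.75
tool_pos: [0.516, 0.0153, 0.1996]
eef_rot: [0.131, 0.964, 0.018, 0.231]
contact_force: [-0.4, -0.5, 0.9]
opening: 0.176
```

```bash
python3 -c "
from meas import *
s=rr(27)"
```

```text
t 26.75 pos [0.516  0.0153 0.1996] {'tilt': np.float64(26.83), 'tiltaz': np.float64(-3.1), 'xaz': np.float64(163.15), 'yz': np.float64(5.51)} F [-0.4 -0.5  0.9] M [ 0.04  0.38 -0.01] op 0.176 q [ 0.17  0.58 -0.54  2.36  2.02  0.47 -0.9 ]
foot [0.5886 0.0085 0.0791] dir [ 0.97  -0.245  0.006]
F foot rest [[0.003  0.0085 0.0791]]
shaft n 39 dir(rest) [-0.433 -0.066  0.899] at [-0.0276  0.0025  0.1182]
foot pts(rest) [[0.0048 0.011  0.0815]] tip [[0.0265 0.0086 0.083 ]]
tool -z in rest [-0.442 -0.09   0.892] footdir [np.float64(1.0), np.float64(0.009)]
```

Request:
{"name": "play_rows", "arguments": {"targets": [{"jaw": 0.78,"dx": 0,"dy": 0,"dz": 0,"yaw": 0},{"jaw": 0.78,"dx": 0,"dy": 0,"dz": 0,"yaw": 0},{"jaw": 0.78,"dx": 0,"dy": 0,"dz": 0,"yaw": 0},{"jaw": 0.78,"dx": 0,"dy": 0,"dz": 0,"yaw": 0},{"jaw": 0.78,"dx": 0,"dy": 0,"dz": 0,"yaw": 0}]}}

```text
clock: 27.3
tool_pos: [0.5167, 0.0154, 0.1999]
eef_rot: [0.131, 0.964, 0.019, 0.232]
contact_force: [0.1, -0.1, -0.2]
opening: 0.222
```

```bash
cat >> meas.py <<'E'
def restlook(k):
    s=look(k,(200,300,300,420));d=r.snapshot('wrist');save(cv2.resize(d['frame'][130:330,220:420],None,fx=4,fy=3),'w%s'%k);np.savez('w%s.npz'%k,**d,sp=s['tool_pos'],so=s['eef_rot'])
    C=cloud(load('s%s'%k));L=restframe(C.reshape(-1,3))
    def zone(nm,x0,x1,z0,z1,yw=.014):
        b=(L[:,0]>x0)&(L[:,0]<x1)&(np.abs(L[:,1])<yw)&(L[:,2]>z0)&(L[:,2]<z1);P=L[b]
        if len(P)>2: print(nm,len(P),'mean',P.mean(0).round(4),'y',P[:,1].min().round(4),P[:,1].max().round(4))
        else: print(nm,len(P))
    zone('foot',-.008,.010,.0795,.09);zone('tip',.010,.026,.087,.102);zone('shaft lo',-.03,-.014,.095,.125);zone('shaft mid',-.05,-.025,.125,.15)
E
python3 -c "
from meas import *
restlook(28)"
```

```text
t 27.3 pos [0.5167 0.0154 0.1999] {'tilt': np.float64(26.91), 'tiltaz': np.float64(-3.2), 'xaz': np.float64(163.13), 'yz': np.float64(5.52)} F [ 0.1 -0.1 -0.2] M [0.05 0.3  0.03] op 0.222 q [ 0.17  0.58 -0.54  2.36  2.02  0.47 -0.9 ]
foot 14 mean [0.0018 0.0063 0.0818] y -0.0131 0.0139
tip 8 mean [0.0179 0.008  0.0904] y 0.0052 0.0112
shaft lo 18 mean [-0.0226  0.0042  0.1078] y 0.002 0.0071
shaft mid 9 mean [-0.0358  0.0017  0.1344] y -0.0005 0.0035
```

View pics/w28.png

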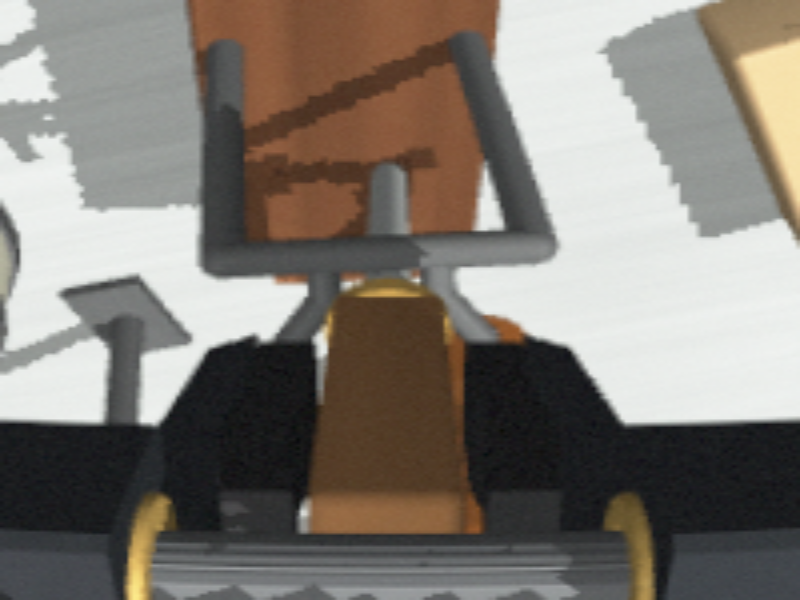

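View pics/s28.png

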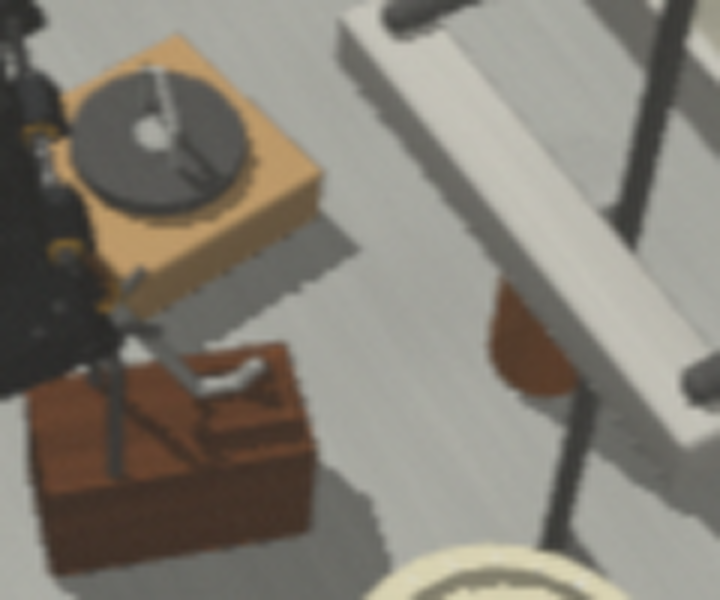

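Request:
{"name": "play_rows", "arguments": {"targets": [{"jaw": 0.78,"dx": 0,"dy": 0.002,"dz": 0,"yaw": 0},{"jaw": 0.78,"dx": 0,"dy": 0.002,"dz": 0,"yaw": 0},{"jaw": 0.78,"dx": 0,"dy": 0.002,"dz": 0,"yaw": 0},{"jaw": 0.78,"dx": 0,"dy": 0.002,"dz": 0,"yaw": 0},{"jaw": 0.78,"dx": 0,"dy": 0,"dz": 0,"yaw": 0}]}}

```text
clock: 27.9
tool_pos: [0.5181, 0.0222, 0.2004]
eef_rot: [0.132, 0.964, 0.017, 0.232]
contact_force: [-0.4, -1.2, 0.2]
opening: 0.219
```

```bash
python3 -c "
from meas import *
restlook(29)"
```

```text
t 27.9 pos [0.5181 0.0222 0.2004] {'tilt': np.float64(26.86), 'tiltaz': np.float64(-3.5), 'xaz': np.float64(163.05), 'yz': np.float64(5.4)} F [-0.4 -1.2  0.2] M [-0.22  0.42 -0.2 ] op 0.219 q [ 0.14  0.58 -0.54  2.35  2.    0.47 -0.89]
foot 18 mean [0.0029 0.0038 0.0821] y -0.0139 0.0137
tip 10 mean [0.0171 0.0014 0.0918] y -0.0018 0.0047
shaft lo 18 mean [-0.0228  0.0013  0.1105] y -0.0007 0.0037
shaft mid 11 mean [-0.0358  0.0009  0.1344] y -0.0017 0.0032
```

View pics/w29.png

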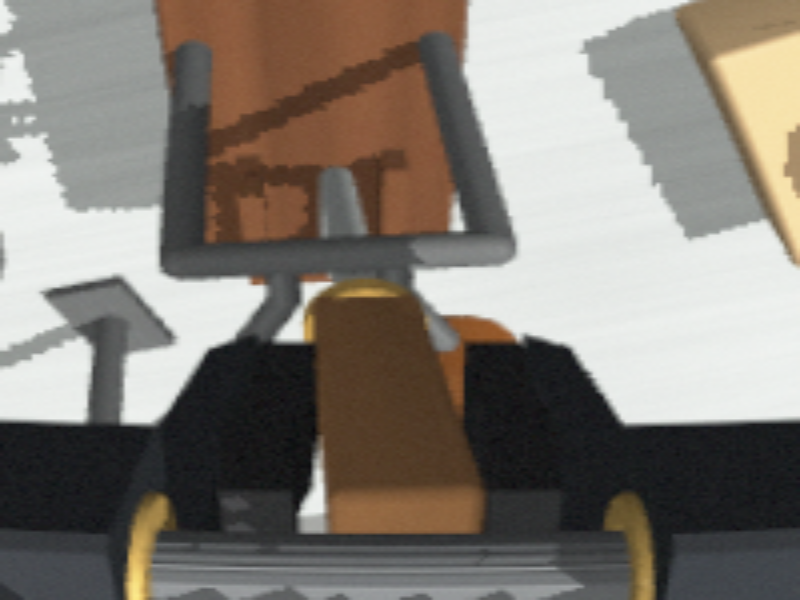

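Run:
```python
from meas import *
for n in ['side0','s29']:
    C=cloud(load(n));L=restframe(C.reshape(-1,3));print(n)
    for nm,x0,x1,z0,z1 in [('foot',-.008,.010,.080,.09),('tip',.010,.026,.087,.102),('lo',-.03,-.014,.095,.125),('mid',-.05,-.025,.125,.15)]:
        b=(L[:,0]>x0)&(L[:,0]<x1)&(np.abs(L[:,1])<.0115)&(L[:,2]>z0)&(L[:,2]<z1);P=L[b];print(nm,len(P),P.mean(0).round(4),P[:,1].min().round(4),P[:,1].max().round(4))
```

```text
side0
foot 11 [ 0.0025 -0.0005  0.0814] -0.0046 0.002
tip 9 [ 0.0169 -0.0018  0.0917] -0.0055 0.0013
lo 16 [-0.0226 -0.0017  0.1089] -0.005 0.0008
mid 14 [-0.037  -0.0023  0.1351] -0.0042 0.0006
s29
foot 10 [0.0025 0.0022 0.082 ] -0.0011 0.0062
tip 10 [0.0171 0.0014 0.0918] -0.0018 0.0047
lo 18 [-0.0228  0.0013  0.1105] -0.0007 0.0037
mid 11 [-0.0358  0.0009  0.1344] -0.0017 0.0032
```

Request:
{"name": "play_rows", "arguments": {"targets": [{"jaw": 0.6,"dx": 0,"dy": 0,"dz": 0,"yaw": 0},{"jaw": 0.4,"dx": 0,"dy": 0,"dz": 0,"yaw": 0},{"jaw": 0.4,"dx": 0,"dy": 0,"dz": 0,"yaw": 0},{"jaw": 0.4,"dx": 0,"dy": 0,"dz": 0,"yaw": 0},{"jaw": 0.4,"dx": 0,"dy": 0,"dz": 0,"yaw": 0}]}}

```text
clock: 28.5
tool_pos: [0.5189, 0.024, 0.2008]
eef_rot: [0.13, 0.964, 0.019, 0.232]
contact_force: [-0.1, -0.3, -0.7]
opening: 0.598
```

```bash
python3 -c "
from meas import *
restlook(30)"
```

```text
t 28.5 pos [0.5189 0.024  0.2008] {'tilt': np.float64(26.91), 'tiltaz': np.float64(-3.1), 'xaz': np.float64(163.14), 'yz': np.float64(5.56)} F [-0.1 -0.3 -0.7] M [ 0.05  0.28 -0.04] op 0.598 q [ 0.14  0.58 -0.54  2.35  2.    0.47 -0.89]
foot 14 mean [0.0035 0.0039 0.0823] y -0.0138 0.014
tip 9 mean [0.0175 0.0017 0.0915] y -0.0016 0.0059
shaft lo 20 mean [-0.023   0.0008  0.1109] y -0.0021 0.0058
shaft mid 11 mean [-0.0357  0.0005  0.1349] y -0.0028 0.0024
```

View pics/w30.png

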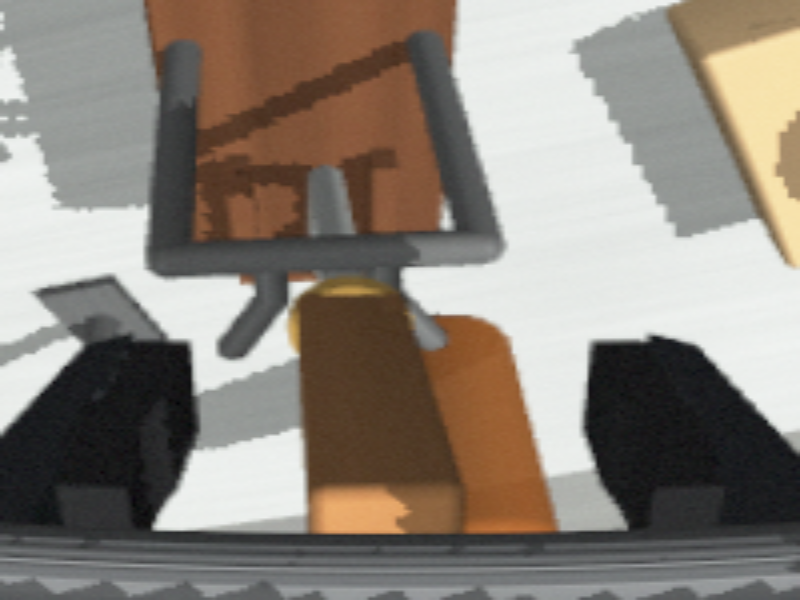

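Request:
{"name": "play_rows", "arguments": {"targets": [{"jaw": 0.3,"dx": 0,"dy": 0,"dz": -0.01,"yaw": 0},{"jaw": 0.2,"dx": 0,"dy": 0,"dz": -0.015,"yaw": 0},{"jaw": 0.2,"dx": 0,"dy": 0,"dz": -0.015,"yaw": 0},{"jaw": 0.2,"dx": 0,"dy": 0,"dz": -0.015,"yaw": 0},{"jaw": 0.2,"dx": 0,"dy": 0,"dz": -0.015,"yaw": 0}]}}

```text
clock: 29.1
tool_pos: [0.4847, 0.0262, 0.2655]
eef_rot: [0.131, 0.964, 0.02, 0.231]
contact_force: [0.3, -0.9, 0.2]
opening: 0.8
```

```bash
python3 -c "
from meas import *
restlook(31)"
```

```text
t 29.1 pos [0.4847 0.0262 0.2655] {'tilt': np.float64(26.76), 'tiltaz': np.float64(-2.7), 'xaz': np.float64(163.09), 'yz': np.float64(5.7)} F [ 0.3 -0.9  0.2] M [0.03 0.31 0.  ] op 0.8 q [ 0.03  0.38 -0.37  2.36  1.66  0.28 -0.58]
foot 13 mean [0.0013 0.004  0.0817] y -0.0001 0.0129
tip 10 mean [0.017  0.0012 0.0915] y -0.0015 0.0041
shaft lo 20 mean [-0.0222  0.0009  0.1098] y -0.0026 0.0049
shaft mid 11 mean [-3.530e-02  1.000e-04  1.349e-01] y -0.0033 0.0033
```

View pics/w31.png

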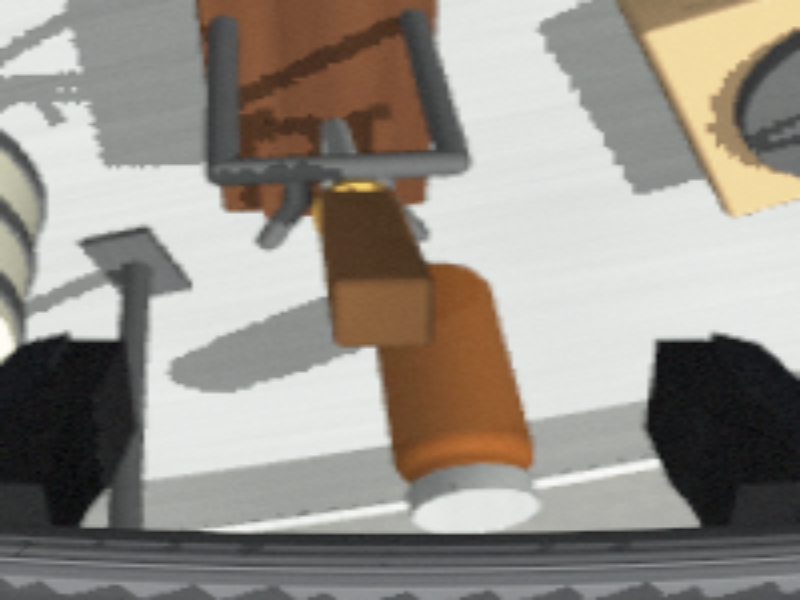

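Request:
{"name": "play_rows", "arguments": {"targets": [{"jaw": 0.2,"dx": 0,"dy": 0,"dz": -0.025,"yaw": 0},{"jaw": 0.2,"dx": 0,"dy": 0,"dz": -0.025,"yaw": 0},{"jaw": 0.2,"dx": 0,"dy": 0,"dz": -0.025,"yaw": 0},{"jaw": 0.2,"dx": 0,"dy": 0,"dz": -0.025,"yaw": 0},{"jaw": 0.2,"dx": 0,"dy": 0,"dz": 0,"yaw": 0}]}}

```text
clock: 29.7
tool_pos: [0.4447, 0.0271, 0.3442]
eef_rot: [0.131, 0.964, 0.017, 0.231]
contact_force: [0.8, 0.3, 0.5]
opening: 0.803
```

Run:
```python
from meas import *
restlook(32)
d=r.snapshot('side');np.savez('s32f.npz',**d);save(d['frame'],'s32f');t=r.snapshot('top');np.savez('t32.npz',**t);save(t['frame'],'t32')
for n in ['s32f','t32','side0','top0']:
    C=cloud(load(n));print(n);
    if n in('s32f','t32'):lidcirc(C,.052)
    rect(C,'brick',(.53,.73,.08,.30),.034,.046);rect(C,'brush',(.4,.54,-.3,-.15),.028,.04);rect(C,'jar',(.7,.82,-.06,.06),.1,.17)
    rect(C,'pliers',(.3,.55,.2,.4),.004,.014)
lidplane('32f',(.55,.75,.05,.3),.047,.07)
```

```text
t 29.7 pos [0.4447 0.0271 0.3442] {'tilt': np.float64(26.75), 'tiltaz': np.float64(-3.6), 'xaz': np.float64(163.19), 'yz': np.float64(5.31)} F [0.8 0.3 0.5] M [ 0.02  0.18 -0.01] op 0.803 q [ 0.13  0.16 -0.48  2.31  0.8   0.35  0.27]
foot 19 mean [0.0027 0.0012 0.0814] y -0.0138 0.0138
tip 9 mean [0.0171 0.0016 0.0912] y -0.0018 0.0048
shaft lo 19 mean [-0.0225  0.0011  0.1097] y -0.0017 0.0038
shaft mid 11 mean [-0.0347  0.0002  0.1329] y -0.0018 0.0025
s32f
lid circle [0.6419 0.1839] inl 17 19
brick 674 z 0.0396 c [641.2 183.1] sz [132.6 133.3] ang 10.5 mean [0.634  0.171  0.0396]
brush 565 z 0.0334 c [ 472.2 -228.9] sz [85.4 43.5] ang 19.3 mean [ 0.4713 -0.2295  0.0333]
jar 115 z 0.1498 c [782.2   0.9] sz [30.6 48.6] ang 9.7 mean [7.801e-01 2.000e-04 1.494e-01]
pliers 205 z 0.0067 c [426.  301.3] sz [192.5 248.9] ang 87.6 mean [0.4061 0.298  0.007 ]
t32
lid circle [0.6404 0.1802] inl 12 17
brick 827 z 0.0394 c [639.7 180.6] sz [130.6 129.8] ang 10.3 mean [0.6347 0.1797 0.0396]
brush 328 z 0.0331 c [ 470.6 -229.5] sz [84.2 44.4] ang 19.5 mean [ 0.4702 -0.2292  0.0332]
jar 283 z 0.1
[... 327 characters left out ...]
0 mean [ 0.4713 -0.2294  0.0333]
jar 114 z 0.1495 c [7.823e+02 6.000e-01] sz [29.9 49.7] ang 1.0 mean [7.803e-01 4.000e-04 1.491e-01]
pliers 335 z 0.0076 c [424.4 300.2] sz [197.9 243.2] ang 89.6 mean [0.4267 0.3008 0.0076]
top0
brick 1424 z 0.0396 c [639.7 180.5] sz [130.  129.5] ang 10.5 mean [0.6383 0.1807 0.0396]
brush 335 z 0.0333 c [ 470.9 -229.1] sz [84.4 44.1] ang 19.6 mean [ 0.4704 -0.2294  0.0332]
jar 286 z 0.148 c [768.9  -1.7] sz [50.6 51.8] ang 29.5 mean [ 7.657e-01 -2.000e-04  1.400e-01]
pliers 543 z 0.0061 c [423.9 300. ] sz [246.9 199.5] ang 0.6 mean [0.4199 0.3003 0.007 ]
lid plane n 430 zc 0.0519 slopes deg [-0.26  0.21] circle [641.6 183.5] 49.6 mean [0.6406 0.1815 0.0516]
```

View pics/s32f.png

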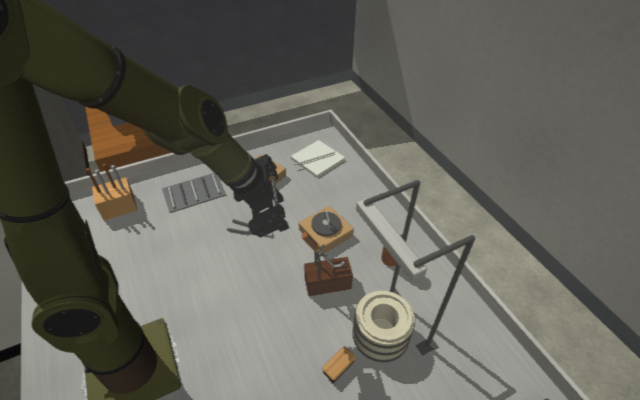

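View pics/t32.png

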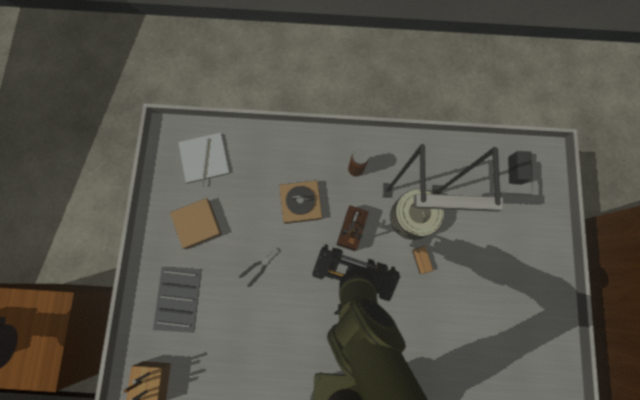

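```bash
python3 -c "
from h import *
print(r.finish_job())"
```

```text
the job is handed in; nothing more can be done
None
```

The job is done and handed in at about 29.8 s of the 72 s allowed. The lid lies flat in the middle of the firebrick, and the lifter is back leaning in its rest.

**What I did:** The moves offer no tilt axis, so I tilted the gripper about 25° by pushing it against its reach limit. I gripped the lifter's handle along the shaft, hooked the loop, and lifted the lid off the kiln. I carried it past the rest, lowered it onto the near brick, unhooked, and put the lifter back. I released the lifter with a small sideways nudge to straighten its lean.

**Last checks:**
- **Lid:** its centre is within about 1 mm of the brick's centre in both fixed views, and its top slopes less than 0.3°.
- **Lifter:** it stands in fork and kerbs with the same lean as at the start, about 2.5 to 3.5 mm to the side of where it first stood.
- **Other things:** the jar and brush measured unmoved within about 1 mm. The pliers look unmoved; the arm partly hid them from the side camera, so the top view is the better check. I saw no force anywhere near the limits.

**What was off or disagreed:**
- While carried, the lid was not perfectly level. I measured tilts up to about 4°, back under 1° before it touched down.
- The gripper's tilt drifted by a few degrees during the moves. The lifter therefore went into the rest leaning about 5° sideways, which is why I nudged it.
- The wrist camera read about 2 to 4 mm differently sideways from the fixed cameras, so I placed things by the side camera.

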